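# Swap the scanner-head shuttle in its disinfection sleeve

## Task

Half of the grey tray is in the disinfection sleeve with clean scanner heads in it; its empty half sticks out. Press every used head from the counter fully home, flush, into recesses of that empty end, slide the tray right out of the sleeve, turn it end for end and slide it fully back in reversed, so that the used heads are in the sleeve; the clean heads end standing upright on top of the narrow drying stand. Knock none of the bottles, the jar, the canister or the mug over.

Things in the scene. Friction and masses are not known exactly. Their poses are not given: they have to be found in the camera images.
- sleeve: fixed white disinfection sleeve: side walls (10 mm), clear roof, closed back, no floor (the counter). Origin on the counter in mid-mouth; x into the sleeve, z up. Inside 148 wide, 90 deep, 66 mm high; roof 6 mm thick, front edge at x = 0; the sides flare outward over the 20 mm before the mouth. Behind the back, at x = 98 to 128 mm, a housing 60 mm high
- shuttle_mid (a point): the shuttle: loose grey tray 188 x 140 x 22 mm on the counter, 0.28 to 0.46 kg empty. Point: its centre, 11 mm above its underside; x along the 188 mm side towards the end that starts in the sleeve (clean end), z up. Either end slides in until the upright grip meets the front edge of the sleeve's roof (centre then 15 mm before the mouth): half the tray in, half out in front
- shuttle_grip (a point): where to hold the shuttle: upright aluminium grip in mid-tray, 30 mm (along the tray's x) by 16 mm (across: hold it so), from 22 to 82 mm above the tray's underside; the point is on its centre line 68 mm above that underside; axes as the tray's
- load_bay (a point): loading end of the tray: floor of its middle recess, at x = -54 mm from the tray's centre, 6 mm above the underside; axes as the tray's. Each end has three recesses at y = -46, 0, 46 mm (clean end: x = +54 mm), each 71 (x) by 37 mm, 16 mm deep. A head's foot fits with 3.5 mm to spare on each side; seated, its shoulder is level with the tray's deck
- clean_end (a point): middle of the tray's end face at its clean end: 94 mm along +x from the tray's centre, 11 mm above the underside; starts deep in the sleeve
- stand_top (a point): fixed narrow drying stand, a wooden beam on two steel feet. Point: centre of its flat top, 70 mm above the counter; top 240 mm long (x) by 36 mm wide (y), beam 12 mm thick; feet 80 mm wide at the counter
- used1_mid (a point): white plastic scanner head, 90 g: foot 64 x 30 x 16 mm with a centred upright block 44 x 14 mm, 34 mm high, on it (50 mm tall in all; grip across the 14 mm). Point: on the centre line, 25 mm above the underside; x along the 64 mm side, z up. A used head; starts upright on the open counter. May be absent
- used2_mid (a point): white plastic scanner head, 90 g: foot 64 x 30 x 16 mm with a centred upright block 44 x 14 mm, 34 mm high, on it (50 mm tall in all; grip across the 14 mm). Point: on the centre line, 25 mm above the underside; x along the 64 mm side, z up. A used head; starts upright on the open counter. May be absent
- used3_mid (a point): white plastic scanner head, 90 g: foot 64 x 30 x 16 mm with a centred upright block 44 x 14 mm, 34 mm high, on it (50 mm tall in all; grip across the 14 mm). Point: on the centre line, 25 mm above the underside; x along the 64 mm side, z up. A used head; starts upright on the open counter. May be absent
- clean1_mid (a point): white plastic scanner head, 90 g: foot 64 x 30 x 16 mm with a centred upright block 44 x 14 mm, 34 mm high, on it (50 mm tall in all; grip across the 14 mm). Point: on the centre line, 25 mm above the underside; x along the 64 mm side, z up. A clean head; starts in the clean-end recess at tray y = -46 mm, in the sleeve. May be absent
- clean2_mid (a point): white plastic scanner head, 90 g: foot 64 x 30 x 16 mm with a centred upright block 44 x 14 mm, 34 mm high, on it (50 mm tall in all; grip across the 14 mm). Point: on the centre line, 25 mm above the underside; x along the 64 mm side, z up. A clean head; starts in the clean-end recess at tray y = 0 mm, in the sleeve. May be absent
- clean3_mid (a point): white plastic scanner head, 90 g: foot 64 x 30 x 16 mm with a centred upright block 44 x 14 mm, 34 mm high, on it (50 mm tall in all; grip across the 14 mm). Point: on the centre line, 25 mm above the underside; x along the 64 mm side, z up. A clean head; starts in the clean-end recess at tray y = 46 mm, in the sleeve. May be absent
- canister: white wipes canister 80 mm across, 160 mm tall, a bystander at the edge of the work area; origin at the centre of its underside, z up
- mug: white mug 80 mm across, 90 mm tall, a bystander at the edge of the work area; origin at the centre of its underside, z up
- jar: glass jar 60 mm across, 75 mm tall, a bystander at the edge of the work area; origin at the centre of its underside, z up
- spray: white spray bottle 66 mm across, 190 mm tall, a bystander at the edge of the work area; origin at the centre of its underside, z up

How it is judged (in metres and radians):
On the way, in this order (a step that is already met when the one before it is completed fails the run):
1. the tray has been slid wholly out of the sleeve (x of shuttle_mid in the frame of sleeve below -0.1 m), for 0.1 s.
2. the tray is fully home in the sleeve the other way round (x of shuttle_mid in the frame of sleeve above -0.023 m and y of shuttle_mid in the frame of sleeve between -0.008 and 0.008 m and x of clean_end in the frame of sleeve below -0.095 m and angle between shuttle_mid's own z axis and vertical below 0.05 rad), for 0.2 s.
At the end, for the whole second after the job is handed in: Tray home in the sleeve, reversed (centre at most 23 mm before the mouth, 8 mm sideways); each used head flush in a loading-end recess (3 mm in height, 0.08 rad); each clean head upright on the stand's top (4 mm in height, centre over the top, 0.1 rad); all at rest (all of step 2 and linear speed of each of shuttle, used1, used2, used3, clean1, clean2, clean3 below 0.01 m/s and x of used1_mid in the frame of shuttle_mid between -0.062 and -0.046 m and y of used1_mid in the frame of shuttle_mid between -0.055 and 0.055 m and z of used1_mid in the frame of shuttle_mid between 0.017 and 0.023 m and angle between each of used1_mid, used2_mid, used3_mid's own z axis and vertical below 0.08 rad and x of used2_mid in the frame of shuttle_mid between -0.062 and -0.046 m and y of used2_mid in the frame of shuttle_mid between -0.055 and 0.055 m and z of used2_mid in the frame of shuttle_mid between 0.017 and 0.023 m and x of used3_mid in the frame of shuttle_mid between -0.062 and -0.046 m and y of used3_mid in the frame of shuttle_mid between -0.055 and 0.055 m and z of used3_mid in the frame of shuttle_mid between 0.017 and 0.023 m and x of clean1_mid in the frame of stand_top between -0.118 and 0.118 m and y of clean1_mid in the frame of stand_top between -0.018 and 0.018 m and z of clean1_mid in the frame of stand_top between 0.021 and 0.029 m and angle between each of clean1_mid, clean2_mid, clean3_mid's own z axis and vertical below 0.1 rad and x of clean2_mid in the frame of stand_top between -0.118 and 0.118 m and y of clean2_mid in the frame of stand_top between -0.018 and 0.018 m and z of clean2_mid in the frame of stand_top between 0.021 and 0.029 m and x of clean3_mid in the frame of stand_top between -0.118 and 0.118 m and y of clean3_mid in the frame of stand_top between -0.018 and 0.018 m and z of clean3_mid in the frame of stand_top between 0.021 and 0.029 m); the robot touches nothing.
It fails at once if a bottle, the jar, the canister or the mug is knocked over (angle between any of canister, mug, jar, spray's own z axis and vertical above 0.6 rad).
Of used1, used2, used3 only 2 to 3 are there at a start; the rules pass over those that are not, and their reading is None.
Of clean1, clean2, clean3 only 2 to 3 are there at a start; the rules pass over those that are not, and their reading is None.
At some moment in a run one of used1, used2, used3 may be knocked a few centimetres aside while the robot is not near it.
Once in a run the grip may slacken for a moment while it holds something.
It also fails if it takes over 210 s, if anything falls off the work surface, if the arm or the gripper's body presses on something with over 40 N, if the wrist force passes 120 N, or if a joint passes its speed limit or range.

## Robot

A 6-joint arm with a two-finger parallel gripper is mounted at the origin on the work surface. World frame = base frame: x ahead of the robot, y to its left, z up, the work surface at z = 0. Lengths are in m, angles in degrees, forces in N, time in s.
With the tool pointing down it reaches from about 0.35 to 0.875 m from the base axis. Payload 4.2 kg.
Tool frame: the origin (TCP) lies midway between the tips of the shut fingers; the grasp point (between the pads) lies 19 mm behind it (hold_point_z is the z of the grasp point in the tool frame, in m); z points along the fingers, y is the direction in which the jaws open and shut (so a half turn about z gives the same grasp; the last joint's range is limited). The gripper opens to 87 mm and grips with 3 to 60 N. Pads are 19 mm wide; open, the fingers measure 117 mm over their backs; the gripper's body (75 mm by 190 mm) begins 51 mm behind the grasp point.
Start: joints at [-55.428, 22.042, 0.453, 0, -68.411, -14.817], TCP at [0.211, -0.588, 0.192] pointing down, gripper open.
Joint ranges: [-179.83, 179.83], [-69.29, 118.12], [-61.27, 80.66], [-181.25, 117.63], [-171.15, -9.14], [-177.46, 177.46]. Speed limits (degrees/s): [159.86, 159.86, 180, 180, 180, 180].

## Interface

Orientations are given as a 3x3 rotation matrix whose columns are the frame's x, y, z axes.
In Python, from station import * gives the robot as it stands. The module is installed in compiled form; this text tells all that it offers.
- The arm moves only by the tool jog_arm, never from a script. Its argument "moves" is a list of rows, each a list of 7 numbers: the closure, from -1 (fully open) to 1 (shut), then the shift along the tool's x, y, z in m, then the turn, a rotation vector about the tool's x, y, z in rad. In form: [[gripper, x, y, z, wx, wy, wz], ...]. A call has exactly 10 rows; each row is the pose to reach, as a shift and turn from the pose commanded when the call began, along the tool's axes at that moment; what a row does not reach only later rows make up. A row lasts 1/12 s, in which the tool goes at most 41.7 mm and 7.16 degrees, less where a joint would pass 70% of its speed; a pose out of reach is approached as far as the arm can. A call with a gripper value outside its range is refused whole. The fingers move at their own pace and stop on an object; the grip force is fixed at half the most. Time passes only in rows, so rows that repeat a pose let the fingers close, or fill a call up. It gives the time, the measured TCP pose, the force and the opening at its end, in the units of the state.
- sense(): the state, without advancing time (a new reading comes with each control period).
- capture(name): name is "scene" or "top"; returns a dict with "frame" (384x512x3 uint8, red, green, blue), "fov_y" (degrees; the focal length in pixels is half the picture's height over the tangent of half this angle, whatever the lens; pixels are square), "cx", "cy" (the principal point, pixels), "world_from_camera" (4x4, takes a point from camera to world coordinates). Camera axes: x right, y down, z forward; pixel columns grow to the right and rows downward; lengths in m; the calibration is good to about 2 mm. A picture is of the moment at which its call begins. There is no depth.
- finish_job(): hands the job in, once; it reports no verdict.
The state is a dict: "time_s": time; "joints": joint angles; "joint_velocities": joint speeds; "effort": joint torques, N m; "tcp_pos": TCP position; "ee_rot": TCP orientation; "wrist_force": force on the tool from outside, world axes, zero at the start; "moment": the same for the moment, N m; "gripper_width": opening from 0.0 (shut) to 1.0 (fully open).
Only numpy, scipy, OpenCV 4.12 (cv2) and the standard library are available. Lean on these libraries where they do the work, as an engineer would, in place of code of your own. Each camera call takes 0.05 s, during which the arm holds its last target.

## Working session

There is one attempt and no reset: what is moved stays moved. The work goes in short steps, Python scripts to look and compute and a tool call to move; the robot and the scene stay as the last step left them, time stands still between calls to the robot, and variables do not carry over. Pictures are saved under pics/ and viewed, and the job is handed in when it is done.

Besides the shell and the picture viewer there is one more tool, called after "Call:" by a JSON object that holds its "fn" and its "kwargs", one argument or row to a line. jog_arm: Moves the arm, as the interface text tells. Its arguments: {"type":"object","properties":{"moves":{"type":"array"}},"required":["moves"]}

```bash
mkdir -p pics
python3 - <<'E'
from station import *
import cv2
s=sense();print(s)
for n in("scene","top"):
    c=capture(n);print(n,c["fov_y"],c["cx"],c["cy"],c["world_from_camera"]);cv2.imwrite(f"pics/{n}0.png",cv2.resize(c["frame"][:,:,::-1],(800,600),interpolation=cv2.INTER_CUBIC))
E
```

```text
{'time_s': 0.0, 'joints': array([-5.54257660e+01,  2.20912673e+01,  3.78483323e-01, -2.91366722e-02,
       -6.84119745e+01, -1.48162062e+01]), 'joint_velocities': array([-0.07272253, -0.0936838 ,  0.04865109,  0.05729755, -0.01957878,
       -0.06597567]), 'effort': array([ 1.33864964e-03, -3.90662742e+01,  1.87406731e+01,  4.21979159e+00,
        1.08957817e-02, -1.83822272e-04]), 'tcp_pos': array([ 0.21105664, -0.58755654,  0.19064513]), 'ee_rot': array([[-9.41192025e-01, -3.37871064e-01, -8.46268494e-04],
       [-3.37872109e-01,  9.41189773e-01,  2.06118787e-03],
       [ 1.00083513e-04,  2.22590411e-03, -9.99997518e-01]]), 'wrist_force': array([-0.30336847, -0.48771253,  0.52615837]), 'moment': array([-0.01880119,  0.0513596 ,  0.02355261]), 'gripper_width': 1.0016284803485938}
scene 50.02209370416823 254.07119616341046 198.36423648852406 [[ 0.20436631  0.7367573  -0.64453323  1.40857299]
 [ 0.97880289 -0.14479359  0.14484375 -0.17675012]
 [ 0.01339041 -0.66047217 -0.75073111  1.0425814 ]
 [ 0.          0.          0.          1.        ]]
top 46.71247587397772 251.82064512712316 190.17226267042128 [[-0.00908157 -0.99750825  0.06996293  0.46373852]
 [-0.99994498  0.00942648  0.0046013   0.02096847]
 [-0.00524934 -0.0699173  -0.99753898  1.32985902]
 [ 0.          0.          0.          1.        ]]
```

View pics/scene0.png

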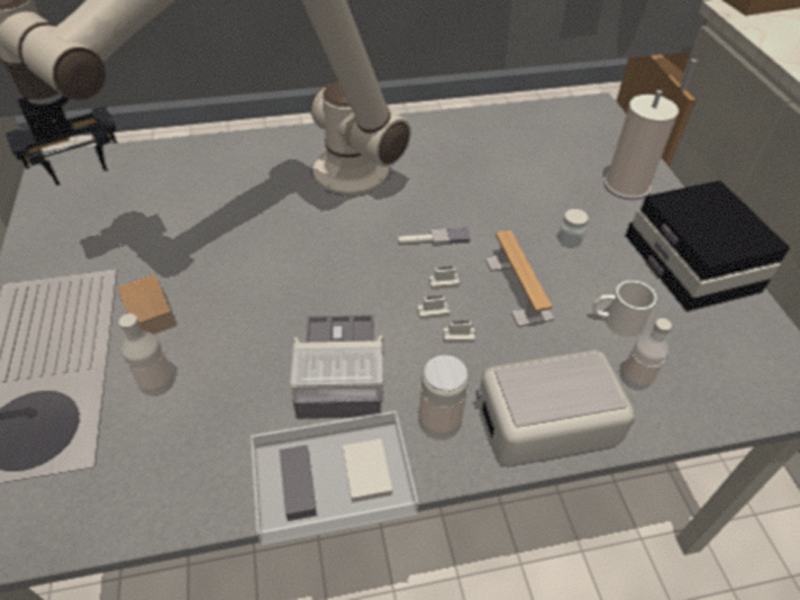

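View pics/top0.png

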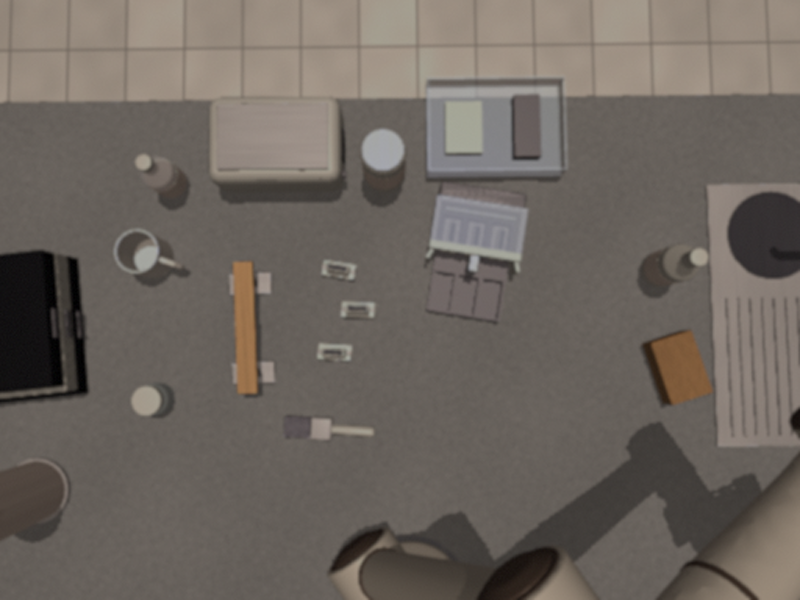

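```bash
cat > h.py <<'E'
from station import *
import numpy as np, cv2
class Cam:
    def __init__(s,name,n=2):
        cs=[capture(name) for _ in range(n)]
        c=cs[0]; s.im=np.mean([x["frame"] for x in cs],0).astype(np.uint8)
        s.T=c["world_from_camera"];s.cx=c["cx"];s.cy=c["cy"];s.f=192/np.tan(np.radians(c["fov_y"]/2))
    def ray(s,u,v,z):
        d=s.T[:3,:3]@np.array([(u-s.cx)/s.f,(v-s.cy)/s.f,1]);o=s.T[:3,3]
        return o+d*(z-o[2])/d[2]
    def proj(s,p):
        q=s.T[:3,:3].T@(np.asarray(p)-s.T[:3,3]);return np.array([s.cx+s.f*q[0]/q[2],s.cy+s.f*q[1]/q[2]])
    def crop(s,fn,u0,v0,u1,v1,k,pts=()):
        im=cv2.resize(s.im[v0:v1,u0:u1,::-1],None,fx=k,fy=k,interpolation=cv2.INTER_CUBIC)
        for p in pts:
            q=(s.proj(p)-[u0,v0]+.5)*k-.5
            cv2.circle(im,tuple(int(round(a)) for a in q),2,(0,0,255),-1)
        cv2.imwrite("pics/"+fn,im)
E
python3 - <<'E'
from h import *
import pickle
t=Cam("top",4);s=Cam("scene",4)
pickle.dump((t,s),open("c0.pkl","wb"))
t.crop("t1.png",130,110,350,260,3.6*1)
s.crop("s1.png",180,140,380,280,4)
E
```

```text
(no output)
```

View pics/t1.png

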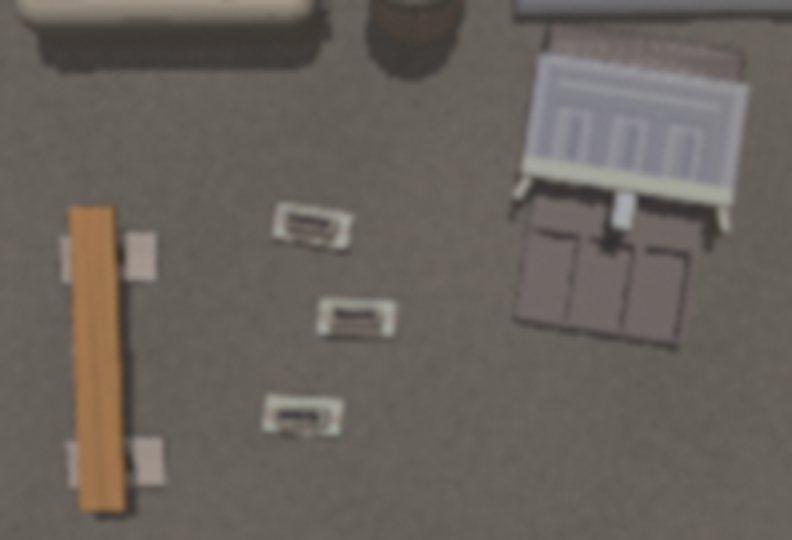

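View pics/s1.png

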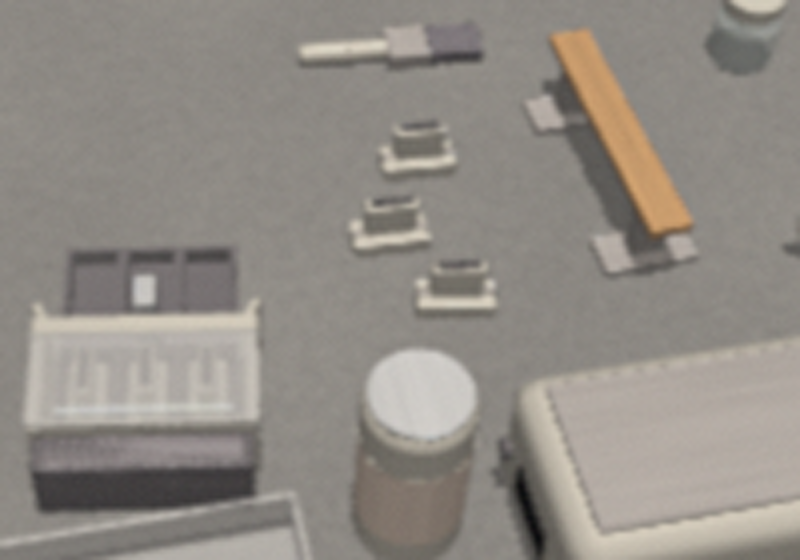

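Run:
```python
from h import *
import pickle
t,s=pickle.load(open("c0.pkl","rb"))
k=4
def up(c): return cv2.resize(c.im,None,fx=k,fy=k,interpolation=cv2.INTER_CUBIC)
def rects(c,mask,z,amin,amax,roi):
    cn,_=cv2.findContours(mask,cv2.RETR_EXTERNAL,cv2.CHAIN_APPROX_NONE)
    for q in cn:
        a=cv2.contourArea(q)
        if amin<a<amax:
            r=((q[:,0,:]+.5)/k-.5)
            if not(roi[0]<r[:,0].mean()<roi[2] and roi[1]<r[:,1].mean()<roi[3]):continue
            w=np.array([c.ray(u,v,z)[:2] for u,v in r],np.float32)
            R=cv2.minAreaRect(w*1000);print(a/k/k,r.mean(0).round(1),"ctr",np.round(R[0],1),"size",np.round(R[1],1),"ang",round(R[2],1))
it=up(t);hsv=cv2.cvtColor(it,cv2.COLOR_RGB2HSV)
print("stand");rects(t,cv2.inRange(hsv,(5,90,60),(25,255,255)),.07,2000,99999,(130,100,200,270))
g=it.min(2)
for th in(125,140,155):
  print("heads",th);rects(t,((g>th)*255).astype(np.uint8),.016,100*16/4,300*16,(195,160,245,240))
i2=up(s);g=i2.min(2)
print("scene heads")
for th in(140,160):rects(s,((g>th)*255).astype(np.uint8),.016,400,300*16,(260,165,310,225))
hsv=cv2.cvtColor(i2,cv2.COLOR_RGB2HSV)
print("stand");rects(s,cv2.inRange(hsv,(5,90,60),(25,255,255)),.07,2000,99999,(300,140,360,205))
# tools: canister etc
t.crop("t2.png",265,115,345,215,6)
s.crop("s2.png",180,195,260,275,7)
```

```text
stand
1101.78125 [156.7 209.4] ctr [500.6 296.6] size [241.5  39.4] ang 2.5
heads 125
82.375 [213.7 223.6] ctr [455.2 140.2] size [63.3 28.9] ang 85.7
71.6875 [228.5 196.2] ctr [534.8  96.2] size [62.6 27.4] ang 87.9
40.09375 [221.4 171. ] ctr [609.5 123.2] size [44.1 28.2] ang 80.3
heads 140
29.4375 [214.3 221.6] ctr [463.1 139. ] size [58.1 11. ] ang 82.3
heads 155
scene heads
78.21875 [293.6 213.7] ctr [611.7 134. ] size [68.2 33.4] ang 78.8
74.25 [277. 198.] ctr [535.1  97.6] size [68.  35.2] ang 88.2
63.15625 [284.2 179.2] ctr [456.9 142.7] size [67.6 33.1] ang 85.2
37.75 [293.6 215.1] ctr [619.5 132.4] size [60.7 13.5] ang 78.8
40.65625 [276.1 198.6] ctr [539.8  97.1] size [64.7 28.8] ang 78.9
34.59375 [283.5 179.8] ctr [460.3 142.1] size [62.3 26.5] ang 78.9
stand
558.8125 [334.5 172.9] ctr [507.9 297.8] size [244.1  38.9] ang 2.2
```

View pics/t2.png

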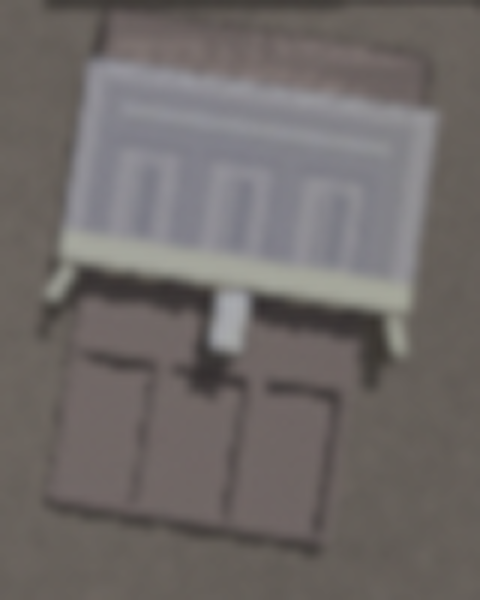

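View pics/s2.png

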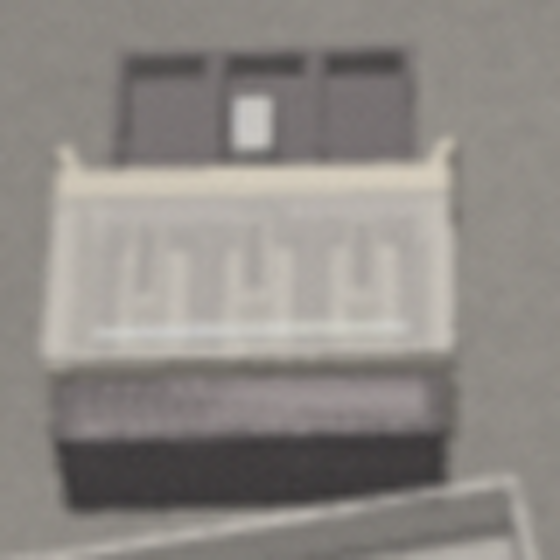

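Run:
```python
from h import *
import pickle
t,s=pickle.load(open("c0.pkl","rb"))
def w(c,u0,v0,k,px,z):
    return c.ray(u0+(px[0]+.5)/k-.5,v0+(px[1]+.5)/k-.5,z)[:2]*1000
T=lambda px,z:w(t,265,115,6,px,z).round(1)
S=lambda px,z:w(s,180,195,7,px,z).round(1)
a,b=T((45,503),.022),T((321,545),.022);print("near corners",a,b,np.linalg.norm(a-b),"yaw",np.degrees(np.arctan2(*(a-b)))*1)
print("grip top T",T((231,322),.082),"S",S((253,122),.082))
print("roof front corners T",T((64,258),.072),T((408,303),.072), "S",S((58,178),.072),S((455,180),.072))
print("roof back corners T",T((92,62),.072),T((437,112),.072))
i=t.im.astype(int)
d=(i[...,0]-i[...,1]);
cv2.imwrite("pics/d.png",cv2.resize(np.clip(d[115:215,265:345]*12,0,255).astype(np.uint8),None,fx=6,fy=6,interpolation=cv2.INTER_CUBIC))
```

```text
near corners [530.6 -32.4] [ 508.7 -167.4] 136.7647981024357 yaw 9.214379524164508
grip top T [ 611.9 -118.5] S [ 615.2 -116.2]
roof front corners T [644.4 -40.8] [ 621.3 -203.6] S [ 621.5 -201.7] [655.5 -35.4]
roof back corners T [738.6 -55.4] [ 712.8 -219.4]
```

View pics/d.png

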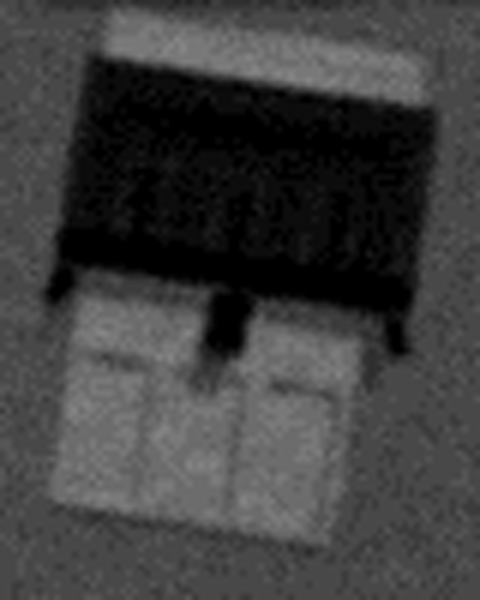

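Run:
```python
from h import *
import pickle
t,s=pickle.load(open("c0.pkl","rb"))
def edges(c,u0,v0,u1,v1,k=6,sg=1.2):
    i=c.im.astype(np.float32);d=cv2.GaussianBlur(i[...,0]-i[...,1],(0,0),sg)[v0:v1,u0:u1]
    return d
d=edges(t,265,115,345,215)
print(np.percentile(d,[5,50,75,95]))
# near-edge: for columns, find the v where d crosses mid
D=lambda u,v:cv2.remap(d,np.float32([[u-265]]),np.float32([[v-115]]),cv2.INTER_LINEAR)[0,0]
cw=d[85:98,0:70].mean(); tr=d[66:80,15:50].mean();mid=(cw+tr)/2;print(cw,tr)
def cross(p0,p1,n=200):
    vals=[D(*(p0+(p1-p0)*a)) for a in np.linspace(0,1,n)]
    for i in range(n-1):
        if (vals[i]-mid)*(vals[i+1]-mid)<=0:return p0+(p1-p0)*(i/(n-1))
def px(w,z=.022): return t.proj([w[0],w[1],z])
C=np.array([.613,-.1165]);th=np.radians(-9);X=np.array([np.cos(th),np.sin(th)]);Y=np.array([-X[1],X[0]])
near=[];L=[];R=[]
for y in np.linspace(-.055,.055,15):
    q=cross(px(C-.115*X+y*Y),px(C-.075*X+y*Y)); 
    if q is not None: near.append(t.ray(*q,.022)[:2])
for x in np.linspace(-.085,-.03,10):
    for sgn,l in((1,L),(-1,R)):
        q=cross(px(C+x*X+sgn*.09*Y),px(C+x*X+sgn*.055*Y))
        if q is not None:l.append(t.ray(*q,.022)[:2])
for n,l in(("near",near),("L",L),("R",R)):
    l=np.array(l); vx,vy,x0,y0=cv2.fitLine((l*1000).astype(np.float32),cv2.DIST_HUBER,0,.01,.01).ravel()
    r=(l*1000-[x0,y0])@[-vy,vx];print(n,len(l),"mid",l.mean(0)*1000,"dir",np.degrees(np.arctan2(vy,vx)),"res",r.std(), "tray xy of mid",(l.mean(0)-C)@X*1000,(l.mean(0)-C)@Y*1000)
```

```text
[0.029428   5.92429352 7.08761621 9.37112694]
6.214303 9.093882
near 15 mid [ 521.89570291 -102.07049689] dir 81.28117 res 0.6100637402234192 tray xy of mid -92.23992361670597 3.611946673741829e-14
L 10 mid [567.0013558  -39.35794928] dir -9.32008 res 0.4493843708210428 tray xy of mid -57.499999999999886 68.99653076683938
R 10 mid [ 545.60327343 -174.46012423] dir -9.342828 res 2.6328746935577114 tray xy of mid -57.50000000000007 -67.7897097872368
```

```bash
cat >> h.py <<'E'
def rects(c,mask,z,amin,amax,roi,k=4,show=True):
    out=[]
    cn,_=cv2.findContours(mask,cv2.RETR_EXTERNAL,cv2.CHAIN_APPROX_NONE)
    for q in cn:
        a=cv2.contourArea(q)/k/k
        if amin<a<amax:
            r=((q[:,0,:]+.5)/k-.5)
            if not(roi[0]<r[:,0].mean()<roi[2] and roi[1]<r[:,1].mean()<roi[3]):continue
            w=np.array([c.ray(u,v,z)[:2] for u,v in r],np.float32)
            R=cv2.minAreaRect(w*1000);ang=R[2] if R[1][0]>R[1][1] else R[2]+90
            out.append((R[0],sorted(R[1])[::-1],ang))
            if show:print(round(a,1),"ctr",np.round(R[0],1),"size",np.round(out[-1][1],1),"longaxis",round(ang,1))
    return out
def up(c,k=4): return cv2.resize(c.im,None,fx=k,fy=k,interpolation=cv2.INTER_CUBIC)
def heads(t,s,ths=(110,115,120),ths2=(135,145),roi=(190,150,262,245),roi2=(255,160,315,230)):
    for th in ths:print("top",th);rects(t,((up(t).min(2)>th)*255).astype(np.uint8),.016,25,200,roi)
    for th in ths2:print("scene",th);rects(s,((up(s).min(2)>th)*255).astype(np.uint8),.016,25,200,roi2)
def plan(*tg):
    """targets (x,y,z,yaw of tool x deg); shifts in current tool frame"""
    from scipy.spatial.transform import Rotation as R
    st=sense();M=st["ee_rot"];p=st["tcp_pos"]
    print("tcp",p.round(4),"yaw",round(np.degrees(np.arctan2(M[1,0],M[0,0])),2),"tilt",M[:2,2].round(4),"w",round(st["gripper_width"]*87,1),"F",st["wrist_force"].round(1),"t",round(st["time_s"],1),"J",st["joints"].round(0))
    for x,y,z,a in tg:
        a=np.radians(a);G=np.array([[np.cos(a),np.sin(a),0],[np.sin(a),-np.cos(a),0],[0,0,-1]]).astype(float)
        d=M.T@(np.array([x,y,z])-p);w=R.from_matrix(M.T@G).as_rotvec()
        print("  ->",d.round(4),w.round(4), "deg",round(np.degrees(np.linalg.norm(w)),1))
E
python3 - <<'E'
from h import *
import pickle
t,s=pickle.load(open("c0.pkl","rb"))
heads(t,s)
plan((.4565,.141,.10,-94.5))
for n,px,z in(("canister",(383,150),.16),("can2",(383,150),.12),("mug",(137,250),.09),("spray1",(144,162),.19),("spray2",(699,258),.19),("jar",(150,400),.075)):
    print(n,t.ray(px[0]*.64,px[1]*.64,z).round(3))
E
```

```text
top 110
127.9 ctr [455.3 140.2] size [66.4 31.5] longaxis 86.1
115.4 ctr [534.9  96.2] size [66.9 30.7] longaxis 88.0
107.5 ctr [611.4 131.7] size [65.2 31.1] longaxis 79.3
top 115
114.2 ctr [455.2 140.4] size [65.4 30.6] longaxis 85.6
100.2 ctr [534.9  96.2] size [65.7 29.8] longaxis 88.7
91.1 ctr [611.4 131.8] size [64. 30.] longaxis 79.5
top 120
97.9 ctr [455.  140.2] size [64.7 29.4] longaxis 86.1
86.4 ctr [534.9  96.2] size [64.2 28.3] longaxis 88.7
76.1 ctr [611.3 131.8] size [62.8 29.3] longaxis 79.4
scene 135
87.4 ctr [611.2 133.9] size [69.6 34.4] longaxis 78.8
27.4 ctr [579.7  25.2] size [35.1 24.4] longaxis 146.6
85.2 ctr [534.5  97.8] size [70.3 38.7] longaxis 86.5
71.7 ctr [456.1 142.2] size [70.5 35.4] longaxis 86.2
scene 145
68.7 ctr [611.8 134.1] size [66.8 31.3] longaxis 78.8
65.9 ctr [536.9  97.6] size [67.2 33.2] longaxis 84.6
55.6 ctr [457.1 142.9] size [65.7 31.7] longaxis 86.0
tcp [ 0.2113 -0.5882  0.1917] yaw -160.24 tilt [-0.      0.0001] w 87.0 F [-0.3 -0.7 -0.2] t 0.5 J [-55.  22.   0.  -0. -68. -15.]
  -> [-0.4773  0.6033  0.0918] [ 0.      0.     -1.1475] deg 65.7
canister [0.799 0.042 0.16 ]
can2 [0.81  0.043 0.12 ]
mug [0.64  0.488 0.09 ]
spray1 [0.774 0.441 0.19 ]
spray2 [ 0.604 -0.478  0.19 ]
jar [0.371 0.466 0.075]
```

Call:
{"fn": "jog_arm", "kwargs": {
  "moves": [
    [-1, -0.024, 0.03, -0.03, 0, 0, -0.1],
    [-1, -0.048, 0.06, -0.05, 0, 0, -0.2],
    [-1, -0.072, 0.09, -0.05, 0, 0, -0.3],
    [-1, -0.096, 0.12, -0.05, 0, 0, -0.4],
    [-1, -0.12, 0.15, -0.05, 0, 0, -0.5],
    [-0.5, -0.144, 0.18, -0.05, 0, 0, -0.6],
    [-0.2, -0.168, 0.21, -0.05, 0, 0, -0.7],
    [0, -0.192, 0.24, -0.05, 0, 0, -0.8],
    [0.1, -0.216, 0.27, -0.05, 0, 0, -0.9],
    [0.1, -0.24, 0.3, -0.05, 0, 0, -1.0]
  ]
}}

```text
time_s: 1.33
tcp_pos: [0.3358, -0.223, 0.2422]
ee_rot: [[-0.22, -0.976, 0.001], [-0.976, 0.22, -0.0], [-0.0, -0.001, -1.0]]
wrist_force: [1.5, -0.3, -0.0]
gripper_width: 0.706
```

Run:
```python
from h import *
plan((.4555,.1408,.10,-94),(.4555,.1408,.06,-94))
```

```text
tcp [ 0.3358 -0.223   0.2422] yaw -102.69 tilt [ 0.0013 -0.0003] w 61.5 F [ 1.5 -0.3 -0. ] t 1.3 J [-10.  -3. -23.   0. -70.  -2.]
  -> [-0.3812 -0.0367  0.1422] [-1.300e-03 -1.000e-04 -1.516e-01] deg 8.7
  -> [-0.3812 -0.0366  0.1822] [-1.300e-03 -1.000e-04 -1.516e-01] deg 8.7
```

Call:
{"fn": "jog_arm", "kwargs": {
  "moves": [
    [0.1, -0.04, -0.004, 0, 0, 0, -0.03],
    [0.1, -0.08, -0.008, 0.01, 0, 0, -0.06],
    [0.1, -0.12, -0.012, 0.03, 0, 0, -0.09],
    [0.1, -0.16, -0.016, 0.05, 0, 0, -0.12],
    [0.1, -0.2, -0.02, 0.07, 0, 0, -0.15],
    [0.1, -0.24, -0.024, 0.09, 0, 0, -0.15],
    [0.1, -0.28, -0.028, 0.11, 0, 0, -0.15],
    [0.1, -0.315, -0.031, 0.13, 0, 0, -0.15],
    [0.1, -0.35, -0.034, 0.14, 0, 0, -0.15],
    [0.1, -0.381, -0.037, 0.142, 0, 0, -0.15]
  ]
}}

```text
time_s: 2.17
tcp_pos: [0.4558, 0.1394, 0.0977]
ee_rot: [[-0.076, -0.997, -0.003], [-0.997, 0.076, -0.002], [0.002, 0.003, -1.0]]
wrist_force: [0.1, -0.7, -0.4]
gripper_width: 0.448
```

Run:
```python
from h import *
t=Cam("top",2);s=Cam("scene",1)
heads(t,s,(115,),(140,))
plan((.4555,.1412,.045,-94),(.4555,.1412,.021,-94))
```

```text
top 115
64.5 ctr [542.2  81.9] size [50.2 27.3] longaxis 55.8
98.8 ctr [611.3 131.8] size [64.6 30.7] longaxis 80.0
scene 140
83.6 ctr [611.7 133.8] size [69.2 33.4] longaxis 78.8
81.0 ctr [537.6  98.1] size [72.4 37.8] longaxis 78.9
tcp [0.4578 0.1406 0.099 ] yaw -94.15 tilt [-0.0006 -0.0007] w 39.0 F [-1.  -0.5  1. ] t 2.3 J [ 37.  13. -27.   0. -50. -41.]
  -> [-0.0005  0.0023  0.054 ] [ 0.0005 -0.0007 -0.0026] deg 0.2
  -> [-0.0005  0.0023  0.078 ] [ 0.0005 -0.0007 -0.0026] deg 0.2
```

Call:
{"fn": "jog_arm", "kwargs": {
  "moves": [
    [0.1, 0, 0.002, 0.02, 0, 0, 0],
    [0.1, 0, 0.002, 0.04, 0, 0, 0],
    [0.1, 0, 0.002, 0.055, 0, 0, 0],
    [0.1, 0, 0.002, 0.068, 0, 0, 0],
    [0.1, 0, 0.002, 0.078, 0, 0, 0],
    [0.1, 0, 0.002, 0.078, 0, 0, 0],
    [0.6, 0, 0.002, 0.078, 0, 0, 0],
    [1, 0, 0.002, 0.078, 0, 0, 0],
    [1, 0, 0.002, 0.078, 0, 0, 0],
    [1, 0, 0.002, 0.078, 0, 0, 0]
  ]
}}

```text
time_s: 3.15
tcp_pos: [0.4557, 0.1387, 0.0226]
ee_rot: [[-0.076, -0.997, 0.002], [-0.997, 0.076, 0.001], [-0.001, -0.002, -1.0]]
wrist_force: [0.7, 0.1, 0.5]
gripper_width: 0.231
```

Run:
```python
from h import *
import numpy as np
C=np.array([.6143,-.1161]);th=np.radians(-9.1);X=np.array([np.cos(th),np.sin(th)]);Y=np.array([-X[1],X[0]])
for y in(-.046,0,.046):print(y,(C-.054*X+y*Y).round(4))
a=C-.054*X-.046*Y
plan((*a,.11,-9.1))
```

```text
-0.046 [ 0.5537 -0.153 ]
0 [ 0.561  -0.1076]
0.046 [ 0.5683 -0.0621]
tcp [0.4557 0.1387 0.0226] yaw -94.36 tilt [0.0016 0.0011] w 20.1 F [0.7 0.1 0.5] t 3.1 J [ 37.  20. -33.   0. -38. -41.]
  -> [ 0.2832 -0.12   -0.0875] [-2.1000e-03 -2.0000e-04 -1.4881e+00] deg 85.3
```

Call:
{"fn": "jog_arm", "kwargs": {
  "moves": [
    [1, 0, 0, 0, 0, 0, 0],
    [1, 0, 0, 0, 0, 0, 0],
    [1, 0, 0, 0, 0, 0, 0],
    [1, 0, 0, -0.015, 0, 0, 0],
    [1, 0, 0, -0.04, 0, 0, 0],
    [1, 0.01, -0.005, -0.065, 0, 0, -0.08],
    [1, 0.035, -0.015, -0.085, 0, 0, -0.19],
    [1, 0.065, -0.028, -0.09, 0, 0, -0.3],
    [1, 0.095, -0.04, -0.09, 0, 0, -0.41],
    [1, 0.125, -0.053, -0.09, 0, 0, -0.52]
  ]
}}

```text
time_s: 3.98
tcp_pos: [0.499, 0.0088, 0.1128]
ee_rot: [[0.435, -0.9, 0.002], [-0.9, -0.435, 0.001], [0.0, -0.002, -1.0]]
wrist_force: [-0.0, -0.5, -0.2]
gripper_width: 0.007
```

Run:
```python
from h import *
plan((.5537,-.153,.11,-9.1))
```

```text
tcp [0.499  0.0088 0.1128] yaw -64.19 tilt [0.0019 0.0008] w 0.6 F [-0.  -0.5 -0.2] t 4.0 J [ 20.  14. -24.  -0. -52.   6.]
  -> [0.1695 0.0212 0.0027] [-0.0018 -0.0011 -0.9615] deg 55.1
```

Run:
```python
from h import *
t=Cam("top",2);s=Cam("scene",2)
heads(t,s)
t.crop("t3.png",180,140,340,260,5)
s.crop("s3.png",220,140,330,240,7)
```

```text
top 110
25.3 ctr [544.6 114.7] size [25.9 12.6] longaxis 89.5
109.6 ctr [611.4 131.7] size [65.6 31.2] longaxis 79.4
top 115
93.6 ctr [611.2 131.8] size [64.4 30.3] longaxis 79.9
top 120
191.7 ctr [452.7 201.3] size [54.7 53.8] longaxis 107.6
79.3 ctr [611.4 131.7] size [63.1 29.6] longaxis 79.3
scene 135
scene 145
75.9 ctr [612.4 134. ] size [67.5 32.8] longaxis 76.7
59.2 ctr [537.9  98.3] size [67.2 30. ] longaxis 89.9
59.6 ctr [457.5 142.7] size [67.1 31.8] longaxis 87.6
```

View pics/s3.png

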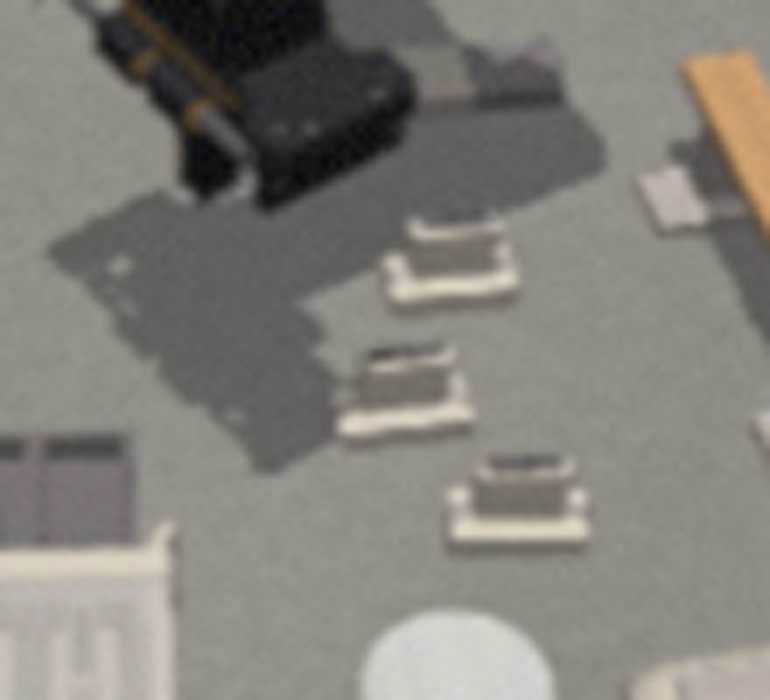

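View pics/t3.png

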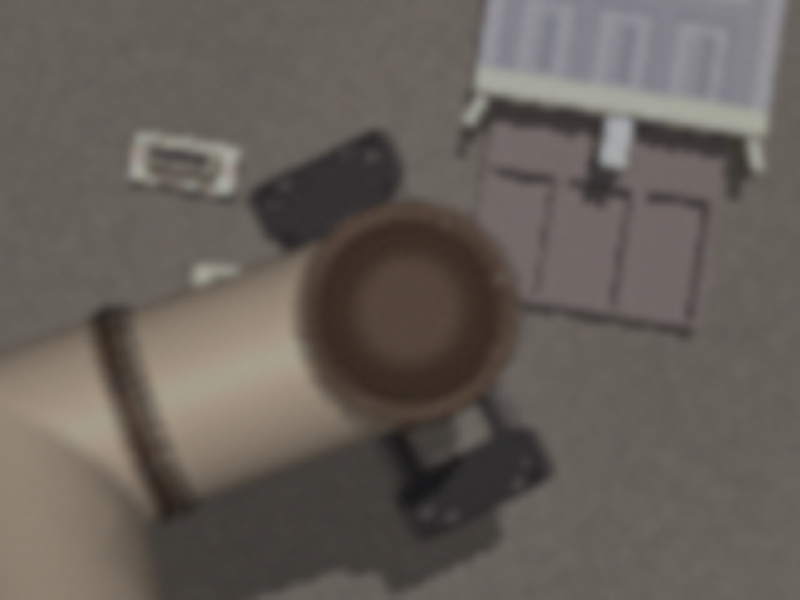

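Run:
```python
from h import *
plan((.4557,.1412,.11,-94),(.4557,.1412,.02,-94))
```

```text
tcp [0.4984 0.0091 0.1115] yaw -64.74 tilt [-0.0005  0.0001] w 0.8 F [0.1 0.3 1. ] t 4.2 J [ 20.  14. -24.  -0. -52.   6.]
  -> [-0.1377 -0.0178  0.0016] [5.000e-04 2.000e-04 5.107e-01] deg 29.3
  -> [-0.1377 -0.0178  0.0916] [5.000e-04 2.000e-04 5.107e-01] deg 29.3
```

Call:
{"fn": "jog_arm", "kwargs": {
  "moves": [
    [0.1, -0.03, -0.004, 0, 0, 0, 0.1],
    [0.1, -0.06, -0.008, 0, 0, 0, 0.2],
    [0.1, -0.09, -0.012, 0, 0, 0, 0.3],
    [0.1, -0.12, -0.016, 0, 0, 0, 0.4],
    [0.1, -0.138, -0.018, 0, 0, 0, 0.51],
    [0.1, -0.138, -0.018, 0.02, 0, 0, 0.51],
    [0.1, -0.138, -0.018, 0.04, 0, 0, 0.51],
    [0.1, -0.138, -0.018, 0.055, 0, 0, 0.51],
    [0.1, -0.138, -0.018, 0.055, 0, 0, 0.51],
    [0.1, -0.138, -0.018, 0.055, 0, 0, 0.51]
  ]
}}

```text
time_s: 5.02
tcp_pos: [0.4548, 0.1427, 0.0564]
ee_rot: [[-0.064, -0.998, -0.001], [-0.998, 0.064, -0.001], [0.001, 0.001, -1.0]]
wrist_force: [0.3, 0.3, 0.1]
gripper_width: 0.447
```

Run:
```python
from h import *
s=Cam("scene",1)
s.crop("s4.png",220,110,330,220,6)
plan((.4557,.1412,.02,-94))
```

```text
tcp [0.4556 0.1429 0.0572] yaw -93.71 tilt [ 0.0005 -0.    ] w 39.0 F [ 0.2  0.5 -0.5] t 5.1 J [ 37.  17. -30.   0. -43. -41.]
  -> [ 0.0017 -0.0002  0.0372] [-0.0005 -0.      0.0051] deg 0.3
```

View pics/s4.png

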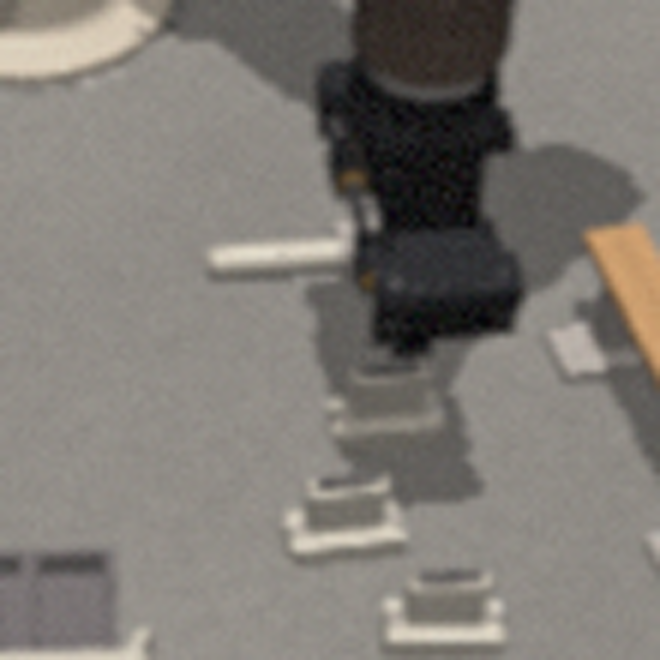

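Call:
{"fn": "jog_arm", "kwargs": {
  "moves": [
    [0.1, 0.001, 0, 0.015, 0, 0, 0],
    [0.1, 0.001, 0, 0.028, 0, 0, 0],
    [0.1, 0.001, 0, 0.037, 0, 0, 0],
    [1, 0.001, 0, 0.037, 0, 0, 0],
    [1, 0.001, 0, 0.037, 0, 0, 0],
    [1, 0.001, 0, 0.037, 0, 0, 0],
    [1, 0.001, 0, 0.037, 0, 0, 0],
    [1, 0.001, 0, 0.037, 0, 0, 0],
    [1, 0.001, 0, 0.037, 0, 0, 0],
    [1, 0.001, 0, 0.037, 0, 0, 0]
  ]
}}

```text
time_s: 5.9
tcp_pos: [0.4556, 0.1413, 0.0201]
ee_rot: [[-0.066, -0.998, 0.001], [-0.998, 0.066, 0.0], [-0.0, -0.001, -1.0]]
wrist_force: [0.7, 0.2, -0.2]
gripper_width: 0.038
```

Run:
```python
from h import *
s=Cam("scene",1)
s.crop("s5.png",220,110,330,220,6)
plan((.4557,.1412,.11,-94))
```

```text
tcp [0.4556 0.1412 0.02  ] yaw -93.78 tilt [0.0004 0.0003] w 2.3 F [-0.1 -0.3 -0.3] t 6.0 J [ 37.  20. -33.   0. -37. -41.]
  -> [-0.     -0.0002 -0.09  ] [-0.0004  0.0003  0.0038] deg 0.2
```

View pics/s5.png

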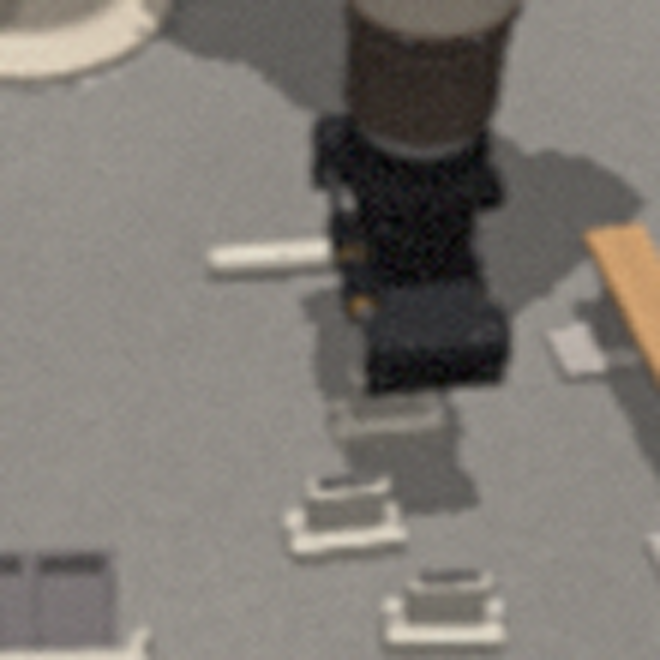

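Run:
```python
from h import *
s=Cam("scene",1)
for p in [(.4556,.1412,.02),(.4556,.1412,.05),(.4707,.1412,.016),(.4626,.1412,.05),(.4556,.1412,.0)]:
    print(p,((s.proj(p)-[220,110]+.5)*6).round())
s.crop("s6.png",220,110,330,220,6,[(.4556,.1412,.02),(.4556,.1412,.05),(.4556,.173,.016),(.4556,.109,.016)])
plan()
```

```text
(0.4556, 0.1412, 0.02) [385. 407.]
(0.4556, 0.1412, 0.05) [389. 371.]
(0.4707, 0.1412, 0.016) [391. 431.]
(0.4626, 0.1412, 0.05) [392. 379.]
(0.4556, 0.1412, 0.0) [383. 431.]
tcp [0.4555 0.1412 0.0199] yaw -93.78 tilt [0.0002 0.0002] w 1.5 F [-0.2 -0.8 -0.9] t 6.0 J [ 37.  20. -33.   0. -37. -41.]
```

View pics/s6.png

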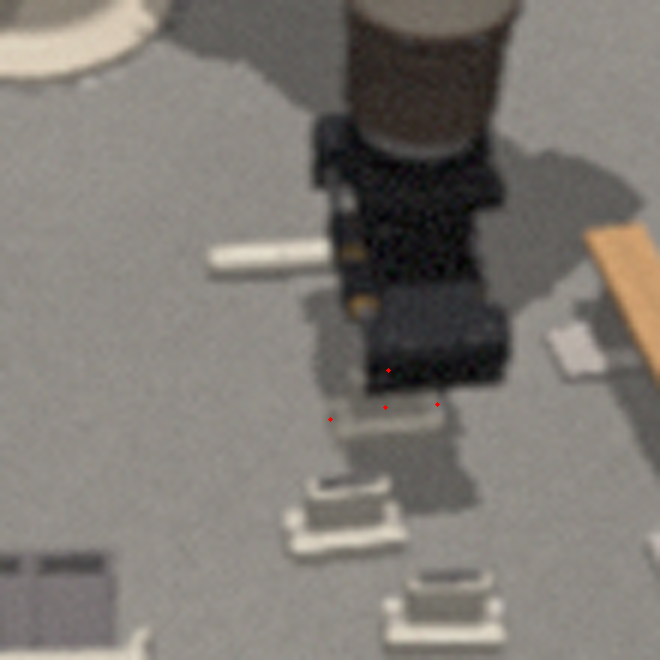

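Run:
```python
from h import *
t=Cam("top",2);s=Cam("scene",2)
for z in(.11,.18,.2,.25):print(z,t.proj((.499,.0088,z)).round(1))
for z in(.02,.09,.12,.16):
  for dx in(0,.05,.095):print(z,dx,s.proj((.4556+dx,.1412,z)).round(1))
t.crop("t7.png",180,140,340,260,5)
s.crop("s7.png",230,80,330,200,6)
```

```text
0.11 [258.5 208.4]
0.18 [258.7 207.6]
0.2 [258.8 207.4]
0.25 [259.  206.7]
0.02 0 [283.7 177.4]
0.02 0.05 [287.4 187.8]
0.02 0.095 [290.9 197.5]
0.09 0 [285.1 162.8]
0.09 0.05 [289.  173.2]
0.09 0.095 [292.6 183. ]
0.12 0 [285.7 156.1]
0.12 0.05 [289.7 166.6]
0.12 0.095 [293.4 176.4]
0.16 0 [286.6 147. ]
0.16 0.05 [290.7 157.4]
0.16 0.095 [294.5 167.3]
```

View pics/t7.png

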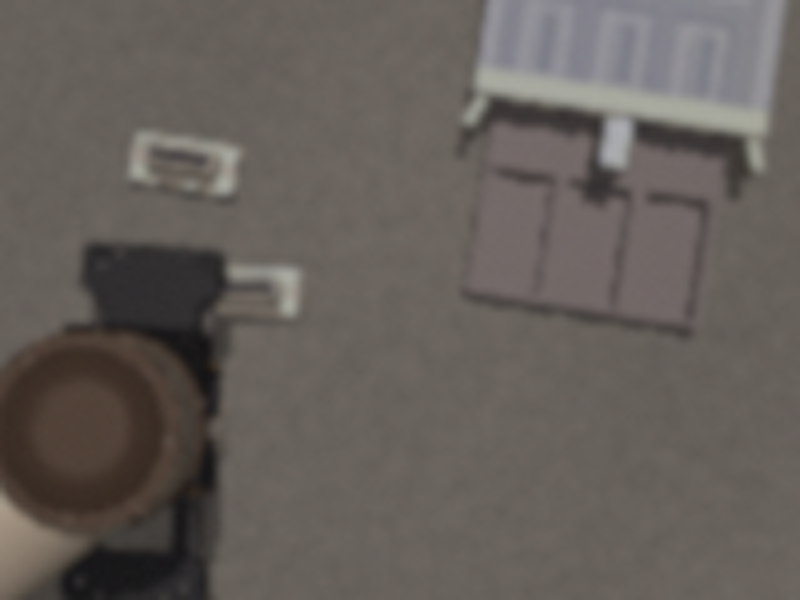

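View pics/s7.png

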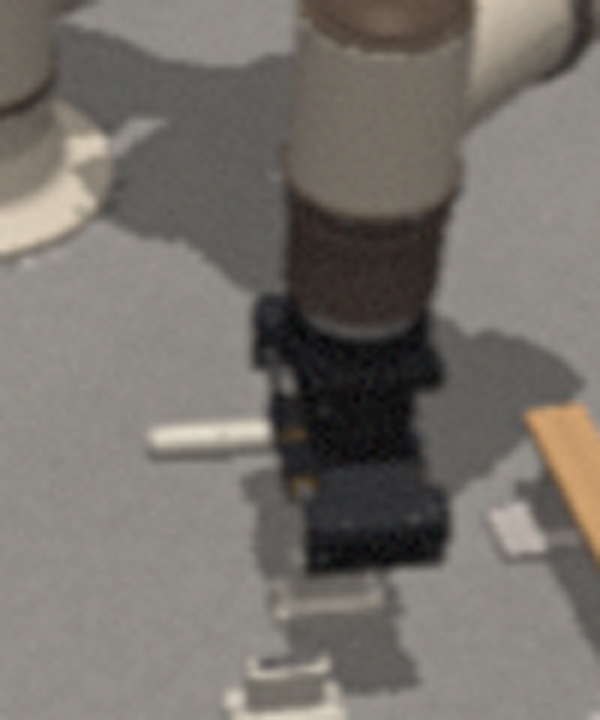

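Run:
```python
from h import *
import pickle
t,s=pickle.load(open("c0.pkl","rb"))
p=np.array([.2113,-.5882,.1917]);y=np.array([-.338,.941,0])
pts=[p,p+.0435*y,p-.0435*y,p+[0,0,.07]]
print([s.proj(q).round(1) for q in pts])
s.crop("s8.png",0,50,120,150,6,pts)
```

```text
[array([ 53.4, 119. ]), array([ 66.8, 114.8]), array([ 39.6, 123.2]), array([ 45.5, 101.1])]
```

View pics/s8.png

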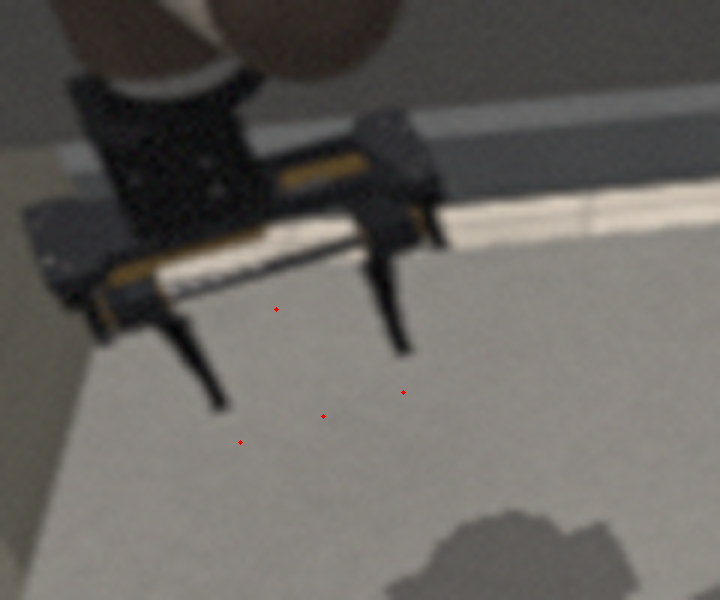

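Run:
```python
from h import *
import pickle
t,s=pickle.load(open("c0.pkl","rb"))
p=np.array([.2113,-.5882,.1917]);y=np.array([-.338,.941,0])
for d in(.01,.015,.02,.025,.03):print(d,[s.proj(p+k*y+[0,0,d]).round(1) for k in(.0435,.051,-.0435,-.051)])
```

```text
0.01 [array([ 65.8, 112.4]), array([ 68.1, 111.7]), array([ 38.5, 120.8]), array([ 36. , 121.5])]
0.015 [array([ 65.3, 111.1]), array([ 67.6, 110.4]), array([ 37.9, 119.5]), array([ 35.4, 120.3])]
0.02 [array([ 64.8, 109.9]), array([ 67.1, 109.2]), array([ 37.3, 118.3]), array([ 34.8, 119. ])]
0.025 [array([ 64.3, 108.6]), array([ 66.6, 107.9]), array([ 36.7, 117. ]), array([ 34.2, 117.7])]
0.03 [array([ 63.8, 107.4]), array([ 66.1, 106.7]), array([ 36.1, 115.7]), array([ 33.6, 116.5])]
```

Call:
{"fn": "jog_arm", "kwargs": {
  "moves": [
    [1, 0, 0, -0.03, 0, 0, 0],
    [1, 0, 0, -0.06, 0, 0, 0],
    [0.8, 0, 0, -0.09, 0, 0, 0],
    [0.5, 0, 0, -0.12, 0, 0, 0],
    [0.5, 0, 0, -0.12, 0, 0, 0.08],
    [0.5, 0, 0, -0.12, 0, 0, 0.18],
    [0.5, 0, 0, -0.12, 0, 0, 0.28],
    [0.5, 0, 0, -0.12, 0, 0, 0.38],
    [0.5, 0, 0, -0.12, 0, 0, 0.48],
    [0.5, 0, 0, -0.12, 0, 0, 0.58]
  ]
}}

```text
time_s: 7.03
tcp_pos: [0.4553, 0.1411, 0.1397]
ee_rot: [[-0.606, -0.796, -0.0], [-0.796, 0.606, -0.0], [0.0, 0.0, -1.0]]
wrist_force: [0.4, -0.6, 0.1]
gripper_width: 0.249
```

Run:
```python
from h import *
s=Cam("scene",3);plan()
st=sense();p=st["tcp_pos"];R=st["ee_rot"]
pts=[p,p+[0,0,.025],p+[0,0,.07]]
print([s.proj(q) for q in pts])
s.crop("s9.png",220,80,330,200,6,pts)
```

```text
tcp [0.4553 0.1411 0.1397] yaw -126.88 tilt [-0.0002 -0.0001] w 21.5 F [0.3 0.1 0.1] t 7.2 J [ 37.  10. -24.  -0. -55. -74.]
[array([286.11575406, 151.63155016]), array([286.67595397, 145.81700824]), array([287.72552832, 134.92305067])]
```

View pics/s9.png

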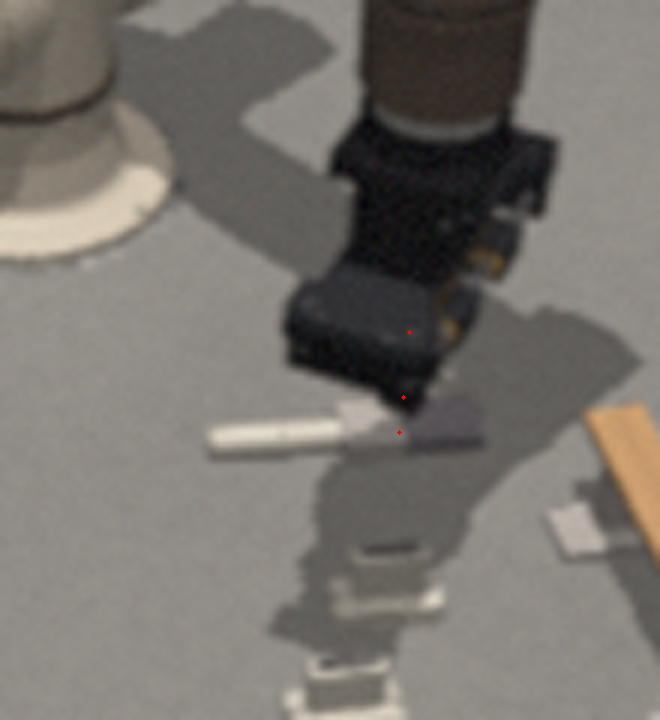

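Call:
{"fn": "jog_arm", "kwargs": {
  "moves": [
    [0.1, 0, 0, 0.02, 0, 0, -0.1],
    [0.1, 0, 0, 0.04, 0, 0, -0.2],
    [0.1, 0, 0, 0.06, 0, 0, -0.3],
    [0.1, 0, 0, 0.07, 0, 0, -0.4],
    [0.1, 0, 0, 0.08, 0, 0, -0.5],
    [0.1, 0, 0, 0.09, 0, 0, -0.58],
    [0.1, 0, 0, 0.1, 0, 0, -0.58],
    [0.1, 0, 0, 0.12, 0, 0, -0.58],
    [0.1, 0, 0, 0.13, 0, 0, -0.58],
    [0.1, 0, 0, 0.13, 0, 0, -0.58]
  ]
}}

```text
time_s: 8.02
tcp_pos: [0.4539, 0.1401, 0.0077]
ee_rot: [[-0.064, -0.998, -0.004], [-0.998, 0.064, -0.003], [0.003, 0.004, -1.0]]
wrist_force: [0.6, -0.7, 0.6]
gripper_width: 0.449
```

Call:
{"fn": "jog_arm", "kwargs": {
  "moves": [
    [0.1, 0, 0, 0.002, 0, 0, 0],
    [0.1, 0, 0, 0.004, 0, 0, 0],
    [0.1, 0, 0, 0.006, 0, 0, 0],
    [0.1, 0, 0, 0.008, 0, 0, 0],
    [0.1, 0, 0, 0.009, 0, 0, 0],
    [0.1, 0, 0, 0.01, 0, 0, 0],
    [0.1, 0, 0, 0.011, 0, 0, 0],
    [0.1, 0, 0, 0.012, 0, 0, 0],
    [0.1, 0, 0, 0.013, 0, 0, 0],
    [0.1, 0, 0, 0.013, 0, 0, 0]
  ]
}}

```text
time_s: 8.85
tcp_pos: [0.4553, 0.1411, -0.0034]
ee_rot: [[-0.066, -0.998, -0.0], [-0.998, 0.066, -0.0], [0.0, 0.0, -1.0]]
wrist_force: [-0.9, -0.1, -0.1]
gripper_width: 0.451
```

Call:
{"fn": "jog_arm", "kwargs": {
  "moves": [
    [0.4, 0, 0, 0, 0, 0, 0],
    [0.6, 0, 0, 0, 0, 0, 0],
    [1, 0, 0, 0, 0, 0, 0],
    [1, 0, 0, 0, 0, 0, 0],
    [1, 0, 0, 0, 0, 0, 0],
    [1, 0, 0, 0, 0, 0, 0],
    [1, 0, 0, 0, 0, 0, 0],
    [1, 0, 0, 0, 0, 0, 0],
    [1, 0, 0, 0, 0, 0, 0],
    [1, 0, 0, 0, 0, 0, 0]
  ]
}}

```text
time_s: 9.68
tcp_pos: [0.4554, 0.1411, -0.0033]
ee_rot: [[-0.066, -0.998, -0.0], [-0.998, 0.066, -0.0], [0.0, 0.0, -1.0]]
wrist_force: [-0.3, 0.6, -1.0]
gripper_width: 0.161
```

Run:
```python
from h import *
plan((.5537,-.153,.08,-9.1))
```

```text
tcp [ 0.4554  0.1411 -0.0033] yaw -93.78 tilt [-0.0002 -0.0001] w 14.0 F [-0.3  0.6 -1. ] t 9.7 J [ 37.  22. -34.  -0. -34. -41.]
  -> [ 0.287  -0.1175 -0.0833] [ 2.000e-04  0.000e+00 -1.478e+00] deg 84.7
```

Call:
{"fn": "jog_arm", "kwargs": {
  "moves": [
    [1, 0, 0, -0.01, 0, 0, 0],
    [1, 0, 0, -0.03, 0, 0, 0],
    [1, 0, 0, -0.05, 0, 0, 0],
    [1, 0.01, -0.004, -0.07, 0, 0, -0.05],
    [1, 0.03, -0.012, -0.085, 0, 0, -0.15],
    [1, 0.055, -0.023, -0.085, 0, 0, -0.25],
    [1, 0.08, -0.033, -0.085, 0, 0, -0.35],
    [1, 0.105, -0.043, -0.085, 0, 0, -0.46],
    [1, 0.13, -0.053, -0.085, 0, 0, -0.57],
    [1, 0.155, -0.063, -0.085, 0, 0, -0.68]
  ]
}}

```text
time_s: 10.52
tcp_pos: [0.5082, -0.0189, 0.0818]
ee_rot: [[0.581, -0.814, -0.0], [-0.814, -0.581, 0.0], [-0.0, -0.0, -1.0]]
wrist_force: [0.3, -1.5, 0.1]
gripper_width: 0.157
```

Run:
```python
from h import *
plan((.5537,-.153,.08,-9.1))
```

```text
tcp [ 0.5082 -0.0189  0.0818] yaw -54.5 tilt [-0.      0.0001] w 13.7 F [ 0.3 -1.5  0.1] t 10.5 J [ 16.  17. -24.  -0. -48.  19.]
  -> [0.1356 0.0408 0.0018] [-1.000e-04  1.000e-04 -7.924e-01] deg 45.4
```

Call:
{"fn": "jog_arm", "kwargs": {
  "moves": [
    [1, 0.02, 0.006, 0, 0, 0, -0.1],
    [1, 0.04, 0.012, 0, 0, 0, -0.2],
    [1, 0.06, 0.018, 0, 0, 0, -0.3],
    [1, 0.08, 0.024, 0, 0, 0, -0.4],
    [1, 0.1, 0.03, 0, 0, 0, -0.5],
    [1, 0.12, 0.036, 0, 0, 0, -0.6],
    [1, 0.1356, 0.0408, 0, 0, 0, -0.7],
    [1, 0.1356, 0.0408, 0, 0, 0, -0.792],
    [1, 0.1356, 0.0408, 0, 0, 0, -0.792],
    [1, 0.1356, 0.0408, 0, 0, 0, -0.792]
  ]
}}

```text
time_s: 11.35
tcp_pos: [0.5525, -0.1521, 0.0814]
ee_rot: [[0.986, -0.167, -0.001], [-0.167, -0.986, 0.0], [-0.001, -0.0, -1.0]]
wrist_force: [0.5, 0.7, -1.1]
gripper_width: 0.159
```

Run:
```python
from h import *
t=Cam("top",2);s=Cam("scene",2)
t.crop("t10.png",250,120,350,220,6);s.crop("s10.png",180,150,280,250,6)
plan((.5537,-.153,.035,-9.1),(.5537,-.153,.0,-9.1))
```

```text
tcp [ 0.5527 -0.1515  0.0818] yaw -9.46 tilt [-0.  0.] w 13.9 F [ 1.2 -0.6 -0.6] t 11.6 J [  1.  23. -15.  -0. -52.  80.]
  -> [0.0012 0.0013 0.0468] [-0.      0.     -0.0062] deg 0.4
  -> [0.0012 0.0013 0.0818] [-0.      0.     -0.0062] deg 0.4
```

View pics/s10.png

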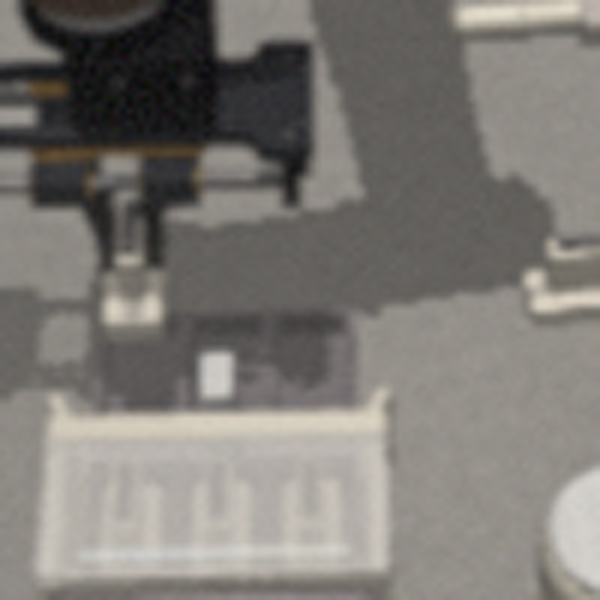

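View pics/t10.png

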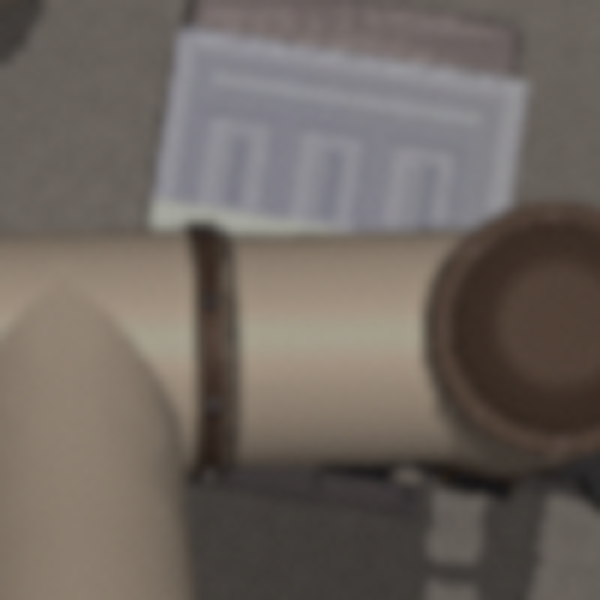

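Call:
{"fn": "jog_arm", "kwargs": {
  "moves": [
    [1, 0.001, 0.001, 0.015, 0, 0, -0.006],
    [1, 0.001, 0.001, 0.03, 0, 0, -0.006],
    [1, 0.001, 0.001, 0.045, 0, 0, -0.006],
    [1, 0.001, 0.001, 0.054, 0, 0, -0.006],
    [1, 0.001, 0.001, 0.059, 0, 0, -0.006],
    [1, 0.001, 0.001, 0.063, 0, 0, -0.006],
    [1, 0.001, 0.001, 0.066, 0, 0, -0.006],
    [1, 0.001, 0.001, 0.069, 0, 0, -0.006],
    [1, 0.001, 0.001, 0.071, 0, 0, -0.006],
    [1, 0.001, 0.001, 0.072, 0, 0, -0.006]
  ]
}}

```text
time_s: 12.38
tcp_pos: [0.5536, -0.1532, 0.0098]
ee_rot: [[0.987, -0.158, -0.0], [-0.158, -0.987, 0.0], [-0.0, -0.0, -1.0]]
wrist_force: [-1.3, -0.0, -0.3]
gripper_width: 0.156
```

Call:
{"fn": "jog_arm", "kwargs": {
  "moves": [
    [1, 0, 0, 0.002, 0, 0, 0],
    [1, 0, 0, 0.004, 0, 0, 0],
    [1, 0, 0, 0.006, 0, 0, 0],
    [1, 0, 0, 0.007, 0, 0, 0],
    [1, 0, 0, 0.008, 0, 0, 0],
    [1, 0, 0, 0.008, 0, 0, 0],
    [1, 0, 0, 0.008, 0, 0, 0],
    [1, 0, 0, 0.008, 0, 0, 0],
    [1, 0, 0, 0.008, 0, 0, 0],
    [1, 0, 0, 0.008, 0, 0, 0]
  ]
}}

```text
time_s: 13.22
tcp_pos: [0.5535, -0.1532, 0.0024]
ee_rot: [[0.987, -0.158, -0.0], [-0.158, -0.987, -0.0], [-0.0, 0.0, -1.0]]
wrist_force: [-4.0, 0.2, 4.8]
gripper_width: 0.156
```

Call:
{"fn": "jog_arm", "kwargs": {
  "moves": [
    [1, 0, 0, 0.001, 0, 0, 0],
    [1, 0, 0, 0.002, 0, 0, 0],
    [1, 0, 0, 0.002, 0, 0, 0],
    [1, 0, 0, 0.0, 0, 0, 0],
    [0.45, 0, 0, 0, 0, 0, 0],
    [0.45, 0, 0, 0, 0, 0, 0],
    [0.45, 0, 0, 0, 0, 0, 0],
    [0.45, 0, 0, -0.02, 0, 0, 0],
    [0.45, 0, 0, -0.05, 0, 0, 0],
    [0.45, 0, 0, -0.08, 0, 0, 0]
  ]
}}

```text
time_s: 14.05
tcp_pos: [0.5533, -0.1532, 0.0814]
ee_rot: [[0.987, -0.158, -0.002], [-0.158, -0.987, -0.0], [-0.002, 0.001, -1.0]]
wrist_force: [0.7, -0.1, 0.5]
gripper_width: 0.27
```

Run:
```python
from h import *
plan((.535,.0969,.08,-91.5))
s=Cam("scene",1);s.crop("s11.png",180,150,320,250,5)
```

```text
tcp [ 0.5533 -0.1532  0.0814] yaw -9.09 tilt [-0.0024 -0.0002] w 23.4 F [ 0.7 -0.1  0.5] t 14.1 J [  1.  23. -15.   0. -52.  80.]
  -> [-0.0576 -0.2441  0.0014] [0.0021 0.0015 1.4383] deg 82.4
```

View pics/s11.png

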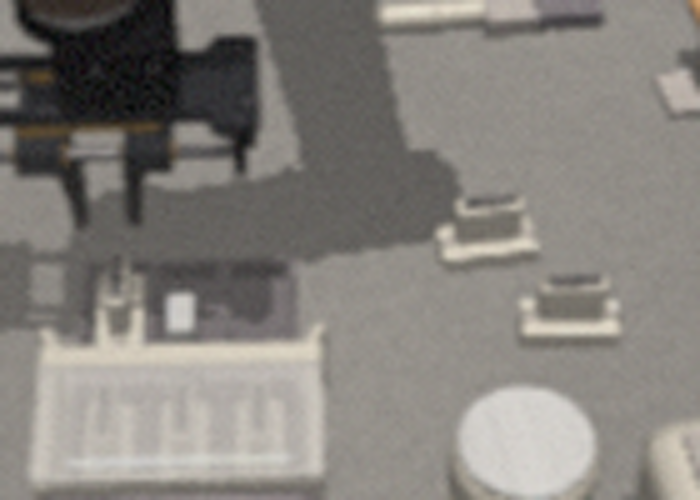

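Call:
{"fn": "jog_arm", "kwargs": {
  "moves": [
    [0.2, -0.006, -0.025, -0.01, 0, 0, 0.12],
    [0.1, -0.012, -0.05, -0.01, 0, 0, 0.24],
    [0.1, -0.018, -0.075, -0.01, 0, 0, 0.36],
    [0.1, -0.024, -0.1, -0.01, 0, 0, 0.48],
    [0.1, -0.03, -0.125, -0.01, 0, 0, 0.6],
    [0.1, -0.036, -0.15, -0.01, 0, 0, 0.72],
    [0.1, -0.042, -0.175, -0.01, 0, 0, 0.84],
    [0.1, -0.048, -0.2, -0.01, 0, 0, 0.96],
    [0.1, -0.053, -0.225, -0.01, 0, 0, 1.08],
    [0.1, -0.0576, -0.244, -0.01, 0, 0, 1.2]
  ]
}}

```text
time_s: 14.93
tcp_pos: [0.5359, 0.0989, 0.0915]
ee_rot: [[0.206, -0.979, 0.001], [-0.979, -0.206, 0.0], [-0.0, -0.001, -1.0]]
wrist_force: [0.6, -0.6, -0.3]
gripper_width: 0.45
```

Run:
```python
from h import *
t=Cam("top",1);s=Cam("scene",2)
heads(t,s,(115,),(140,145,150))
plan((.535,.0969,.06,-91.5),(.535,.0969,-.003,-91.5))
```

```text
top 115
scene 140
79.2 ctr [612.5 135.1] size [66.6 32.3] longaxis 78.8
29.7 ctr [534.7  73.4] size [35.9 20. ] longaxis 2.0
scene 145
71.2 ctr [614.2 134.8] size [66.5 30.3] longaxis 82.3
26.3 ctr [535.5  70.8] size [35.3 18.2] longaxis 16.0
scene 150
63.5 ctr [613.  134.9] size [64.8 29.2] longaxis 78.8
tcp [0.5357 0.0982 0.0914] yaw -77.63 tilt [0.0004 0.0002] w 38.9 F [-0.5 -0.1  0.2] t 15.1 J [ 27.  20. -19.   0. -51. -15.]
  -> [0.0011 0.001  0.0314] [-5.00e-04  1.00e-04  2.42e-01] deg 13.9
  -> [0.0011 0.001  0.0944] [-5.00e-04  1.00e-04  2.42e-01] deg 13.9
```

Call:
{"fn": "jog_arm", "kwargs": {
  "moves": [
    [0.1, 0.001, 0.001, 0.01, 0, 0, 0.08],
    [0.1, 0.001, 0.001, 0.02, 0, 0, 0.16],
    [0.1, 0.001, 0.001, 0.03, 0, 0, 0.242],
    [0.1, 0.001, 0.001, 0.045, 0, 0, 0.242],
    [0.1, 0.001, 0.001, 0.065, 0, 0, 0.242],
    [0.1, 0.001, 0.001, 0.08, 0, 0, 0.242],
    [0.1, 0.001, 0.001, 0.09, 0, 0, 0.242],
    [0.1, 0.001, 0.001, 0.094, 0, 0, 0.242],
    [0.4, 0.001, 0.001, 0.094, 0, 0, 0.242],
    [1, 0.001, 0.001, 0.094, 0, 0, 0.242]
  ]
}}

```text
time_s: 15.92
tcp_pos: [0.5352, 0.0955, -0.0019]
ee_rot: [[-0.03, -1.0, 0.001], [-1.0, 0.03, 0.0], [-0.0, -0.001, -1.0]]
wrist_force: [0.0, 0.6, -1.0]
gripper_width: 0.371
```

Call:
{"fn": "jog_arm", "kwargs": {
  "moves": [
    [1, 0, 0, 0, 0, 0, 0],
    [1, 0, 0, 0, 0, 0, 0],
    [1, 0, 0, 0, 0, 0, 0],
    [1, 0, 0, 0, 0, 0, 0],
    [1, 0, 0, 0, 0, 0, 0],
    [1, 0, 0, 0, 0, 0, 0],
    [1, 0, 0, 0, 0, 0, 0],
    [1, 0, 0, 0, 0, 0, 0],
    [1, 0, 0, 0, 0, 0, 0],
    [1, 0, 0, 0, 0, 0, 0]
  ]
}}

```text
time_s: 16.75
tcp_pos: [0.5349, 0.0959, -0.0017]
ee_rot: [[-0.03, -1.0, 0.001], [-1.0, 0.03, 0.0], [-0.0, -0.001, -1.0]]
wrist_force: [-2.4, 1.2, 5.4]
gripper_width: 0.154
```

Run:
```python
from h import *
plan((.561,-.1076,.08,-9.1))
```

```text
tcp [ 0.5349  0.0959 -0.0017] yaw -91.7 tilt [0.0006 0.0002] w 13.4 F [-2.4  1.2  5.4] t 16.8 J [ 27.  27. -24.   0. -39. -29.]
  -> [ 0.2026 -0.0322 -0.0817] [-7.0000e-04 -3.0000e-04 -1.4416e+00] deg 82.6
```

Call:
{"fn": "jog_arm", "kwargs": {
  "moves": [
    [1, 0, 0, -0.015, 0, 0, 0],
    [1, 0, 0, -0.045, 0, 0, 0],
    [1, 0.01, -0.002, -0.07, 0, 0, -0.1],
    [1, 0.03, -0.005, -0.085, 0, 0, -0.2],
    [1, 0.055, -0.009, -0.085, 0, 0, -0.31],
    [1, 0.08, -0.013, -0.085, 0, 0, -0.42],
    [1, 0.105, -0.017, -0.085, 0, 0, -0.53],
    [1, 0.13, -0.021, -0.085, 0, 0, -0.64],
    [1, 0.155, -0.025, -0.085, 0, 0, -0.75],
    [1, 0.18, -0.029, -0.085, 0, 0, -0.86]
  ]
}}

```text
time_s: 17.58
tcp_pos: [0.5577, -0.0864, 0.082]
ee_rot: [[0.741, -0.671, -0.001], [-0.671, -0.741, 0.0], [-0.001, 0.001, -1.0]]
wrist_force: [0.4, -0.0, -0.9]
gripper_width: 0.162
```

Run:
```python
from h import *
plan((.562,-.1078,.08,-9.1))
```

```text
tcp [ 0.5577 -0.0864  0.082 ] yaw -42.15 tilt [-0.0012  0.0002] w 14.1 F [ 0.4 -0.  -0.9] t 17.6 J [  8.  22. -17.  -0. -51.  40.]
  -> [0.0176 0.013  0.002 ] [ 4.000e-04  1.100e-03 -5.768e-01] deg 33.1
```

Call:
{"fn": "jog_arm", "kwargs": {
  "moves": [
    [1, 0.005, 0.003, -0.012, 0, 0, -0.11],
    [1, 0.01, 0.007, -0.012, 0, 0, -0.22],
    [1, 0.015, 0.011, -0.012, 0, 0, -0.33],
    [1, 0.0176, 0.013, -0.012, 0, 0, -0.44],
    [1, 0.0176, 0.013, -0.012, 0, 0, -0.53],
    [1, 0.0176, 0.013, -0.005, 0, 0, -0.577],
    [1, 0.0176, 0.013, 0.01, 0, 0, -0.577],
    [1, 0.0176, 0.013, 0.03, 0, 0, -0.577],
    [1, 0.0176, 0.013, 0.045, 0, 0, -0.577],
    [1, 0.0176, 0.013, 0.05, 0, 0, -0.577]
  ]
}}

```text
time_s: 18.42
tcp_pos: [0.5599, -0.1066, 0.0296]
ee_rot: [[0.986, -0.164, -0.006], [-0.164, -0.986, 0.0], [-0.006, 0.001, -1.0]]
wrist_force: [-0.5, -0.7, -0.9]
gripper_width: 0.159
```

Run:
```python
from h import *
s=Cam("scene",1);s.crop("s12.png",180,150,320,250,5)
plan((.562,-.1078,.015,-9.1),(.562,-.1078,.003,-9.1))
```

```text
tcp [ 0.5602 -0.1067  0.0298] yaw -9.42 tilt [-0.0058  0.    ] w 13.5 F [-0.1  0.5 -2.2] t 18.5 J [  5.  26. -19.  -0. -45.  75.]
  -> [0.0021 0.0008 0.0148] [ 0.0009  0.0057 -0.0057] deg 0.5
  -> [0.0021 0.0008 0.0268] [ 0.0009  0.0057 -0.0057] deg 0.5
```

View pics/s12.png

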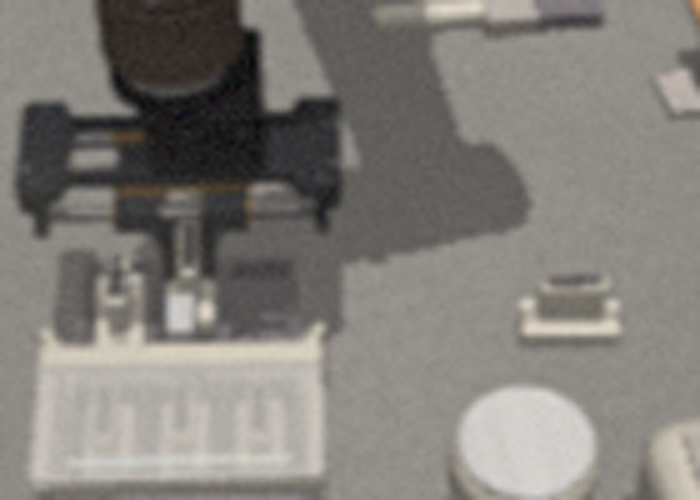

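Call:
{"fn": "jog_arm", "kwargs": {
  "moves": [
    [1, 0.001, 0.001, 0, 0.001, 0.003, -0.006],
    [1, 0.002, 0.001, 0, 0.001, 0.006, -0.006],
    [1, 0.002, 0.001, 0, 0.001, 0.006, -0.006],
    [1, 0.002, 0.001, 0.004, 0.001, 0.006, -0.006],
    [1, 0.002, 0.001, 0.008, 0.001, 0.006, -0.006],
    [1, 0.002, 0.001, 0.012, 0.001, 0.006, -0.006],
    [1, 0.002, 0.001, 0.015, 0.001, 0.006, -0.006],
    [1, 0.002, 0.001, 0.018, 0.001, 0.006, -0.006],
    [1, 0.002, 0.001, 0.02, 0.001, 0.006, -0.006],
    [1, 0.002, 0.001, 0.02, 0.001, 0.006, -0.006]
  ]
}}

```text
time_s: 19.3
tcp_pos: [0.5615, -0.1077, 0.0147]
ee_rot: [[0.988, -0.156, 0.001], [-0.156, -0.988, -0.0], [0.001, 0.0, -1.0]]
wrist_force: [-10.0, 4.0, 15.9]
gripper_width: 0.157
```

Call:
{"fn": "jog_arm", "kwargs": {
  "moves": [
    [1, 0, 0, -0.006, 0, 0, 0],
    [1, 0, 0, -0.01, 0, 0, 0],
    [1, -0.003, -0.001, -0.01, 0, 0, 0],
    [1, -0.003, -0.001, -0.01, 0, 0, 0],
    [1, -0.003, -0.001, -0.005, 0, 0, 0],
    [1, -0.003, -0.001, -0.002, 0, 0, 0],
    [1, -0.003, -0.001, 0, 0, 0, 0],
    [1, -0.003, -0.001, 0.001, 0, 0, 0],
    [1, -0.003, -0.001, 0.002, 0, 0, 0],
    [1, -0.003, -0.001, 0.002, 0, 0, 0]
  ]
}}

```text
time_s: 20.13
tcp_pos: [0.5604, -0.1068, 0.0123]
ee_rot: [[0.988, -0.157, 0.004], [-0.157, -0.988, -0.001], [0.004, 0.0, -1.0]]
wrist_force: [-6.4, 0.4, 14.1]
gripper_width: 0.157
```

Run:
```python
from h import *
s=Cam("scene",3);s.crop("s13.png",190,170,260,240,9);plan()
```

```text
tcp [ 0.5604 -0.1068  0.0123] yaw -9.02 tilt [ 0.0041 -0.0007] w 13.4 F [-7.7  0.6 14.6] t 20.3 J [  6.  28. -20.   0. -42.  75.]
```

View pics/s13.png

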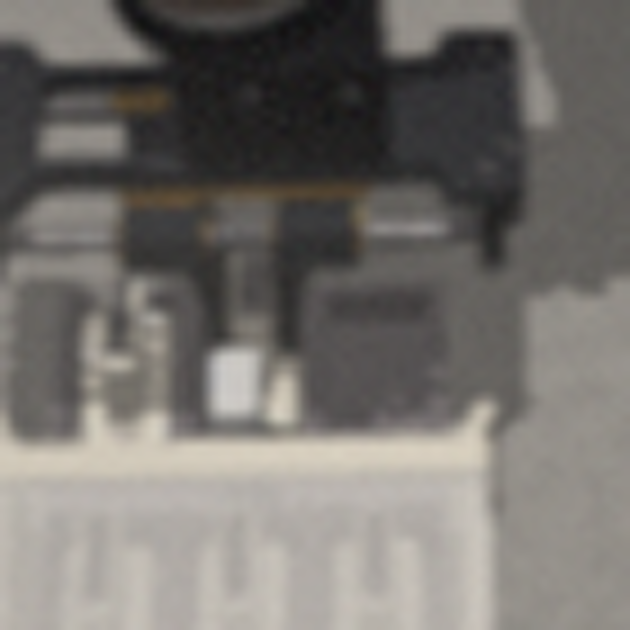

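Call:
{"fn": "jog_arm", "kwargs": {
  "moves": [
    [1, 0, 0, -0.006, 0, 0, 0],
    [1, 0, 0, -0.012, 0, 0, 0],
    [1, -0.002, 0, -0.012, 0, -0.004, 0],
    [1, -0.002, 0, -0.012, 0, -0.004, 0],
    [1, -0.002, 0, -0.012, 0, -0.004, 0],
    [1, -0.002, 0, -0.012, 0, -0.004, 0],
    [1, -0.002, 0, -0.012, 0, -0.004, 0],
    [1, -0.002, 0, -0.012, 0, -0.004, 0],
    [1, -0.002, 0, -0.012, 0, -0.004, 0],
    [1, -0.002, 0, -0.012, 0, -0.004, 0]
  ]
}}

```text
time_s: 21.12
tcp_pos: [0.5593, -0.1061, 0.0225]
ee_rot: [[0.988, -0.157, 0.002], [-0.157, -0.988, 0.001], [0.002, -0.001, -1.0]]
wrist_force: [0.4, -0.2, -1.4]
gripper_width: 0.157
```

Run:
```python
from h import *
plan((.5585,-.1072,.015,-9.1),(.5585,-.1072,.003,-9.1))
```

```text
tcp [ 0.5593 -0.1061  0.0225] yaw -9.04 tilt [0.0017 0.0007] w 13.7 F [ 0.4 -0.2 -1.4] t 21.1 J [  6.  27. -20.  -0. -44.  75.]
  -> [-0.0006  0.0012  0.0075] [-0.0009 -0.0016  0.001 ] deg 0.1
  -> [-0.0006  0.0012  0.0195] [-0.0009 -0.0016  0.001 ] deg 0.1
```

Call:
{"fn": "jog_arm", "kwargs": {
  "moves": [
    [1, -0.001, 0.001, 0.002, 0, -0.002, 0],
    [1, -0.001, 0.001, 0.004, 0, -0.002, 0],
    [1, -0.001, 0.001, 0.006, 0, -0.002, 0],
    [1, -0.001, 0.001, 0.008, 0, -0.002, 0],
    [1, -0.001, 0.001, 0.01, 0, -0.002, 0],
    [1, -0.001, 0.001, 0.012, 0, -0.002, 0],
    [1, -0.001, 0.001, 0.014, 0, -0.002, 0],
    [1, -0.001, 0.001, 0.016, 0, -0.002, 0],
    [1, -0.001, 0.001, 0.018, 0, -0.002, 0],
    [1, -0.001, 0.001, 0.018, 0, -0.002, 0]
  ]
}}

```text
time_s: 21.95
tcp_pos: [0.5577, -0.1071, 0.0074]
ee_rot: [[0.988, -0.156, -0.001], [-0.156, -0.988, -0.0], [-0.001, 0.0, -1.0]]
wrist_force: [-6.0, 1.7, 16.0]
gripper_width: 0.158
```

Call:
{"fn": "jog_arm", "kwargs": {
  "moves": [
    [1, -0.001, 0, 0.001, 0, 0, 0],
    [1, -0.001, 0, 0.002, 0, 0, 0],
    [1, -0.001, 0, 0.003, 0, 0, 0],
    [1, -0.001, 0, 0.004, 0, 0, 0],
    [1, -0.001, 0, 0.005, 0, 0, 0],
    [1, -0.001, 0, 0.005, 0, 0, 0],
    [1, -0.001, 0, 0.005, 0, 0, 0],
    [1, -0.001, 0, 0.005, 0, 0, 0],
    [1, -0.001, 0, 0.005, 0, 0, 0],
    [1, -0.001, 0, 0.005, 0, 0, 0]
  ]
}}

```text
time_s: 22.78
tcp_pos: [0.5586, -0.1073, 0.0067]
ee_rot: [[0.988, -0.155, 0.004], [-0.155, -0.988, -0.001], [0.004, 0.0, -1.0]]
wrist_force: [-12.6, 3.3, 36.9]
gripper_width: 0.157
```

Run:
```python
from h import *
s=Cam("scene",3);s.crop("s14.png",190,170,260,240,9);plan()
```

```text
tcp [ 0.5586 -0.1073  0.0067] yaw -8.9 tilt [ 0.0035 -0.001 ] w 13.9 F [-11.2   3.5  38.1] t 22.9 J [  5.  28. -21.   0. -41.  76.]
```

View pics/s14.png

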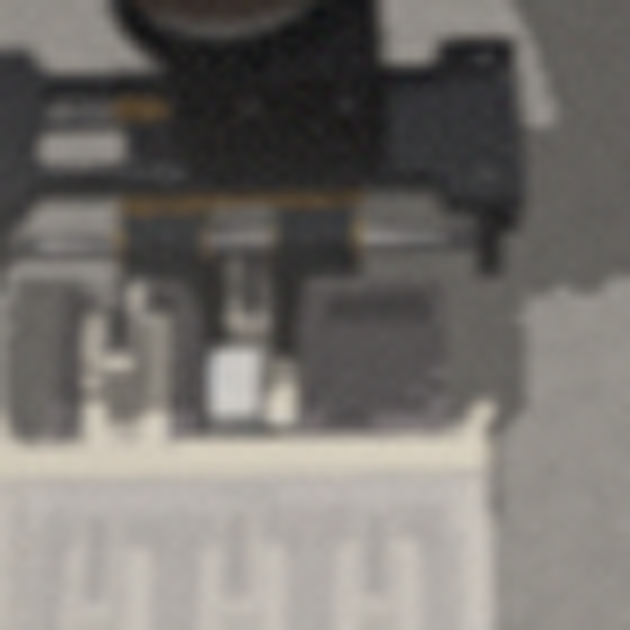

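Call:
{"fn": "jog_arm", "kwargs": {
  "moves": [
    [1, 0, 0, -0.006, 0, 0, 0],
    [0.45, 0, 0, -0.006, 0, 0, 0],
    [0.45, 0, 0, -0.006, 0, 0, 0],
    [0.45, 0, 0, -0.006, 0, 0, 0],
    [0.45, 0, 0, -0.006, 0, 0, 0],
    [0.45, 0, 0, -0.02, 0, 0, 0],
    [0.45, 0, 0, -0.05, 0, 0, 0],
    [0.45, 0, 0, -0.08, 0, 0, 0],
    [0.3, -0.03, -0.05, -0.09, 0, 0, 0.1],
    [0.2, -0.05, -0.09, -0.09, 0, 0, 0.2]
  ]
}}

```text
time_s: 23.77
tcp_pos: [0.5301, -0.0297, 0.0904]
ee_rot: [[0.933, -0.359, 0.004], [-0.359, -0.933, 0.001], [0.004, -0.003, -1.0]]
wrist_force: [0.7, 1.3, -0.4]
gripper_width: 0.351
```

Call:
{"fn": "jog_arm", "kwargs": {
  "moves": [
    [0.1, 0, -0.03, 0, 0, 0, 0.12],
    [0.1, 0, -0.06, 0, 0, 0, 0.24],
    [0.1, 0, -0.09, 0, 0, 0, 0.36],
    [0.1, 0, -0.12, 0, 0, 0, 0.48],
    [0.1, 0, -0.15, 0, 0, 0, 0.6],
    [0.1, 0, -0.16, 0, 0, 0, 0.72],
    [0.1, 0, -0.16, 0, 0, 0, 0.84],
    [0.1, 0, -0.16, 0, 0, 0, 0.96],
    [0.1, 0, -0.16, 0, 0, 0, 1.08],
    [0.1, 0, -0.16, 0, 0, 0, 1.2]
  ]
}}

```text
time_s: 24.6
tcp_pos: [0.5843, 0.1206, 0.0877]
ee_rot: [[0.007, -1.0, -0.002], [-1.0, -0.007, 0.0], [-0.0, 0.002, -1.0]]
wrist_force: [0.0, 0.2, -0.1]
gripper_width: 0.45
```

Run:
```python
from h import *
t=Cam("top",3);s=Cam("scene",3);t.crop("t15.png",190,120,350,220,5);s.crop("s15.png",190,170,310,240,6)
heads(t,s,(115,),(145,))
plan((.6112,.1328,.08,-100.5))
```

```text
top 115
scene 145
tcp [0.5846 0.1204 0.0886] yaw -89.14 tilt [-0.0004  0.0007] w 39.2 F [-0.2 -0.2 -0.5] t 24.9 J [ 27.  25. -12.  -0. -54. -26.]
  -> [-0.012  -0.0268  0.0086] [0.0004 0.0007 0.1982] deg 11.4
```

View pics/t15.png

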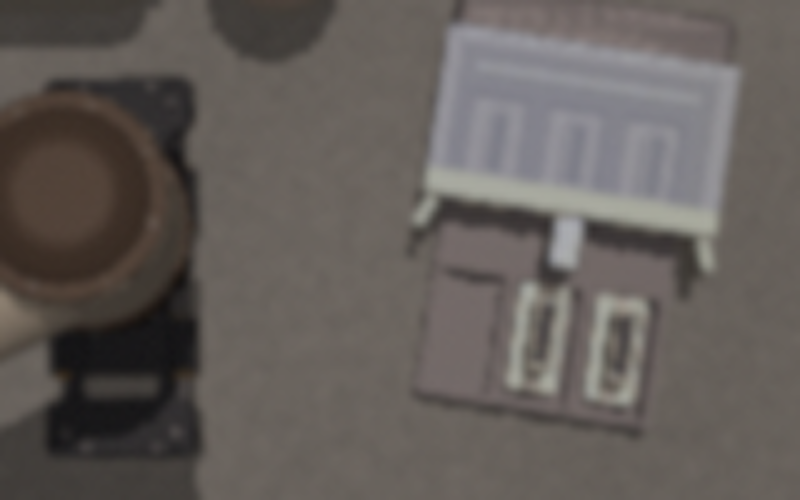

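View pics/s15.png

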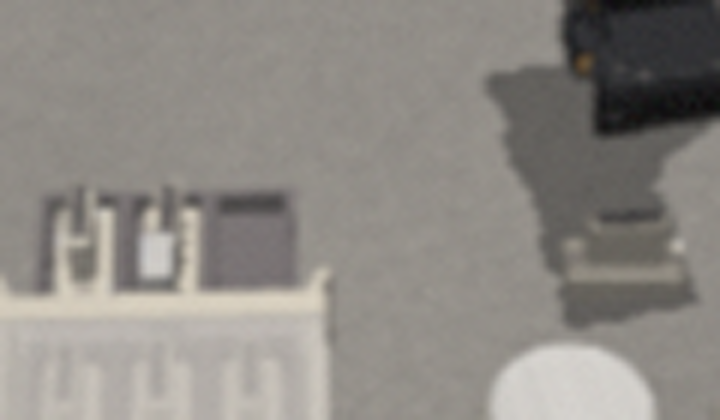

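Call:
{"fn": "jog_arm", "kwargs": {
  "moves": [
    [0.1, -0.006, -0.012, 0, 0, 0, 0.1],
    [0.1, -0.012, -0.027, 0, 0, 0, 0.198],
    [0.1, -0.012, -0.027, 0.01, 0, 0, 0.198],
    [0.1, -0.012, -0.027, 0.03, 0, 0, 0.198],
    [0.1, -0.012, -0.027, 0.05, 0, 0, 0.198],
    [0.1, -0.012, -0.027, 0.05, 0, 0, 0.198],
    [0.1, -0.012, -0.027, 0.05, 0, 0, 0.198],
    [0.1, -0.012, -0.027, 0.05, 0, 0, 0.198],
    [0.1, -0.012, -0.027, 0.05, 0, 0, 0.198],
    [0.1, -0.012, -0.027, 0.05, 0, 0, 0.198]
  ]
}}

```text
time_s: 25.73
tcp_pos: [0.6122, 0.1333, 0.0404]
ee_rot: [[-0.183, -0.983, 0.003], [-0.983, 0.183, 0.002], [-0.002, -0.002, -1.0]]
wrist_force: [-0.4, 0.6, 0.1]
gripper_width: 0.449
```

Run:
```python
from h import *
s=Cam("scene",2);s.crop("s16.png",240,130,340,230,6)
plan((.6112,.1328,-.003,-100.5))
```

```text
tcp [0.612  0.1331 0.04  ] yaw -100.58 tilt [0.0019 0.0018] w 39.0 F [-0.4 -0.9 -0.1] t 25.8 J [ 27.  30. -10.  -0. -50. -38.]
  -> [0.0006 0.0008 0.043 ] [-0.0015  0.0021 -0.0014] deg 0.2
```

View pics/s16.png

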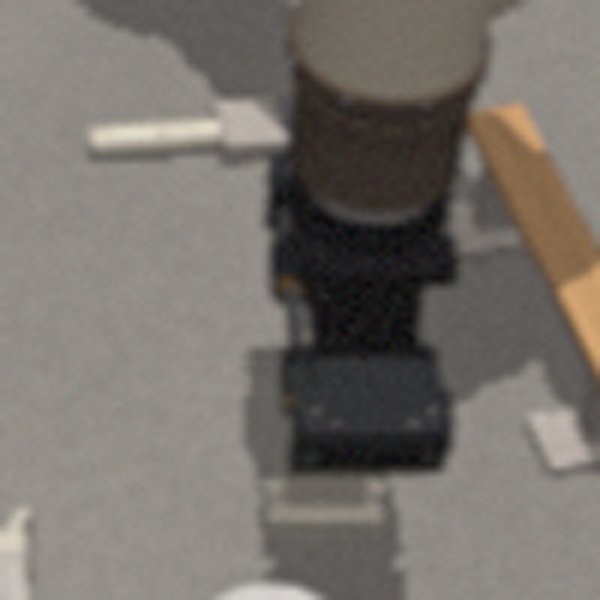

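Call:
{"fn": "jog_arm", "kwargs": {
  "moves": [
    [0.1, 0.0006, 0.0008, 0.015, -0.001, 0.002, 0],
    [0.1, 0.0006, 0.0008, 0.03, -0.001, 0.002, 0],
    [0.1, 0.0006, 0.0008, 0.038, -0.001, 0.002, 0],
    [0.1, 0.0006, 0.0008, 0.042, -0.001, 0.002, 0],
    [0.6, 0.0006, 0.0008, 0.042, -0.001, 0.002, 0],
    [1, 0.0006, 0.0008, 0.042, -0.001, 0.002, 0],
    [1, 0.0006, 0.0008, 0.042, -0.001, 0.002, 0],
    [1, 0.0006, 0.0008, 0.042, -0.001, 0.002, 0],
    [1, 0.0006, 0.0008, 0.042, -0.001, 0.002, 0],
    [1, 0.0006, 0.0008, 0.042, -0.001, 0.002, 0]
  ]
}}

```text
time_s: 26.67
tcp_pos: [0.6109, 0.1327, -0.0024]
ee_rot: [[-0.184, -0.983, -0.0], [-0.983, 0.184, -0.0], [0.0, 0.0, -1.0]]
wrist_force: [-1.1, -0.3, 1.2]
gripper_width: 0.157
```

Call:
{"fn": "jog_arm", "kwargs": {
  "moves": [
    [1, 0, 0, 0, 0, 0, 0],
    [1, 0, 0, 0, 0, 0, 0],
    [1, 0, 0, 0, 0, 0, 0],
    [1, 0, 0, 0, 0, 0, 0],
    [1, 0, 0, -0.01, 0, 0, 0],
    [1, 0, 0, -0.03, 0, 0, 0],
    [1, 0, 0, -0.06, 0, 0, 0],
    [1, 0, 0, -0.09, 0, 0, 0],
    [1, 0, 0, -0.1, 0, 0, 0],
    [1, 0, 0, -0.1, 0, 0, 0]
  ]
}}

```text
time_s: 27.5
tcp_pos: [0.6127, 0.1334, 0.1006]
ee_rot: [[-0.184, -0.983, 0.005], [-0.983, 0.184, 0.002], [-0.003, -0.005, -1.0]]
wrist_force: [0.7, -0.2, -1.0]
gripper_width: 0.156
```

Run:
```python
from h import *
plan((.567,-.062,.095,-9.1))
```

```text
tcp [0.6127 0.1334 0.1006] yaw -100.59 tilt [0.0053 0.002 ] w 13.6 F [ 0.7 -0.2 -1. ] t 27.5 J [ 27.  26.  -7.   0. -57. -38.]
  -> [0.2005 0.0091 0.005 ] [-0.0061 -0.0016 -1.5967] deg 91.5
```

Call:
{"fn": "jog_arm", "kwargs": {
  "moves": [
    [1, 0.02, 0.001, 0, 0, 0, -0.1],
    [1, 0.04, 0.002, 0, 0, 0, -0.21],
    [1, 0.06, 0.003, 0, 0, 0, -0.32],
    [1, 0.08, 0.004, 0, 0, 0, -0.43],
    [1, 0.1, 0.005, 0, 0, 0, -0.54],
    [1, 0.12, 0.006, 0, 0, 0, -0.65],
    [1, 0.14, 0.007, 0, 0, 0, -0.76],
    [1, 0.16, 0.008, 0, 0, 0, -0.87],
    [1, 0.18, 0.009, 0, 0, 0, -0.98],
    [1, 0.198, 0.009, 0, 0, 0, -1.09]
  ]
}}

```text
time_s: 28.33
tcp_pos: [0.5632, -0.0615, 0.095]
ee_rot: [[0.789, -0.614, -0.006], [-0.614, -0.789, -0.001], [-0.004, 0.004, -1.0]]
wrist_force: [0.1, -0.4, -0.6]
gripper_width: 0.157
```

Run:
```python
from h import *
plan((.5668,-.0619,.085,-9.1),(.5668,-.0619,.05,-9.1))
```

```text
tcp [ 0.5632 -0.0615  0.095 ] yaw -37.88 tilt [-0.0056 -0.0008] w 13.6 F [ 0.1 -0.4 -0.6] t 28.3 J [ 10.  22. -15.  -0. -53.  42.]
  -> [ 0.0031 -0.0019  0.01  ] [ 0.003   0.0049 -0.5023] deg 28.8
  -> [ 0.0032 -0.002   0.045 ] [ 0.003   0.0049 -0.5023] deg 28.8
```

Call:
{"fn": "jog_arm", "kwargs": {
  "moves": [
    [1, 0.001, -0.001, 0, 0, 0, -0.11],
    [1, 0.002, -0.002, 0, 0, 0, -0.22],
    [1, 0.003, -0.002, 0, 0, 0, -0.33],
    [1, 0.003, -0.002, 0, 0, 0, -0.44],
    [1, 0.003, -0.002, 0.01, 0, 0, -0.503],
    [1, 0.003, -0.002, 0.03, 0, 0, -0.503],
    [1, 0.003, -0.002, 0.05, 0, 0, -0.503],
    [1, 0.003, -0.002, 0.06, 0, 0, -0.503],
    [1, 0.003, -0.002, 0.06, 0, 0, -0.503],
    [1, 0.003, -0.002, 0.06, 0, 0, -0.503]
  ]
}}

```text
time_s: 29.17
tcp_pos: [0.5682, -0.0609, 0.0361]
ee_rot: [[0.987, -0.162, -0.004], [-0.162, -0.987, -0.001], [-0.004, 0.002, -1.0]]
wrist_force: [-0.4, -0.9, -0.6]
gripper_width: 0.161
```

Run:
```python
from h import *
s=Cam("scene",2);s.crop("s17.png",190,170,270,240,8);plan((.5668,-.0619,.015,-9.1),(.5668,-.0619,.003,-9.1))
```

```text
tcp [ 0.5697 -0.0607  0.0379] yaw -9.31 tilt [ 0.0001 -0.0009] w 13.5 F [-0.4  0.  -1.4] t 29.3 J [ 10.  26. -18.   0. -46.  70.]
  -> [-0.0026  0.0017  0.0229] [ 0.0008 -0.0003 -0.0037] deg 0.2
  -> [-0.0026  0.0017  0.0349] [ 0.0008 -0.0003 -0.0037] deg 0.2
```

View pics/s17.png

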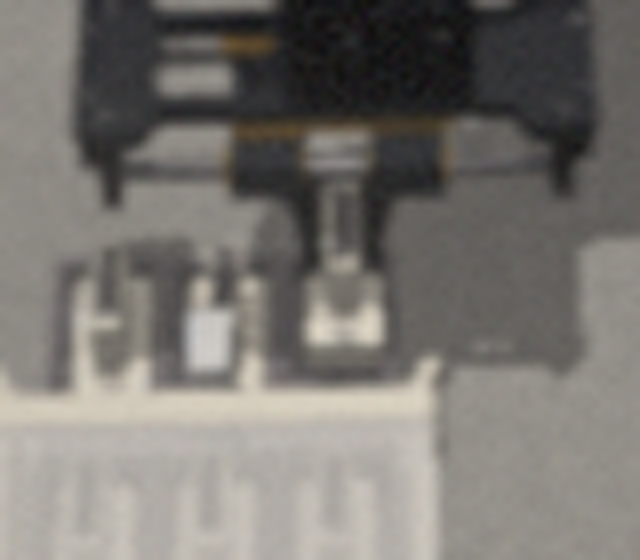

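Call:
{"fn": "jog_arm", "kwargs": {
  "moves": [
    [1, -0.0026, 0.0017, 0.005, 0, 0, 0],
    [1, -0.0026, 0.0017, 0.01, 0, 0, 0],
    [1, -0.0026, 0.0017, 0.014, 0, 0, 0],
    [1, -0.0026, 0.0017, 0.017, 0, 0, 0],
    [1, -0.0026, 0.0017, 0.02, 0, 0, 0],
    [1, -0.0026, 0.0017, 0.022, 0, 0, 0],
    [1, -0.0026, 0.0017, 0.024, 0, 0, 0],
    [1, -0.0026, 0.0017, 0.026, 0, 0, 0],
    [1, -0.0026, 0.0017, 0.027, 0, 0, 0],
    [1, -0.0026, 0.0017, 0.027, 0, 0, 0]
  ]
}}

```text
time_s: 30.1
tcp_pos: [0.566, -0.062, 0.0099]
ee_rot: [[0.987, -0.162, -0.002], [-0.162, -0.987, -0.001], [-0.001, 0.001, -1.0]]
wrist_force: [0.1, 0.4, -1.1]
gripper_width: 0.158
```

Call:
{"fn": "jog_arm", "kwargs": {
  "moves": [
    [1, 0, 0, 0.002, 0, 0, 0],
    [1, 0, 0, 0.004, 0, 0, 0],
    [1, 0, 0, 0.006, 0, 0, 0],
    [1, 0, 0, 0.007, 0, 0, 0],
    [1, 0, 0, 0.008, 0, 0, 0],
    [1, 0, 0, 0.009, 0, 0, 0],
    [1, 0, 0, 0.01, 0, 0, 0],
    [1, 0, 0, 0.01, 0, 0, 0],
    [1, 0, 0, 0.01, 0, 0, 0],
    [1, 0, 0, 0.01, 0, 0, 0]
  ]
}}

```text
time_s: 30.93
tcp_pos: [0.566, -0.0621, 0.0035]
ee_rot: [[0.987, -0.161, -0.001], [-0.161, -0.987, -0.001], [-0.0, 0.002, -1.0]]
wrist_force: [-6.9, 1.9, 17.7]
gripper_width: 0.155
```

Call:
{"fn": "jog_arm", "kwargs": {
  "moves": [
    [1, 0, 0, -0.003, 0, 0, 0],
    [0.45, 0, 0, -0.003, 0, 0, 0],
    [0.45, 0, 0, -0.003, 0, 0, 0],
    [0.45, 0, 0, -0.003, 0, 0, 0],
    [0.45, 0, 0, -0.003, 0, 0, 0],
    [0.45, 0, 0, -0.02, 0, 0, 0],
    [0.45, 0, 0, -0.05, 0, 0, 0],
    [0.6, 0, 0, -0.075, 0, 0, 0],
    [0.8, 0, 0, -0.075, 0, 0, 0],
    [1, 0, 0, -0.075, 0, 0, 0]
  ]
}}

```text
time_s: 31.77
tcp_pos: [0.5672, -0.0617, 0.0764]
ee_rot: [[0.987, -0.162, 0.002], [-0.162, -0.987, -0.0], [0.002, -0.0, -1.0]]
wrist_force: [-0.4, 0.0, -0.1]
gripper_width: 0.132
```

Run:
```python
from h import *
s=Cam("scene",2);s.crop("s18.png",190,170,270,240,8);plan((.5585,-.1075,.06,-9.1),(.5585,-.1075,.05,-9.1))
```

```text
tcp [ 0.5653 -0.062   0.0742] yaw -9.35 tilt [-0.0031 -0.0007] w 4.4 F [ 0.4  0.6 -0.3] t 31.9 J [ 10.  23. -16.   0. -51.  71.]
  -> [0.0007 0.046  0.0143] [ 0.0012  0.0029 -0.0044] deg 0.3
  -> [0.0008 0.046  0.0243] [ 0.0012  0.0029 -0.0044] deg 0.3
```

View pics/s18.png

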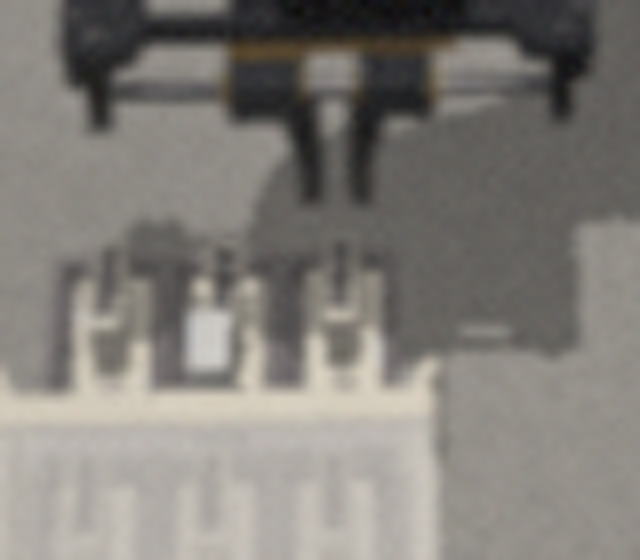

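Call:
{"fn": "jog_arm", "kwargs": {
  "moves": [
    [1, 0, 0.015, 0, 0, 0, 0],
    [1, 0, 0.03, 0, 0, 0, 0],
    [1, 0, 0.046, 0, 0, 0, 0],
    [1, 0, 0.046, 0.005, 0, 0, 0],
    [1, 0, 0.046, 0.01, 0, 0, 0],
    [1, 0, 0.046, 0.016, 0, 0, 0],
    [1, 0, 0.046, 0.022, 0, 0, 0],
    [1, 0, 0.046, 0.028, 0, 0, 0],
    [1, 0, 0.046, 0.03, 0, 0, 0],
    [1, 0, 0.046, 0.032, 0, 0, 0]
  ]
}}

```text
time_s: 32.7
tcp_pos: [0.5584, -0.107, 0.0425]
ee_rot: [[0.987, -0.161, -0.002], [-0.161, -0.987, -0.001], [-0.002, 0.001, -1.0]]
wrist_force: [0.4, 0.4, 0.3]
gripper_width: 0.004
```

Call:
{"fn": "jog_arm", "kwargs": {
  "moves": [
    [1, 0, 0, 0.001, 0, 0, 0],
    [1, 0, 0, 0.002, 0, 0, 0],
    [1, 0, 0, 0.003, 0, 0, 0],
    [1, 0, 0, 0.004, 0, 0, 0],
    [1, 0, 0, 0.005, 0, 0, 0],
    [1, 0, 0, 0.006, 0, 0, 0],
    [1, 0, 0, 0.007, 0, 0, 0],
    [1, 0, 0, 0.008, 0, 0, 0],
    [1, 0, 0, 0.009, 0, 0, 0],
    [1, 0, 0, 0.009, 0, 0, 0]
  ]
}}

```text
time_s: 33.53
tcp_pos: [0.5585, -0.1074, 0.034]
ee_rot: [[0.987, -0.162, -0.002], [-0.162, -0.987, -0.001], [-0.001, 0.001, -1.0]]
wrist_force: [0.1, 0.4, 0.6]
gripper_width: 0.005
```

Call:
{"fn": "jog_arm", "kwargs": {
  "moves": [
    [1, 0, 0, 0.001, 0, 0, 0],
    [1, 0, 0, 0.002, 0, 0, 0],
    [1, 0, 0, 0.003, 0, 0, 0],
    [1, 0, 0, 0.004, 0, 0, 0],
    [1, 0, 0, 0.005, 0, 0, 0],
    [1, 0, 0, 0.006, 0, 0, 0],
    [1, 0, 0, 0.007, 0, 0, 0],
    [1, 0, 0, 0.008, 0, 0, 0],
    [1, 0, 0, 0.009, 0, 0, 0],
    [1, 0, 0, 0.009, 0, 0, 0]
  ]
}}

```text
time_s: 34.37
tcp_pos: [0.5587, -0.1074, 0.0257]
ee_rot: [[0.987, -0.162, -0.001], [-0.162, -0.987, -0.001], [-0.001, 0.001, -1.0]]
wrist_force: [-1.8, 0.2, 3.1]
gripper_width: 0.006
```

Call:
{"fn": "jog_arm", "kwargs": {
  "moves": [
    [1, 0, 0, 0.002, 0, 0, 0],
    [1, 0, 0, 0.004, 0, 0, 0],
    [1, 0, 0, 0.006, 0, 0, 0],
    [1, 0, 0, 0.008, 0, 0, 0],
    [1, 0, 0, 0.008, 0, 0, 0],
    [1, 0, 0, 0.008, 0, 0, 0],
    [1, 0, 0, 0.008, 0, 0, 0],
    [1, 0, 0, 0.008, 0, 0, 0],
    [1, 0, 0, 0.008, 0, 0, 0],
    [1, 0, 0, 0.008, 0, 0, 0]
  ]
}}

```text
time_s: 35.2
tcp_pos: [0.5589, -0.1075, 0.0254]
ee_rot: [[0.987, -0.159, 0.001], [-0.159, -0.987, -0.003], [0.001, 0.003, -1.0]]
wrist_force: [-15.6, 7.1, 45.8]
gripper_width: 0.003
```

Call:
{"fn": "jog_arm", "kwargs": {
  "moves": [
    [1, 0, 0, -0.01, 0, 0, 0],
    [1, 0, 0, -0.02, 0, 0, 0],
    [1, 0, -0.023, -0.02, 0, 0, 0],
    [1, 0, -0.046, -0.02, 0, 0, 0],
    [1, 0, -0.046, -0.015, 0, 0, 0],
    [1, 0, -0.046, -0.01, 0, 0, 0],
    [1, 0, -0.046, -0.006, 0, 0, 0],
    [1, 0, -0.046, -0.003, 0, 0, 0],
    [1, 0, -0.046, -0.002, 0, 0, 0],
    [1, 0, -0.046, -0.002, 0, 0, 0]
  ]
}}

```text
time_s: 36.03
tcp_pos: [0.5664, -0.0617, 0.0254]
ee_rot: [[0.987, -0.16, 0.0], [-0.16, -0.987, -0.001], [0.0, 0.001, -1.0]]
wrist_force: [-14.0, 9.9, 38.6]
gripper_width: 0.006
```

Call:
{"fn": "jog_arm", "kwargs": {
  "moves": [
    [1, 0, 0, 0, 0, 0, 0],
    [1, 0, 0, 0, 0, 0, 0],
    [1, 0, 0, 0.001, 0, 0, 0],
    [1, 0, 0, 0.002, 0, 0, 0],
    [1, 0, 0, 0.002, 0, 0, 0],
    [1, 0, 0, 0.002, 0, 0, 0],
    [1, 0, 0, 0.002, 0, 0, 0],
    [1, 0, 0, 0.002, 0, 0, 0],
    [1, 0, 0, 0.002, 0, 0, 0],
    [1, 0, 0, 0.002, 0, 0, 0]
  ]
}}

```text
time_s: 36.87
tcp_pos: [0.5664, -0.0617, 0.0254]
ee_rot: [[0.987, -0.16, 0.001], [-0.16, -0.987, -0.001], [0.001, 0.001, -1.0]]
wrist_force: [-17.9, 11.1, 48.1]
gripper_width: 0.008
```

Call:
{"fn": "jog_arm", "kwargs": {
  "moves": [
    [1, 0, 0, -0.02, 0, 0, 0],
    [0.8, 0, 0, -0.05, 0, 0, 0],
    [0.5, 0, 0, -0.07, 0, 0, 0],
    [0.1, 0.02, 0.02, -0.07, 0, 0, 0],
    [0.1, 0.035, 0.035, -0.07, 0, 0, 0],
    [0.1, 0.053, 0.046, -0.07, 0, 0, 0],
    [0.1, 0.053, 0.046, -0.07, 0, 0, 0],
    [0.1, 0.053, 0.046, -0.07, 0, 0, 0],
    [0.1, 0.053, 0.046, -0.07, 0, 0, 0],
    [0.1, 0.053, 0.046, -0.07, 0, 0, 0]
  ]
}}

```text
time_s: 37.7
tcp_pos: [0.61, -0.1158, 0.0865]
ee_rot: [[0.987, -0.162, -0.003], [-0.162, -0.987, -0.001], [-0.003, 0.001, -1.0]]
wrist_force: [0.0, -0.2, 0.4]
gripper_width: 0.445
```

Run:
```python
from h import *
s=Cam("scene",2);plan((.613,-.116,.018,-9.1));s.crop("s19.png",190,170,270,240,8)
```

```text
tcp [ 0.6104 -0.1155  0.087 ] yaw -9.29 tilt [-0.0018 -0.0008] w 39.0 F [ 0.7 -0.6 -0.3] t 37.8 J [  4.  27.  -8.   0. -55.  76.]
  -> [0.0027 0.     0.069 ] [ 0.0011  0.0017 -0.0033] deg 0.2
```

View pics/s19.png

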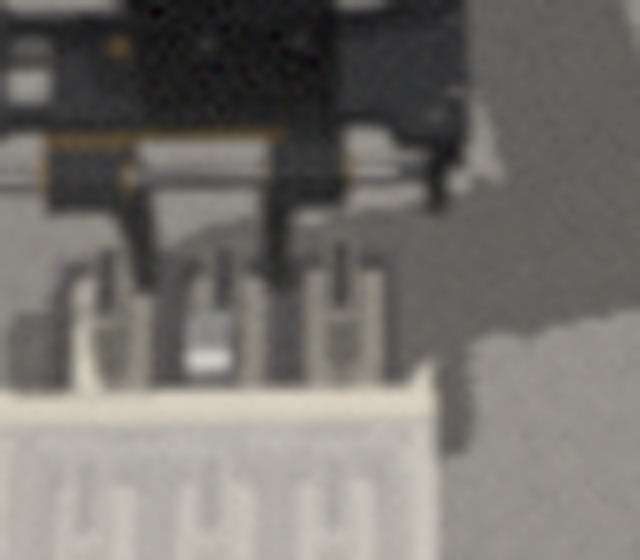

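Call:
{"fn": "jog_arm", "kwargs": {
  "moves": [
    [0.1, 0.002, 0, 0.01, 0, 0, 0],
    [0.1, 0.002, 0, 0.025, 0, 0, 0],
    [0.1, 0.002, 0, 0.04, 0, 0, 0],
    [0.1, 0.002, 0, 0.055, 0, 0, 0],
    [0.1, 0.002, 0, 0.062, 0, 0, 0],
    [0.1, 0.002, 0, 0.067, 0, 0, 0],
    [0.1, 0.002, 0, 0.069, 0, 0, 0],
    [0.4, 0.002, 0, 0.069, 0, 0, 0],
    [0.8, 0.002, 0, 0.069, 0, 0, 0],
    [1, 0.002, 0, 0.069, 0, 0, 0]
  ]
}}

```text
time_s: 38.63
tcp_pos: [0.6136, -0.1163, 0.0191]
ee_rot: [[0.987, -0.162, 0.001], [-0.162, -0.987, -0.001], [0.001, 0.001, -1.0]]
wrist_force: [-0.2, 0.4, 0.5]
gripper_width: 0.304
```

Call:
{"fn": "jog_arm", "kwargs": {
  "moves": [
    [1, 0, 0, 0, 0, 0, 0],
    [1, 0, 0, 0, 0, 0, 0],
    [1, 0, 0, 0, 0, 0, 0],
    [1, 0, 0, 0, 0, 0, 0],
    [1, 0, 0, 0, 0, 0, 0],
    [1, 0, 0, 0, 0, 0, 0],
    [1, -0.004, 0, 0, 0, 0, 0],
    [1, -0.01, 0, 0, 0, 0, 0],
    [1, -0.016, 0, 0, 0, 0, 0],
    [1, -0.02, 0, 0, 0, 0, 0]
  ]
}}

```text
time_s: 39.47
tcp_pos: [0.5958, -0.1126, 0.019]
ee_rot: [[0.987, -0.161, 0.005], [-0.161, -0.987, -0.001], [0.005, -0.0, -1.0]]
wrist_force: [5.5, -0.9, -1.6]
gripper_width: 0.18
```

Run:
```python
from h import *
s=Cam("scene",2);plan();s.crop("s20.png",180,150,280,250,6)
```

```text
tcp [ 0.5948 -0.1124  0.019 ] yaw -9.28 tilt [ 0.0028 -0.0004] w 15.8 F [4.5 1.2 0.4] t 39.6 J [  5.  30. -14.   0. -46.  76.]
```

View pics/s20.png

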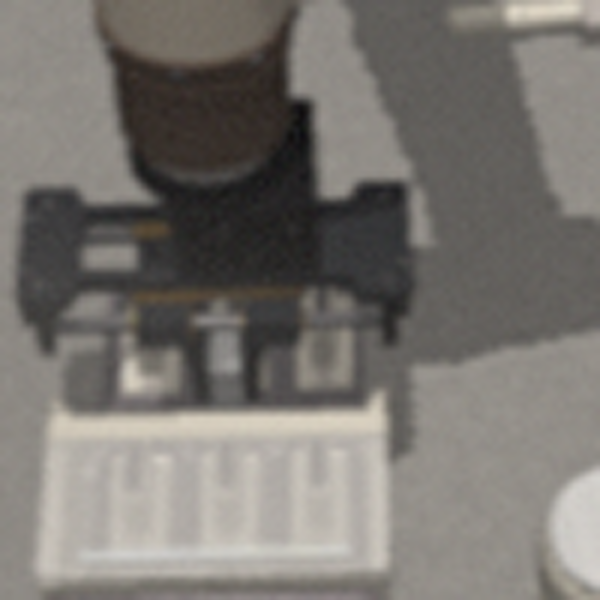

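Call:
{"fn": "jog_arm", "kwargs": {
  "moves": [
    [1, -0.012, 0, 0, 0, 0, 0],
    [1, -0.024, 0, 0, 0, 0, 0],
    [1, -0.036, 0, 0, 0, 0, 0],
    [1, -0.048, 0, 0, 0, 0, 0],
    [1, -0.06, 0, 0, 0, 0, 0],
    [1, -0.072, 0, 0, 0, 0, 0],
    [1, -0.084, 0, 0, 0, 0, 0],
    [1, -0.096, 0, 0, 0, 0, 0],
    [1, -0.108, 0, 0, 0, 0, 0],
    [1, -0.12, 0, 0, 0, 0, 0]
  ]
}}

```text
time_s: 40.4
tcp_pos: [0.4768, -0.0931, 0.019]
ee_rot: [[0.987, -0.161, 0.004], [-0.161, -0.987, -0.0], [0.004, -0.0, -1.0]]
wrist_force: [4.2, -1.3, -3.2]
gripper_width: 0.184
```

Call:
{"fn": "jog_arm", "kwargs": {
  "moves": [
    [1, -0.008, 0, 0, 0, 0, 0],
    [1, -0.016, 0, 0, 0, 0, 0],
    [1, -0.02, 0, 0, 0, 0, 0],
    [1, -0.02, 0, 0, 0, 0, 0],
    [1, -0.02, 0, 0, 0, 0, 0],
    [1, -0.02, 0, 0, 0, 0, 0],
    [1, -0.02, 0, 0, 0, 0, 0],
    [1, -0.02, 0, 0, 0, 0, 0],
    [1, -0.02, 0, 0, 0, 0, 0],
    [1, -0.02, 0, 0, 0, 0, 0]
  ]
}}

```text
time_s: 41.23
tcp_pos: [0.4554, -0.0899, 0.0189]
ee_rot: [[0.987, -0.162, -0.001], [-0.162, -0.987, -0.0], [-0.001, 0.001, -1.0]]
wrist_force: [0.7, 4.0, 5.8]
gripper_width: 0.184
```

Run:
```python
from h import *
t=Cam("top",3);s=Cam("scene",2);plan();s.crop("s21.png",170,120,290,250,5);t.crop("t21.png",200,120,360,250,5)
```

```text
tcp [ 0.4554 -0.0899  0.0189] yaw -9.32 tilt [-0.0011 -0.0004] w 15.9 F [1.2 3.7 6.3] t 41.5 J [  9.  19. -34.   0. -37.  72.]
```

View pics/s21.png

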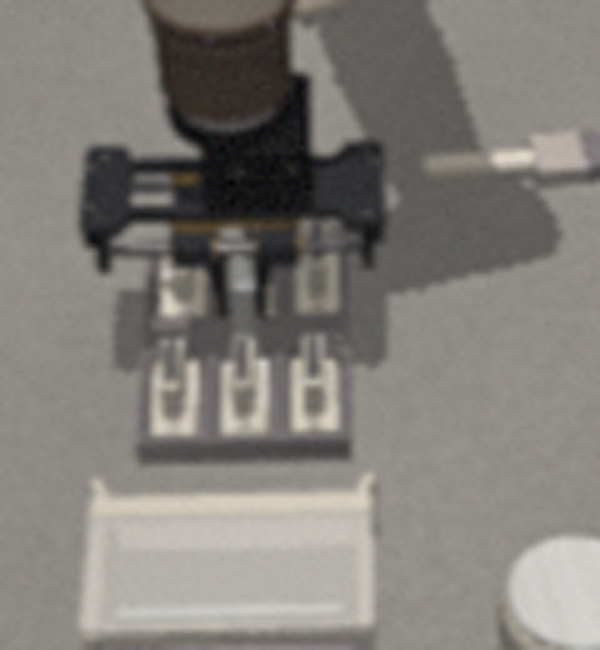

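View pics/t21.png

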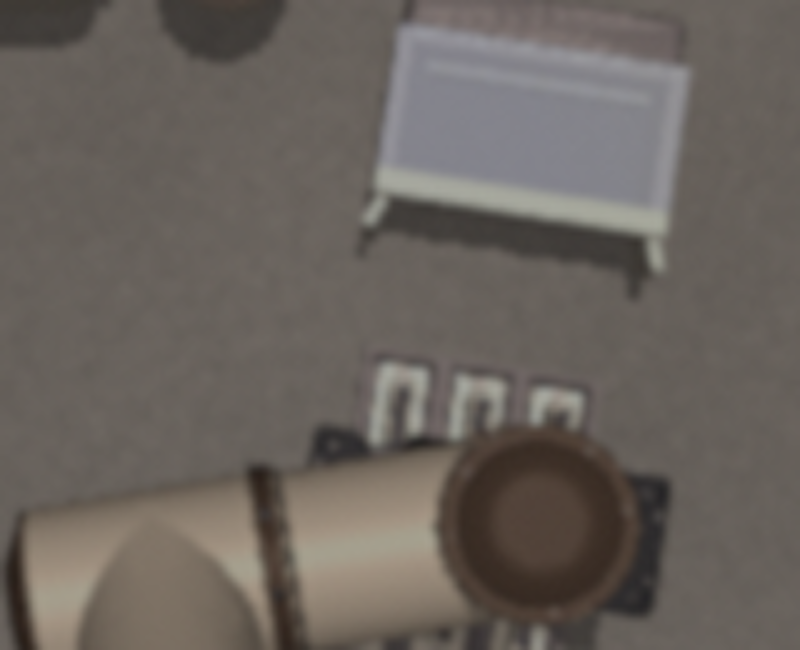

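Call:
{"fn": "jog_arm", "kwargs": {
  "moves": [
    [1, 0, 0, -0.003, 0, 0, 0.05],
    [1, 0, 0, -0.005, 0, 0, 0.15],
    [1, 0, 0, -0.005, 0, 0, 0.26],
    [1, 0, 0, -0.005, 0, 0, 0.37],
    [1, 0, 0, -0.005, 0, 0, 0.48],
    [1, 0, 0, -0.005, 0, 0, 0.59],
    [1, 0, 0, -0.005, 0, 0, 0.7],
    [1, 0, 0, -0.005, 0, 0, 0.81],
    [1, 0, 0, -0.005, 0, 0, 0.92],
    [1, 0, 0, -0.005, 0, 0, 1.0]
  ]
}}

```text
time_s: 42.32
tcp_pos: [0.4498, -0.0908, 0.0205]
ee_rot: [[0.39, -0.921, -0.012], [-0.921, -0.39, -0.001], [-0.004, 0.012, -1.0]]
wrist_force: [-0.5, -0.1, -9.9]
gripper_width: 0.185
```

Run:
```python
from h import *
s=Cam("scene",2);plan();s.crop("s22.png",150,110,290,250,5)
```

```text
tcp [ 0.4504 -0.0908  0.0208] yaw -66.75 tilt [-0.0112 -0.0008] w 15.6 F [-0.8 -0.9 -9.7] t 42.4 J [  9.  19. -34.  -0. -38.  14.]
```

View pics/s22.png

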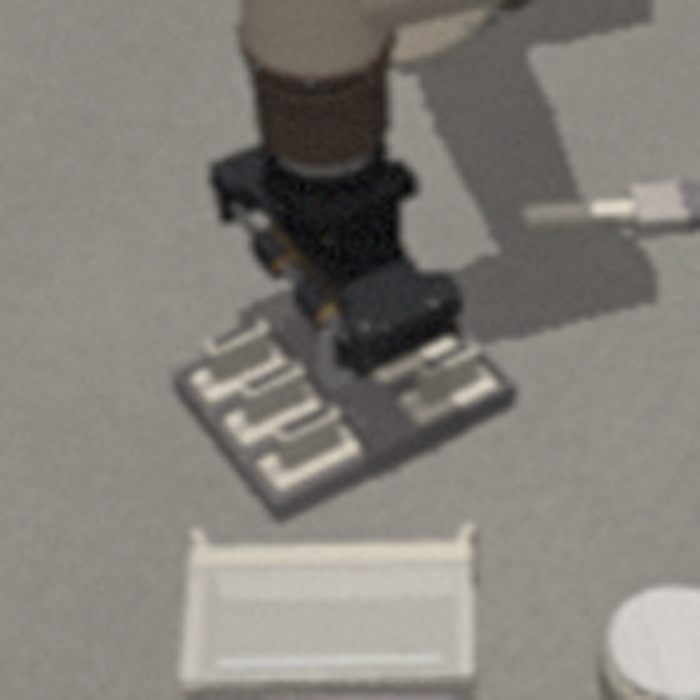

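Call:
{"fn": "jog_arm", "kwargs": {
  "moves": [
    [1, 0, 0, 0, 0, 0, 0.11],
    [1, 0, 0, 0, 0, 0, 0.22],
    [1, 0, 0, 0, 0, 0, 0.33],
    [1, 0, 0, 0, 0, 0, 0.44],
    [1, 0, 0, 0, 0, 0, 0.55],
    [1, 0, 0, 0, 0, 0, 0.66],
    [1, 0, 0, 0, 0, 0, 0.77],
    [1, 0, 0, 0, 0, 0, 0.88],
    [1, 0, 0, 0, 0, 0, 0.99],
    [1, 0, 0, 0, 0, 0, 1.07]
  ]
}}

```text
time_s: 43.25
tcp_pos: [0.4518, -0.0906, 0.0216]
ee_rot: [[-0.618, -0.786, -0.008], [-0.786, 0.618, -0.001], [0.006, 0.006, -1.0]]
wrist_force: [0.4, 0.4, -9.3]
gripper_width: 0.185
```

Call:
{"fn": "jog_arm", "kwargs": {
  "moves": [
    [1, 0, 0, 0, 0, 0, 0.11],
    [1, 0, 0, 0, 0, 0, 0.22],
    [1, 0, 0, 0, 0, 0, 0.33],
    [1, 0, 0, 0, 0, 0, 0.44],
    [1, 0, 0, 0, 0, 0, 0.55],
    [1, 0, 0, 0, 0, 0, 0.66],
    [1, 0, 0, 0, 0, 0, 0.77],
    [1, 0, 0, 0, 0, 0, 0.88],
    [1, 0, 0, 0, 0, 0, 0.99],
    [1, 0, 0, 0, 0, 0, 1.0716]
  ]
}}

```text
time_s: 44.08
tcp_pos: [0.4519, -0.0906, 0.0216]
ee_rot: [[-0.986, 0.166, -0.008], [0.166, 0.986, -0.001], [0.008, -0.002, -1.0]]
wrist_force: [0.6, 0.3, -9.2]
gripper_width: 0.178
```

Run:
```python
from h import *
s=Cam("scene",2);t=Cam("top",2);plan((.4542,-.0901,.017,170.9));s.crop("s23.png",150,110,290,250,5);t.crop("t23.png",200,120,360,260,5)
```

```text
tcp [ 0.4533 -0.0905  0.0223] yaw 170.82 tilt [-0.005  -0.0009] w 16.2 F [-0.7  0.6 -9.5] t 44.3 J [   9.   19.  -34.    0.  -37. -108.]
  -> [-0.0009  0.0006  0.0053] [-0.0017 -0.0048 -0.0014] deg 0.3
```

View pics/s23.png

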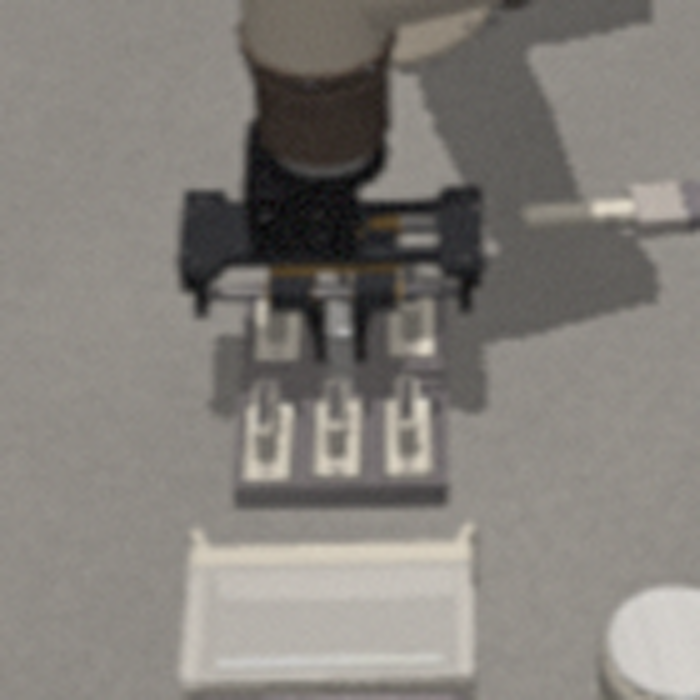

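View pics/t23.png

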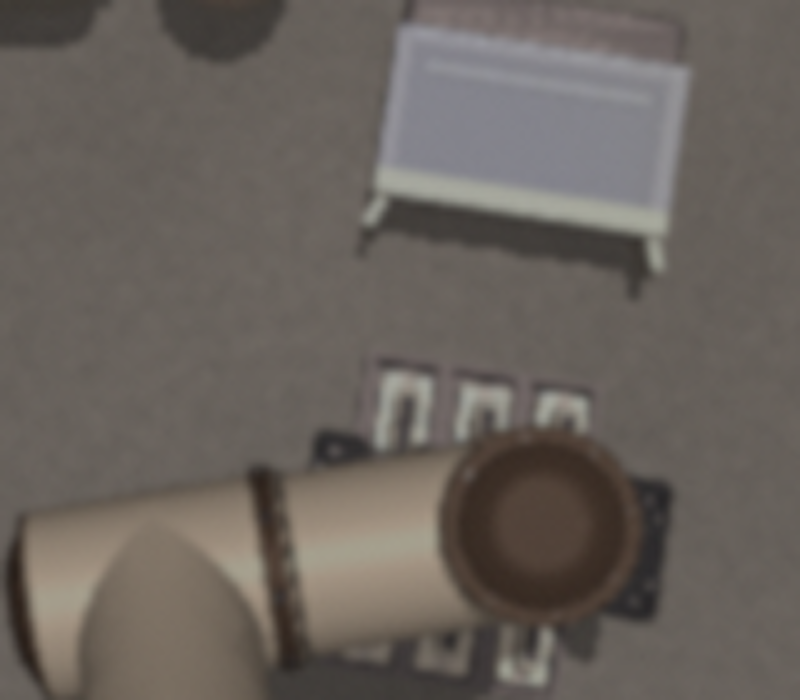

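Call:
{"fn": "jog_arm", "kwargs": {
  "moves": [
    [1, 0, 0, 0.002, 0, 0, 0],
    [1, 0, 0, 0.004, 0, 0, 0],
    [1, 0, 0, 0.004, 0, 0, 0],
    [1, -0.005, 0, 0.004, 0, 0, 0],
    [1, -0.013, 0, 0.004, 0, 0, 0],
    [1, -0.022, 0, 0.004, 0, 0, 0],
    [1, -0.031, 0, 0.004, 0, 0, 0],
    [1, -0.04, 0, 0.004, 0, 0, 0],
    [1, -0.045, 0, 0.004, 0, 0, 0],
    [1, -0.045, 0, 0.004, 0, 0, 0]
  ]
}}

```text
time_s: 45.12
tcp_pos: [0.5017, -0.0978, 0.0192]
ee_rot: [[-0.987, 0.162, 0.001], [0.162, 0.987, -0.001], [-0.001, -0.001, -1.0]]
wrist_force: [0.7, 0.5, -9.4]
gripper_width: 0.18
```

Run:
```python
from h import *
s=Cam("scene",3);plan((.6123,-.1161,.018,170.8));s.crop("s24.png",170,150,270,270,6)
```

```text
tcp [ 0.4993 -0.0977  0.0191] yaw 170.65 tilt [-0.0015 -0.0007] w 15.7 F [-0.2  0.8 -9.5] t 45.3 J [   7.   22.  -28.    0.  -39. -107.]
  -> [-0.1145  0.0002  0.001 ] [-0.0009 -0.0014 -0.0026] deg 0.2
```

View pics/s24.png

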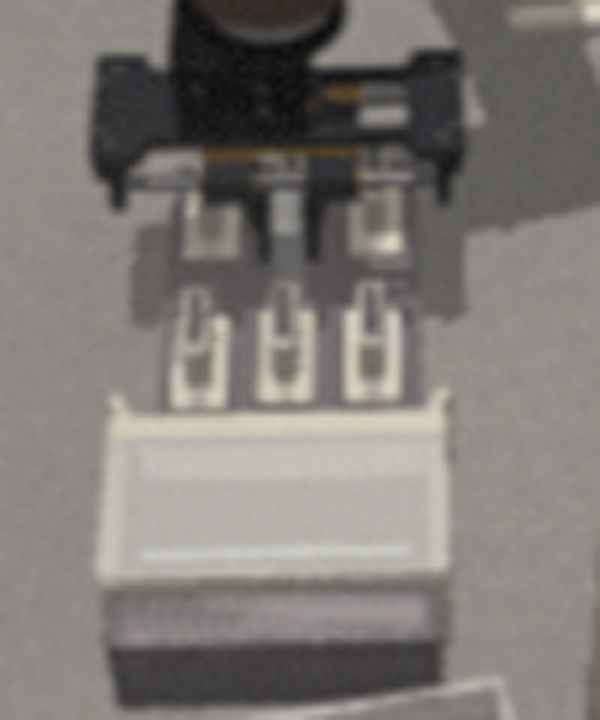

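Call:
{"fn": "jog_arm", "kwargs": {
  "moves": [
    [1, 0, 0, 0.001, 0, 0, 0],
    [1, 0, 0, 0.002, 0, 0, 0],
    [1, 0, 0, 0.002, 0, 0, 0],
    [1, -0.008, 0, 0.002, 0, 0, 0],
    [1, -0.016, 0, 0.002, 0, 0, 0],
    [1, -0.024, 0, 0.002, 0, 0, 0],
    [1, -0.032, 0, 0.002, 0, 0, 0],
    [1, -0.04, 0, 0.002, 0, 0, 0],
    [1, -0.048, 0, 0.002, 0, 0, 0],
    [1, -0.056, 0, 0.002, 0, 0, 0]
  ]
}}

```text
time_s: 46.1
tcp_pos: [0.5458, -0.1074, 0.0187]
ee_rot: [[-0.987, 0.163, -0.019], [0.163, 0.987, -0.002], [0.018, -0.005, -1.0]]
wrist_force: [-18.3, 3.3, 17.6]
gripper_width: 0.181
```

Run:
```python
from h import *
s=Cam("scene",2);plan((.6123,-.1161,.018,170.8));s.crop("s25.png",170,150,270,270,6)
```

```text
tcp [ 0.55   -0.1076  0.0187] yaw 170.68 tilt [-0.011  -0.0021] w 15.9 F [-10.4   0.2  11.1] t 46.2 J [   6.   27.  -20.    0.  -43. -105.]
  -> [-0.0628  0.0017  0.    ] [-0.0038 -0.0105 -0.0021] deg 0.7
```

View pics/s25.png

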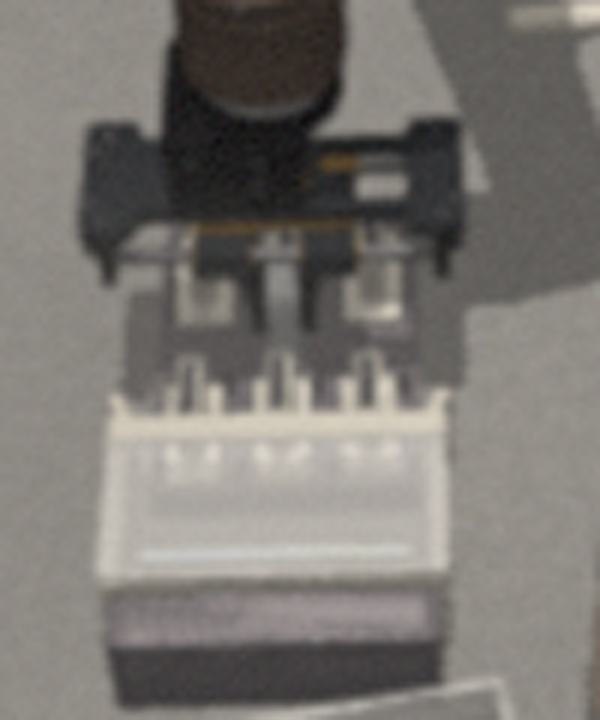

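Call:
{"fn": "jog_arm", "kwargs": {
  "moves": [
    [1, 0, 0, -0.002, 0, 0, 0],
    [1, 0, 0, -0.002, 0, 0, 0],
    [1, -0.004, 0, -0.002, 0, 0, 0],
    [1, -0.01, 0, -0.002, 0, 0, 0],
    [1, -0.016, 0, -0.002, 0, 0, 0],
    [1, -0.022, 0, -0.002, 0, 0, 0],
    [1, -0.028, 0, -0.002, 0, 0, 0],
    [1, -0.034, 0, -0.002, 0, 0, 0],
    [1, -0.036, 0, -0.002, 0, 0, 0],
    [1, -0.036, 0, -0.002, 0, 0, 0]
  ]
}}

```text
time_s: 47.03
tcp_pos: [0.5921, -0.1127, 0.019]
ee_rot: [[-0.987, 0.162, 0.001], [0.162, 0.987, -0.001], [-0.002, -0.001, -1.0]]
wrist_force: [0.5, -1.3, -5.6]
gripper_width: 0.181
```

Run:
```python
from h import *
s=Cam("scene",2);plan((.6123,-.1161,.018,170.8));s.crop("s26.png",170,150,270,270,6)
```

```text
tcp [ 0.5919 -0.1126  0.0193] yaw 170.69 tilt [ 0.0021 -0.001 ] w 15.7 F [ 0.4 -1.7 -7.5] t 47.1 J [   5.   30.  -15.    0.  -45. -104.]
  -> [-0.0207 -0.0001  0.0014] [-0.0006  0.0023 -0.0019] deg 0.2
```

View pics/s26.png

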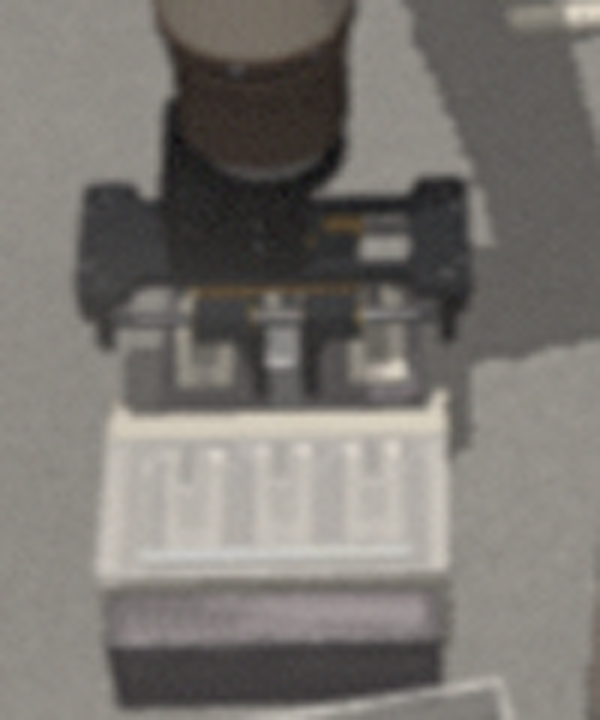

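Call:
{"fn": "jog_arm", "kwargs": {
  "moves": [
    [1, -0.004, 0, 0.001, 0, 0, 0],
    [1, -0.008, 0, 0.001, 0, 0, 0],
    [1, -0.012, 0, 0.001, 0, 0, 0],
    [1, -0.016, 0, 0.001, 0, 0, 0],
    [1, -0.019, 0, 0.001, 0, 0, 0],
    [1, -0.021, 0, 0.001, 0, 0, 0],
    [1, -0.023, 0, 0.001, 0, 0, 0],
    [1, -0.025, 0, 0.001, 0, 0, 0],
    [1, -0.025, 0, 0.001, 0, 0, 0],
    [1, -0.025, 0, 0.001, 0, 0, 0]
  ]
}}

```text
time_s: 47.97
tcp_pos: [0.6136, -0.1167, 0.0188]
ee_rot: [[-0.987, 0.162, -0.004], [0.162, 0.987, -0.001], [0.003, -0.001, -1.0]]
wrist_force: [-4.6, 0.9, -1.1]
gripper_width: 0.179
```

Call:
{"fn": "jog_arm", "kwargs": {
  "moves": [
    [1, -0.001, 0, 0, 0, 0, 0],
    [1, -0.002, 0, 0, 0, 0, 0],
    [1, -0.003, 0, 0, 0, 0, 0],
    [1, -0.004, 0, 0, 0, 0, 0],
    [1, -0.005, 0, 0, 0, 0, 0],
    [1, -0.006, 0, 0, 0, 0, 0],
    [1, -0.006, 0, 0, 0, 0, 0],
    [1, -0.006, 0, 0, 0, 0, 0],
    [1, -0.006, 0, 0, 0, 0, 0],
    [1, -0.006, 0, 0, 0, 0, 0]
  ]
}}

```text
time_s: 48.8
tcp_pos: [0.6156, -0.117, 0.0187]
ee_rot: [[-0.987, 0.163, -0.011], [0.163, 0.987, 0.0], [0.011, -0.002, -1.0]]
wrist_force: [-13.1, 4.8, 5.6]
gripper_width: 0.181
```

Call:
{"fn": "jog_arm", "kwargs": {
  "moves": [
    [1, 0.003, 0, 0, 0, 0, 0],
    [0.6, 0.003, 0, 0, 0, 0, 0],
    [0.3, 0.003, 0, 0, 0, 0, 0],
    [0.2, 0.003, 0, 0, 0, 0, 0],
    [0.2, 0.003, 0, 0, 0, 0, 0],
    [0.2, 0.003, 0, 0, 0, 0, 0],
    [0.2, 0.003, 0, -0.02, 0, 0, 0],
    [0.2, 0.003, 0, -0.05, 0, 0, 0],
    [0.2, 0.003, 0, -0.08, 0, 0, 0],
    [0.2, 0.003, 0, -0.1, 0, 0, 0]
  ]
}}

```text
time_s: 49.63
tcp_pos: [0.6204, -0.1175, 0.1219]
ee_rot: [[-0.987, 0.161, 0.005], [0.161, 0.987, -0.002], [-0.005, -0.001, -1.0]]
wrist_force: [1.0, -0.1, -0.3]
gripper_width: 0.396
```

Run:
```python
from h import *
plan((.48,.14,.2,171))
```

```text
tcp [ 0.6204 -0.1175  0.1219] yaw 170.72 tilt [ 0.0049 -0.0021] w 34.5 F [ 1.  -0.1 -0.3] t 49.6 J [   4.   26.   -5.    0.  -60. -103.]
  -> [ 0.1797  0.2314 -0.0794] [-0.0012  0.0052 -0.0049] deg 0.4
```

Move aside for a clear top view.

Call:
{"fn": "jog_arm", "kwargs": {
  "moves": [
    [0.2, 0.02, 0.03, -0.01, 0, 0, 0],
    [0.2, 0.04, 0.06, -0.02, 0, 0, 0],
    [0.2, 0.06, 0.09, -0.03, 0, 0, 0],
    [0.2, 0.08, 0.12, -0.03, 0, 0, 0],
    [0.2, 0.1, 0.15, -0.03, 0, 0, 0],
    [0.2, 0.12, 0.18, -0.03, 0, 0, 0],
    [0.2, 0.14, 0.2, -0.03, 0, 0, 0],
    [0.2, 0.15, 0.21, -0.03, 0, 0, 0],
    [0.2, 0.15, 0.21, -0.03, 0, 0, 0],
    [0.2, 0.15, 0.21, -0.03, 0, 0, 0]
  ]
}}

```text
time_s: 50.47
tcp_pos: [0.5048, 0.1153, 0.1489]
ee_rot: [[-0.987, 0.16, 0.001], [0.16, 0.987, -0.0], [-0.001, 0.0, -1.0]]
wrist_force: [1.2, -0.8, -0.6]
gripper_width: 0.397
```

```bash
cat >> h.py <<'E'
def trayfit(t,C,deg):
    i=t.im.astype(np.float32);d=cv2.GaussianBlur(i[...,0]-i[...,1],(0,0),1.2)
    D=lambda q:cv2.remap(d,np.float32([[q[0]]]),np.float32([[q[1]]]),cv2.INTER_LINEAR)[0,0]
    mid=7.65
    C=np.array(C);th=np.radians(deg);X=np.array([np.cos(th),np.sin(th)]);Y=np.array([-X[1],X[0]])
    px=lambda w:t.proj([w[0],w[1],.022])
    def cross(a,b,n=200):
        p0,p1=px(a),px(b);v=[D(p0+(p1-p0)*k) for k in np.linspace(0,1,n)]
        for k in range(n-1):
            if (v[k]-mid)*(v[k+1]-mid)<=0:return t.ray(*(p0+(p1-p0)*k/(n-1)),.022)[:2]
    S={"near":[cross(C-.115*X+y*Y,C-.075*X+y*Y) for y in np.linspace(-.055,.055,15)]}
    for n,sg in(("L",1),("R",-1)):S[n]=[cross(C+x*X+sg*.09*Y,C+x*X+sg*.055*Y) for x in np.linspace(-.085,-.03,10)]
    for n,l in S.items():
        l=np.array([q for q in l if q is not None])
        vx,vy,x0,y0=cv2.fitLine((l*1000).astype(np.float32),cv2.DIST_HUBER,0,.01,.01).ravel()
        print(n,len(l),"dir",round(float(np.degrees(np.arctan2(vy,vx))),1),"tray-xy of mid mm",((np.array([x0,y0])/1000-C)@X*1000).round(1),((np.array([x0,y0])/1000-C)@Y*1000).round(1))
E
python3 - <<'E'
from h import *
t=Cam("top",4);s=Cam("scene",4);plan();s.crop("s27.png",180,150,280,260,6);t.crop("t27.png",260,110,360,210,6)
trayfit(t,(.613,-.1165),-9)
rects(t,((up(t).min(2)>115)*255).astype(np.uint8),.022,25,200,(265,170,345,240))
E
```

```text
tcp [0.5043 0.1139 0.148 ] yaw 170.6 tilt [-0.0013 -0.001 ] w 34.7 F [-0.2  0.  -0.1] t 50.9 J [  31.   14.  -18.    0.  -58. -130.]
near 3 dir 80.5 tray-xy of mid mm -88.9 10.5
L 5 dir -10.5 tray-xy of mid mm -44.7 70.6Traceback (most recent call last):
  File "<stdin>", line 3, in <module>
  File "h.py", line 59, in trayfit
    vx,vy,x0,y0=cv2.fitLine((l*1000).astype(np.float32),cv2.DIST_HUBER,0,.01,.01).ravel()
                ~~~~~~~~~~~^^^^^^^^^^^^^^^^^^^^^^^^^^^^^^^^^^^^^^^^^^^^^^^^^^^^^^
cv2.error: OpenCV(4.12.0) /io/opencv/modules/imgproc/src/linefit.cpp:618: error: (-215:Assertion failed) npoints2 >= 0 || npoints3 >= 0 in function 'fitLine'
```

View pics/s27.png

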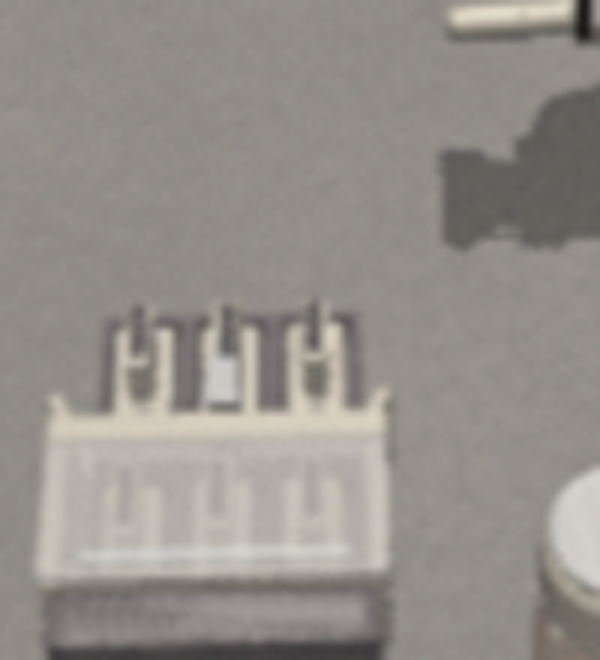

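View pics/t27.png

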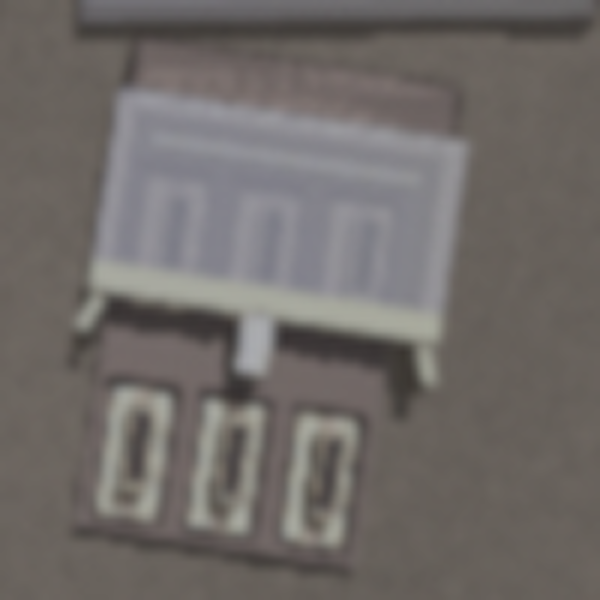

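Run:
```python
from h import *
t=Cam("top",4);s=Cam("scene",2)
for th in(112,120):rects(t,((up(t).min(2)>th)*255).astype(np.uint8),.022,25,200,(265,170,345,240))
hsv=cv2.cvtColor(up(t),cv2.COLOR_RGB2HSV)
print("stand");rects(t,cv2.inRange(hsv,(5,90,60),(25,255,255)),.07,200,9999,(130,100,200,270))
C=np.array([.6143,-.1161]);th=np.radians(-9.1);X=np.array([np.cos(th),np.sin(th)]);Y=np.array([-X[1],X[0]])
for y in(-.046,0,.046):print(y,(C-.054*X+y*Y).round(4))
st=sense()
plan((.5675,-.062,.09,170.9))
```

```text
131.4 ctr [ 562.7 -106.5] size [64.  32.1] longaxis 171.8
72.5 ctr [ 556.  -152.6] size [62.1 29. ] longaxis 171.3
44.2 ctr [ 561.3 -115.8] size [62.4 12.8] longaxis 173.5
56.5 ctr [564.3 -97.7] size [62.  12.8] longaxis 172.4
118.3 ctr [570.1 -62. ] size [63.2 30.7] longaxis 171.8
stand
478.8 ctr [564.3 299.2] size [114.4  39.1] longaxis 2.5
-0.046 [ 0.5537 -0.153 ]
0 [ 0.561  -0.1076]
0.046 [ 0.5683 -0.0621]
tcp [0.504  0.1145 0.1481] yaw 170.67 tilt [-0.0012 -0.0008] w 34.6 F [-0.2  0.2 -0.8] t 51.2 J [  31.   14.  -18.    0.  -58. -130.]
  -> [-0.0913 -0.1638  0.0582] [-0.001  -0.0011 -0.0041] deg 0.2
```

Call:
{"fn": "jog_arm", "kwargs": {
  "moves": [
    [0.4, -0.02, -0.035, 0, 0, 0, 0],
    [0.4, -0.04, -0.07, 0, 0, 0, 0],
    [0.4, -0.06, -0.105, 0.01, 0, 0, 0],
    [0.4, -0.08, -0.14, 0.03, 0, 0, 0],
    [0.4, -0.094, -0.1638, 0.055, 0, 0, 0],
    [0.4, -0.094, -0.1638, 0.08, 0, 0, 0],
    [0.4, -0.094, -0.1638, 0.085, 0, 0, 0],
    [0.4, -0.094, -0.1638, 0.085, 0, 0, 0],
    [0.4, -0.094, -0.1638, 0.085, 0, 0, 0],
    [0.4, -0.094, -0.1638, 0.085, 0, 0, 0]
  ]
}}

```text
time_s: 52.0
tcp_pos: [0.5714, -0.0614, 0.0651]
ee_rot: [[-0.987, 0.16, 0.002], [0.16, 0.987, -0.001], [-0.002, -0.0, -1.0]]
wrist_force: [-0.2, -0.5, -0.2]
gripper_width: 0.301
```

Run:
```python
from h import *
s=Cam("scene",3);plan((.570,-.0618,.002,171));s.crop("s28.png",180,150,280,260,6)
```

```text
tcp [ 0.571  -0.0614  0.0649] yaw 170.76 tilt [ 0.0019 -0.0004] w 26.1 F [-0.  -0.3 -0.1] t 52.1 J [  10.   24.  -16.    0.  -49. -109.]
  -> [ 0.0011 -0.0005  0.0629] [-0.0001  0.002  -0.0042] deg 0.3
```

View pics/s28.png

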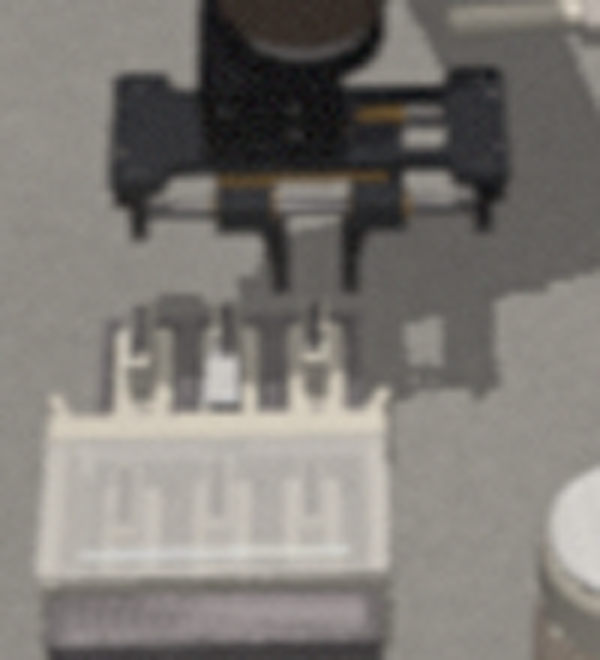

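Call:
{"fn": "jog_arm", "kwargs": {
  "moves": [
    [0.4, 0.001, 0, 0.015, 0, 0, 0],
    [0.4, 0.001, 0, 0.03, 0, 0, 0],
    [0.4, 0.001, 0, 0.045, 0, 0, 0],
    [0.4, 0.001, 0, 0.057, 0, 0, 0],
    [0.4, 0.001, 0, 0.062, 0, 0, 0],
    [0.4, 0.001, 0, 0.062, 0, 0, 0],
    [1, 0.001, 0, 0.062, 0, 0, 0],
    [1, 0.001, 0, 0.062, 0, 0, 0],
    [1, 0.001, 0, 0.062, 0, 0, 0],
    [1, 0.001, 0, 0.062, 0, 0, 0]
  ]
}}

```text
time_s: 52.98
tcp_pos: [0.5697, -0.0622, 0.0021]
ee_rot: [[-0.987, 0.162, 0.001], [0.162, 0.987, -0.001], [-0.001, -0.0, -1.0]]
wrist_force: [0.4, 0.2, 1.6]
gripper_width: 0.158
```

Call:
{"fn": "jog_arm", "kwargs": {
  "moves": [
    [1, 0, 0, 0, 0, 0, 0],
    [1, 0, 0, 0, 0, 0, 0],
    [1, 0, 0, 0, 0, 0, 0],
    [1, 0, 0, 0, 0, 0, 0],
    [1, 0, 0, -0.005, 0, 0, 0],
    [1, 0, 0, -0.015, 0, 0, 0],
    [1, 0, 0, -0.03, 0, 0, 0],
    [1, 0, 0, -0.055, 0, 0, 0],
    [1, 0, 0, -0.085, 0, 0, 0],
    [1, 0, 0, -0.115, 0, 0, 0]
  ]
}}

```text
time_s: 53.82
tcp_pos: [0.5683, -0.0623, 0.1172]
ee_rot: [[-0.987, 0.162, -0.003], [0.162, 0.987, -0.001], [0.003, -0.002, -1.0]]
wrist_force: [0.8, 0.3, -0.8]
gripper_width: 0.156
```

Run:
```python
from h import *
s=Cam("scene",2);s.crop("s29.png",180,130,280,240,6)
c,a=np.cos(np.radians(2.5)),np.sin(np.radians(2.5))
for k in(.08,0,-.08):print((.5006+k*c,.2966+k*a))
plan((.5805,.3001,.12,182.5))
```

```text
(np.float64(0.5805238577265487), np.float64(0.30008955098922685))
(np.float64(0.5006), np.float64(0.2966))
(np.float64(0.4206761422734514), np.float64(0.2931104490107731))
tcp [ 0.573  -0.0621  0.1223] yaw 170.73 tilt [ 0.0104 -0.0005] w 13.1 F [ 0.7  0.2 -1. ] t 53.9 J [  10.   20.  -13.    0.  -56. -109.]
  -> [0.0509 0.3587 0.0022] [ 1.000e-04  1.040e-02 -2.053e-01] deg 11.8
```

View pics/s29.png

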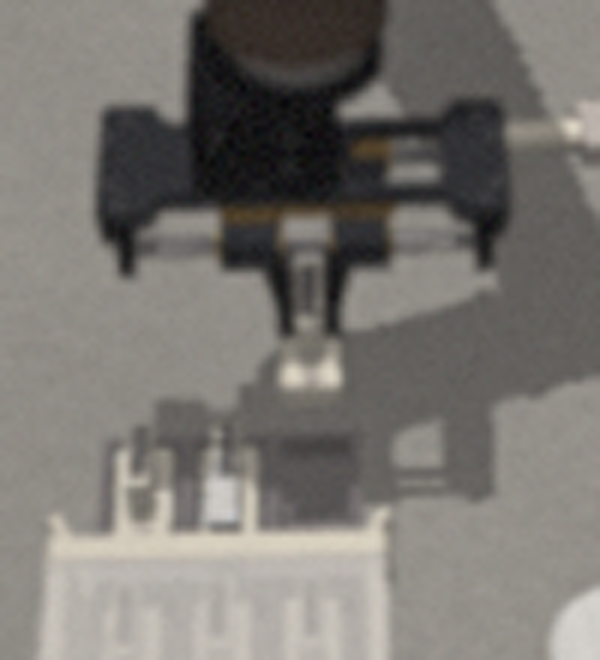

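Call:
{"fn": "jog_arm", "kwargs": {
  "moves": [
    [1, 0.003, 0.02, 0, 0, 0, -0.02],
    [1, 0.008, 0.055, 0, 0, 0, -0.04],
    [1, 0.013, 0.09, 0, 0, 0, -0.06],
    [1, 0.018, 0.125, 0, 0, 0, -0.08],
    [1, 0.023, 0.16, 0, 0, 0, -0.1],
    [1, 0.028, 0.195, 0, 0, 0, -0.12],
    [1, 0.033, 0.23, 0, 0, 0, -0.14],
    [1, 0.038, 0.265, 0, 0, 0, -0.16],
    [1, 0.043, 0.3, 0, 0, 0, -0.18],
    [1, 0.048, 0.335, 0, 0, 0, -0.2]
  ]
}}

```text
time_s: 54.75
tcp_pos: [0.5752, 0.2775, 0.1153]
ee_rot: [[-0.999, -0.038, -0.003], [-0.038, 0.999, -0.002], [0.003, -0.001, -1.0]]
wrist_force: [1.1, 0.0, -0.8]
gripper_width: 0.156
```

Run:
```python
from h import *
plan((.5805,.300,.10,182.5))
```

```text
tcp [0.5752 0.2775 0.1153] yaw -177.82 tilt [-0.0028 -0.0016] w 13.5 F [ 1.1  0.  -0.8] t 54.8 J [  40.   27.   -3.   -0.  -60. -128.]
  -> [-0.0062  0.0223  0.0152] [-0.0015 -0.0028 -0.0055] deg 0.4
```

Call:
{"fn": "jog_arm", "kwargs": {
  "moves": [
    [1, -0.003, 0.012, 0.005, 0, 0, 0],
    [1, -0.006, 0.0223, 0.015, 0, 0, 0],
    [1, -0.006, 0.0223, 0.022, 0, 0, 0],
    [1, -0.006, 0.0223, 0.022, 0, 0, 0],
    [1, -0.006, 0.0223, 0.022, 0, 0, 0],
    [1, -0.006, 0.0223, 0.022, 0, 0, 0],
    [1, -0.006, 0.0223, 0.022, 0, 0, 0],
    [1, -0.006, 0.0223, 0.022, 0, 0, 0],
    [1, -0.006, 0.0223, 0.022, 0, 0, 0],
    [1, -0.006, 0.0223, 0.022, 0, 0, 0]
  ]
}}

```text
time_s: 55.58
tcp_pos: [0.5814, 0.2984, 0.0943]
ee_rot: [[-0.999, -0.037, -0.001], [-0.037, 0.999, -0.0], [0.001, -0.0, -1.0]]
wrist_force: [-0.2, -0.2, -1.2]
gripper_width: 0.159
```

Run:
```python
from h import *
s=Cam("scene",3);s.crop("s30.png",290,120,380,220,6)
plan((.5805,.300,.0665,182.5))
```

```text
tcp [0.5813 0.2986 0.0941] yaw -177.87 tilt [-0.001  -0.0006] w 14.2 F [-0.1 -1.  -1.3] t 55.7 J [  41.   29.   -3.   -0.  -58. -129.]
  -> [0.0007 0.0014 0.0276] [-0.0006 -0.001  -0.0065] deg 0.4
```

View pics/s30.png

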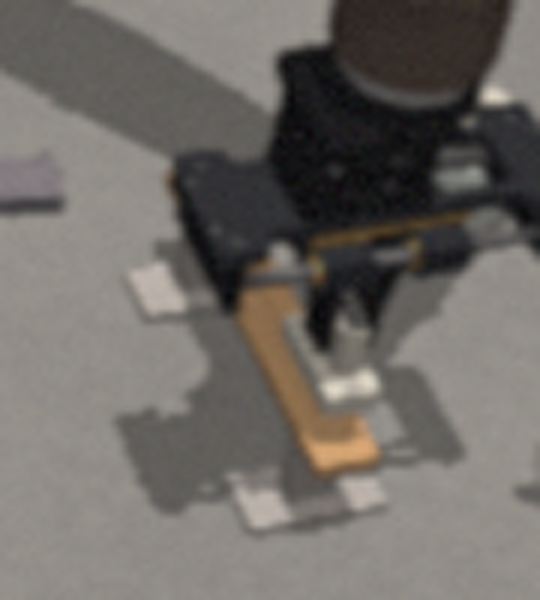

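Call:
{"fn": "jog_arm", "kwargs": {
  "moves": [
    [1, 0.0007, 0.0014, 0.008, 0, 0, -0.006],
    [1, 0.0007, 0.0014, 0.015, 0, 0, -0.006],
    [1, 0.0007, 0.0014, 0.02, 0, 0, -0.006],
    [1, 0.0007, 0.0014, 0.024, 0, 0, -0.006],
    [1, 0.0007, 0.0014, 0.026, 0, 0, -0.006],
    [1, 0.0007, 0.0014, 0.027, 0, 0, -0.006],
    [1, 0.0007, 0.0014, 0.028, 0, 0, -0.006],
    [1, 0.0007, 0.0014, 0.029, 0, 0, -0.006],
    [1, 0.0007, 0.0014, 0.029, 0, 0, -0.006],
    [1, 0.0007, 0.0014, 0.029, 0, 0, -0.006]
  ]
}}

```text
time_s: 56.57
tcp_pos: [0.5803, 0.2998, 0.0661]
ee_rot: [[-0.999, -0.043, -0.001], [-0.043, 0.999, -0.001], [0.001, -0.001, -1.0]]
wrist_force: [-3.2, -1.5, 6.1]
gripper_width: 0.16
```

Contact at exactly the expected height. Release and rise.

Call:
{"fn": "jog_arm", "kwargs": {
  "moves": [
    [1, 0, 0, -0.001, 0, 0, 0],
    [1, 0, 0, -0.001, 0, 0, 0],
    [0.4, 0, 0, -0.001, 0, 0, 0],
    [0.4, 0, 0, -0.001, 0, 0, 0],
    [0.4, 0, 0, -0.001, 0, 0, 0],
    [0.4, 0, 0, -0.001, 0, 0, 0],
    [0.4, 0, 0, -0.001, 0, 0, 0],
    [0.4, 0, 0, -0.015, 0, 0, 0],
    [0.4, 0, 0, -0.035, 0, 0, 0],
    [0.4, 0, 0, -0.06, 0, 0, 0]
  ]
}}

```text
time_s: 57.4
tcp_pos: [0.5796, 0.2993, 0.1237]
ee_rot: [[-0.999, -0.043, -0.005], [-0.043, 0.999, -0.003], [0.005, -0.003, -1.0]]
wrist_force: [0.4, -0.2, -1.4]
gripper_width: 0.301
```

Run:
```python
from h import *
s=Cam("scene",2);s.crop("s31.png",290,120,380,220,6)
plan((.5625,-.1065,.09,171))
```

```text
tcp [0.5833 0.3017 0.1299] yaw -177.47 tilt [0.0069 0.004 ] w 26.4 F [ 0.4  0.3 -0.1] t 57.5 J [  41.   27.   -0.    0.  -62. -129.]
  -> [ 0.0391 -0.407   0.0381] [0.0044 0.0067 0.2013] deg 11.5
```

View pics/s31.png

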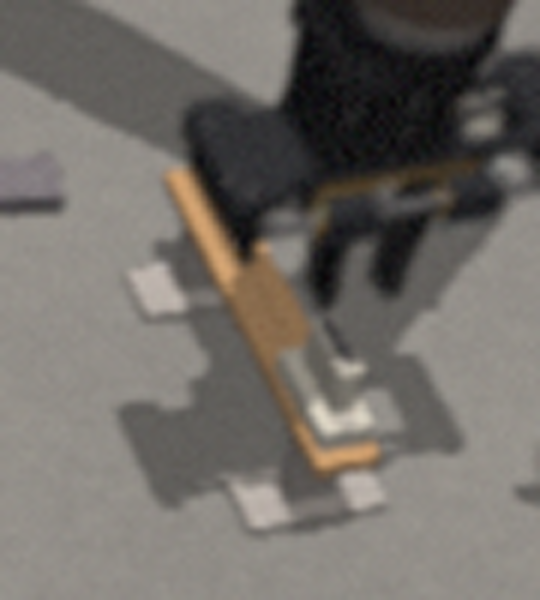

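Call:
{"fn": "jog_arm", "kwargs": {
  "moves": [
    [0.4, 0.004, -0.04, 0, 0, 0, 0.02],
    [0.4, 0.008, -0.08, 0, 0, 0, 0.04],
    [0.4, 0.012, -0.12, 0, 0, 0, 0.06],
    [0.4, 0.016, -0.16, 0, 0, 0, 0.08],
    [0.4, 0.02, -0.2, 0, 0, 0, 0.1],
    [0.4, 0.024, -0.24, 0.01, 0, 0, 0.12],
    [0.4, 0.028, -0.28, 0.02, 0, 0, 0.14],
    [0.4, 0.032, -0.32, 0.03, 0, 0, 0.16],
    [0.4, 0.036, -0.36, 0.04, 0, 0, 0.18],
    [0.4, 0.039, -0.395, 0.05, 0, 0, 0.201]
  ]
}}

```text
time_s: 58.33
tcp_pos: [0.5578, -0.0985, 0.0746]
ee_rot: [[-0.987, 0.159, -0.001], [0.159, 0.987, -0.001], [0.001, -0.001, -1.0]]
wrist_force: [1.3, 0.2, -0.3]
gripper_width: 0.301
```

Run:
```python
from h import *
plan((.5625,-.1065,.06,171))
```

```text
tcp [ 0.5578 -0.0985  0.0746] yaw 170.87 tilt [-0.0013 -0.0007] w 26.2 F [ 1.3  0.2 -0.3] t 58.3 J [   6.   23.  -17.    0.  -50. -106.]
  -> [-0.0059 -0.0071  0.0146] [-0.0009 -0.0012 -0.0023] deg 0.2
```

Call:
{"fn": "jog_arm", "kwargs": {
  "moves": [
    [0.4, -0.005, -0.0071, 0, 0, 0, 0],
    [0.4, -0.005, -0.0071, 0.01, 0, 0, 0],
    [0.4, -0.005, -0.0071, 0.013, 0, 0, 0],
    [0.4, -0.005, -0.0071, 0.013, 0, 0, 0],
    [0.4, -0.005, -0.0071, 0.013, 0, 0, 0],
    [0.4, -0.005, -0.0071, 0.013, 0, 0, 0],
    [0.4, -0.005, -0.0071, 0.013, 0, 0, 0],
    [0.4, -0.005, -0.0071, 0.013, 0, 0, 0],
    [0.4, -0.005, -0.0071, 0.013, 0, 0, 0],
    [0.4, -0.005, -0.0071, 0.013, 0, 0, 0]
  ]
}}

```text
time_s: 59.17
tcp_pos: [0.5625, -0.1039, 0.0625]
ee_rot: [[-0.988, 0.157, -0.001], [0.157, 0.988, -0.001], [0.001, -0.001, -1.0]]
wrist_force: [-0.2, -0.7, -0.5]
gripper_width: 0.295
```

Run:
```python
from h import *
s=Cam("scene",2);plan((.5625,-.1065,.002,171));s.crop("s32.png",180,150,280,240,6)
```

```text
tcp [ 0.5624 -0.104   0.0624] yaw 170.96 tilt [-0.001  -0.0008] w 26.2 F [-0.3 -0.3  0.4] t 59.3 J [   6.   24.  -17.    0.  -49. -105.]
  -> [-0.0005 -0.0024  0.0604] [-0.0009 -0.0008 -0.0006] deg 0.1
```

View pics/s32.png

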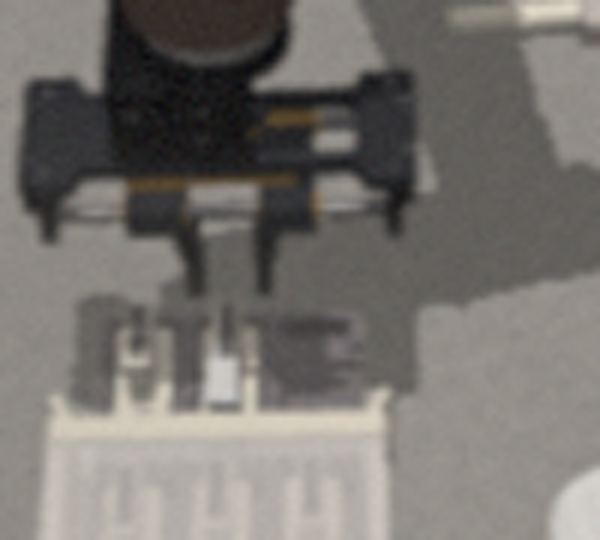

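Call:
{"fn": "jog_arm", "kwargs": {
  "moves": [
    [0.4, 0, -0.0024, 0.015, 0, 0, 0],
    [0.4, 0, -0.0024, 0.03, 0, 0, 0],
    [0.4, 0, -0.0024, 0.045, 0, 0, 0],
    [0.4, 0, -0.0024, 0.055, 0, 0, 0],
    [0.4, 0, -0.0024, 0.06, 0, 0, 0],
    [0.4, 0, -0.0024, 0.06, 0, 0, 0],
    [1, 0, -0.0024, 0.06, 0, 0, 0],
    [1, 0, -0.0024, 0.06, 0, 0, 0],
    [1, 0, -0.0024, 0.06, 0, 0, 0],
    [1, 0, -0.0024, 0.06, 0, 0, 0]
  ]
}}

```text
time_s: 60.1
tcp_pos: [0.5623, -0.1065, 0.0029]
ee_rot: [[-0.988, 0.157, 0.0], [0.157, 0.988, -0.001], [-0.0, -0.001, -1.0]]
wrist_force: [-0.2, -1.1, -0.8]
gripper_width: 0.155
```

Call:
{"fn": "jog_arm", "kwargs": {
  "moves": [
    [1, 0, 0, 0, 0, 0, 0],
    [1, 0, 0, 0, 0, 0, 0],
    [1, 0, 0, 0, 0, 0, 0],
    [1, 0, 0, 0, 0, 0, 0],
    [1, 0, 0, -0.005, 0, 0, 0],
    [1, 0, 0, -0.015, 0, 0, 0],
    [1, 0, 0, -0.03, 0, 0, 0],
    [1, 0, 0, -0.055, 0, 0, 0],
    [1, 0, 0, -0.085, 0, 0, 0],
    [1, 0, 0, -0.115, 0, 0, 0]
  ]
}}

```text
time_s: 60.93
tcp_pos: [0.5614, -0.1065, 0.1185]
ee_rot: [[-0.988, 0.157, -0.003], [0.157, 0.988, -0.001], [0.002, -0.001, -1.0]]
wrist_force: [1.5, 0.5, -0.7]
gripper_width: 0.155
```

Run:
```python
from h import *
s=Cam("scene",2);s.crop("s33.png",180,130,280,240,6)
plan((.5006,.2966,.12,182.5))
```

```text
tcp [ 0.5661 -0.1067  0.1237] yaw 171.03 tilt [ 0.011  -0.0015] w 13.6 F [ 0.6 -0.3 -0.9] t 61.0 J [   6.   20.  -13.    0.  -56. -105.]
  -> [0.1276 0.3881 0.0023] [-0.0009  0.0111 -0.2002] deg 11.5
```

View pics/s33.png

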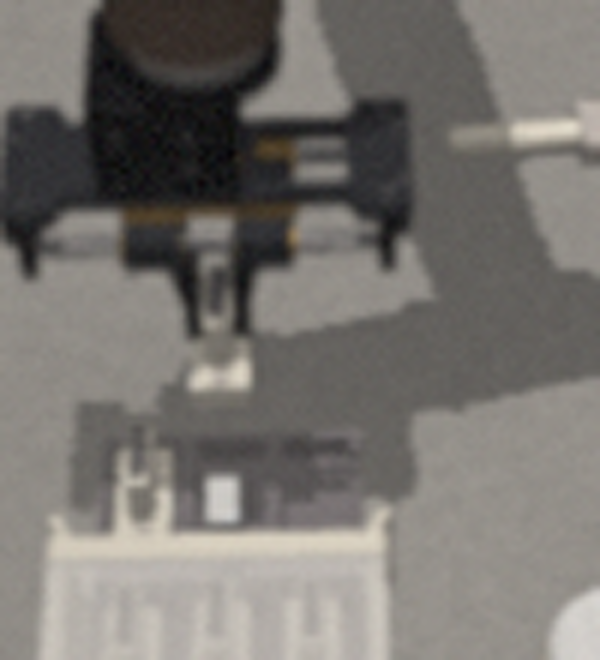

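Call:
{"fn": "jog_arm", "kwargs": {
  "moves": [
    [1, 0.008, 0.02, -0.01, 0, 0, -0.02],
    [1, 0.025, 0.055, -0.02, 0, 0, -0.04],
    [1, 0.042, 0.09, -0.02, 0, 0, -0.06],
    [1, 0.059, 0.125, -0.02, 0, 0, -0.08],
    [1, 0.076, 0.16, -0.02, 0, 0, -0.1],
    [1, 0.092, 0.195, -0.02, 0, 0, -0.12],
    [1, 0.107, 0.23, -0.02, 0, 0, -0.14],
    [1, 0.12, 0.265, -0.02, 0, 0, -0.16],
    [1, 0.126, 0.3, -0.02, 0, 0, -0.18],
    [1, 0.127, 0.335, -0.02, 0, 0, -0.2]
  ]
}}

```text
time_s: 61.87
tcp_pos: [0.4876, 0.2458, 0.1371]
ee_rot: [[-0.999, -0.044, -0.002], [-0.044, 0.999, -0.001], [0.002, -0.001, -1.0]]
wrist_force: [0.5, -1.0, -0.9]
gripper_width: 0.155
```

Run:
```python
from h import *
plan((.5006,.2966,.10,182.5))
```

```text
tcp [0.4876 0.2458 0.1371] yaw -177.47 tilt [-0.0022 -0.001 ] w 13.4 F [ 0.5 -1.  -0.9] t 61.9 J [  44.   17.  -15.   -0.  -58. -131.]
  -> [-0.0153  0.0502  0.0371] [-0.0009 -0.0022  0.0005] deg 0.1
```

Call:
{"fn": "jog_arm", "kwargs": {
  "moves": [
    [1, -0.008, 0.025, 0.005, 0, 0, 0],
    [1, -0.015, 0.05, 0.015, 0, 0, 0],
    [1, -0.015, 0.05, 0.035, 0, 0, 0],
    [1, -0.015, 0.05, 0.045, 0, 0, 0],
    [1, -0.015, 0.05, 0.045, 0, 0, 0],
    [1, -0.015, 0.05, 0.045, 0, 0, 0],
    [1, -0.015, 0.05, 0.045, 0, 0, 0],
    [1, -0.015, 0.05, 0.045, 0, 0, 0],
    [1, -0.015, 0.05, 0.045, 0, 0, 0],
    [1, -0.015, 0.05, 0.045, 0, 0, 0]
  ]
}}

```text
time_s: 62.7
tcp_pos: [0.5025, 0.2948, 0.093]
ee_rot: [[-0.999, -0.042, -0.0], [-0.042, 0.999, 0.0], [0.0, 0.0, -1.0]]
wrist_force: [-0.6, -0.4, -1.4]
gripper_width: 0.155
```

Run:
```python
from h import *
s=Cam("scene",3);s.crop("s34.png",290,120,380,220,6)
plan((.5006,.2966,.067,182.5))
```

```text
tcp [0.5023 0.2949 0.0924] yaw -177.59 tilt [-0.0007 -0.0003] w 13.8 F [ 0.4  0.2 -1. ] t 62.9 J [  46.   23.  -13.   -0.  -54. -134.]
  -> [0.0016 0.0018 0.0254] [-0.0003 -0.0007 -0.0016] deg 0.1
```

View pics/s34.png

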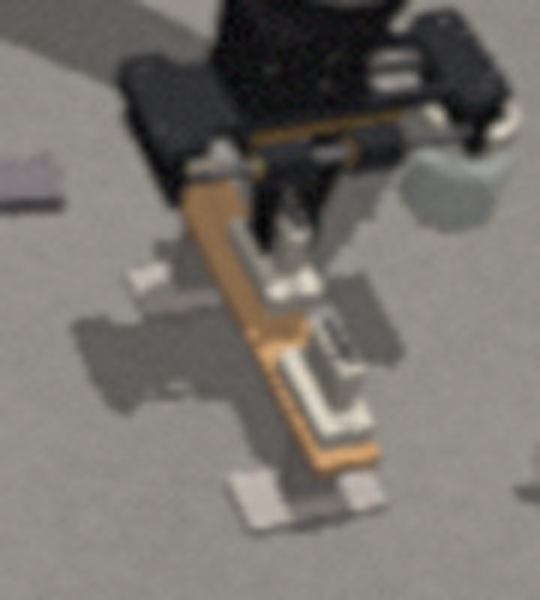

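Call:
{"fn": "jog_arm", "kwargs": {
  "moves": [
    [1, 0.0016, 0.0018, 0.008, 0, 0, 0],
    [1, 0.0016, 0.0018, 0.014, 0, 0, 0],
    [1, 0.0016, 0.0018, 0.019, 0, 0, 0],
    [1, 0.0016, 0.0018, 0.022, 0, 0, 0],
    [1, 0.0016, 0.0018, 0.024, 0, 0, 0],
    [1, 0.0016, 0.0018, 0.025, 0, 0, 0],
    [1, 0.0016, 0.0018, 0.026, 0, 0, 0],
    [1, 0.0016, 0.0018, 0.027, 0, 0, 0],
    [1, 0.0016, 0.0018, 0.027, 0, 0, 0],
    [1, 0.0016, 0.0018, 0.027, 0, 0, 0]
  ]
}}

```text
time_s: 63.68
tcp_pos: [0.5001, 0.2963, 0.0668]
ee_rot: [[-0.999, -0.043, -0.001], [-0.043, 0.999, -0.001], [0.001, -0.001, -1.0]]
wrist_force: [-5.3, -2.0, 8.1]
gripper_width: 0.159
```

Call:
{"fn": "jog_arm", "kwargs": {
  "moves": [
    [1, 0, 0, -0.002, 0, 0, 0],
    [1, 0, 0, -0.002, 0, 0, 0],
    [0.4, 0, 0, -0.002, 0, 0, 0],
    [0.4, 0, 0, -0.002, 0, 0, 0],
    [0.4, 0, 0, -0.002, 0, 0, 0],
    [0.4, 0, 0, -0.002, 0, 0, 0],
    [0.4, 0, 0, -0.002, 0, 0, 0],
    [0.4, 0, 0, -0.015, 0, 0, 0],
    [0.4, 0, 0, -0.035, 0, 0, 0],
    [0.4, 0, 0, -0.06, 0, 0, 0]
  ]
}}

```text
time_s: 64.52
tcp_pos: [0.4996, 0.2958, 0.124]
ee_rot: [[-0.999, -0.042, -0.004], [-0.042, 0.999, -0.004], [0.004, -0.003, -1.0]]
wrist_force: [-0.1, 0.0, -0.2]
gripper_width: 0.3
```

Run:
```python
from h import *
s=Cam("scene",2);s.crop("s35.png",290,120,380,220,6)
plan((.556,-.1526,.09,171))
```

```text
tcp [0.503  0.2986 0.1294] yaw -177.53 tilt [0.006  0.0045] w 26.0 F [-0.  -0.3  0.5] t 64.6 J [  47.   21.  -11.    0.  -58. -134.]
  -> [-0.0332 -0.4532  0.0377] [0.0048 0.0057 0.2003] deg 11.5
```

View pics/s35.png

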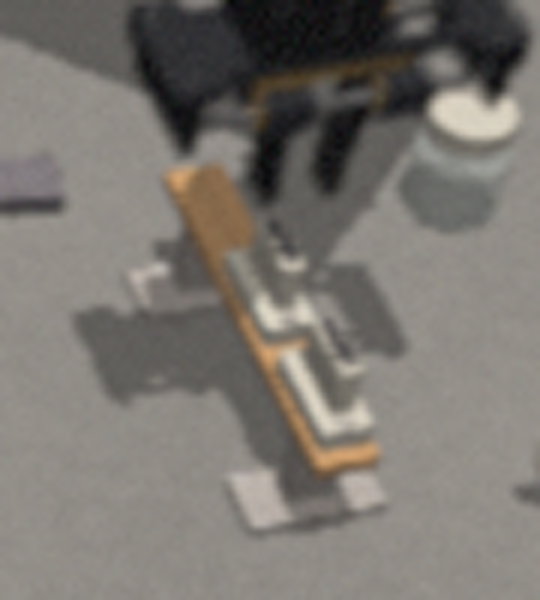

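Call:
{"fn": "jog_arm", "kwargs": {
  "moves": [
    [0.4, -0.001, -0.04, -0.01, 0, 0, 0.02],
    [0.4, -0.003, -0.08, -0.01, 0, 0, 0.04],
    [0.4, -0.006, -0.12, -0.01, 0, 0, 0.06],
    [0.4, -0.009, -0.16, 0, 0, 0, 0.08],
    [0.4, -0.012, -0.2, 0, 0, 0, 0.1],
    [0.4, -0.015, -0.24, 0, 0, 0, 0.12],
    [0.4, -0.019, -0.28, 0, 0, 0, 0.14],
    [0.4, -0.023, -0.32, 0, 0, 0, 0.16],
    [0.4, -0.027, -0.36, 0.01, 0, 0, 0.18],
    [0.4, -0.03, -0.4, 0.02, 0, 0, 0.2]
  ]
}}

```text
time_s: 65.45
tcp_pos: [0.5478, -0.1036, 0.1053]
ee_rot: [[-0.987, 0.158, 0.001], [0.158, 0.987, -0.001], [-0.001, -0.001, -1.0]]
wrist_force: [1.1, 0.3, 0.2]
gripper_width: 0.296
```

Run:
```python
from h import *
plan((.556,-.1526,.06,171))
```

```text
tcp [ 0.5478 -0.1036  0.1053] yaw 170.92 tilt [ 0.0006 -0.0006] w 25.8 F [1.1 0.3 0.2] t 65.5 J [   6.   20.  -16.    0.  -54. -105.]
  -> [-0.0158 -0.0471  0.0454] [-0.0005  0.0007 -0.0015] deg 0.1
```

Call:
{"fn": "jog_arm", "kwargs": {
  "moves": [
    [0.4, -0.01, -0.03, 0, 0, 0, 0],
    [0.4, -0.0155, -0.047, 0.02, 0, 0, 0],
    [0.4, -0.0155, -0.047, 0.045, 0, 0, 0],
    [0.4, -0.0155, -0.047, 0.045, 0, 0, 0],
    [0.4, -0.0155, -0.047, 0.045, 0, 0, 0],
    [0.4, -0.0155, -0.047, 0.045, 0, 0, 0],
    [0.4, -0.0155, -0.047, 0.045, 0, 0, 0],
    [0.4, -0.0155, -0.047, 0.045, 0, 0, 0],
    [0.4, -0.0155, -0.047, 0.045, 0, 0, 0],
    [0.4, -0.0155, -0.047, 0.045, 0, 0, 0]
  ]
}}

```text
time_s: 66.28
tcp_pos: [0.5557, -0.1501, 0.0612]
ee_rot: [[-0.988, 0.156, 0.0], [0.156, 0.988, -0.001], [-0.0, -0.001, -1.0]]
wrist_force: [-0.8, -0.2, 0.2]
gripper_width: 0.302
```

Run:
```python
from h import *
s=Cam("scene",2);plan((.556,-.1526,.002,171));s.crop("s36.png",180,150,280,240,6)
```

```text
tcp [ 0.5554 -0.1503  0.0608] yaw 170.99 tilt [-0.0004 -0.0008] w 25.6 F [ 0.7 -0.2 -1. ] t 66.4 J [   1.   25.  -16.    0.  -49. -100.]
  -> [-0.0009 -0.0021  0.0588] [-0.0009 -0.0003 -0.0002] deg 0.1
```

View pics/s36.png

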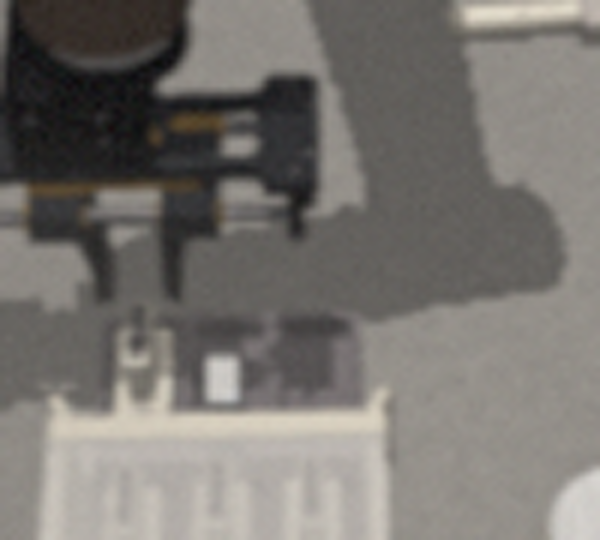

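Call:
{"fn": "jog_arm", "kwargs": {
  "moves": [
    [0.4, -0.001, -0.0021, 0.015, 0, 0, 0],
    [0.4, -0.001, -0.0021, 0.03, 0, 0, 0],
    [0.4, -0.001, -0.0021, 0.045, 0, 0, 0],
    [0.4, -0.001, -0.0021, 0.055, 0, 0, 0],
    [0.4, -0.001, -0.0021, 0.058, 0, 0, 0],
    [0.4, -0.001, -0.0021, 0.058, 0, 0, 0],
    [1, -0.001, -0.0021, 0.058, 0, 0, 0],
    [1, -0.001, -0.0021, 0.058, 0, 0, 0],
    [1, -0.001, -0.0021, 0.058, 0, 0, 0],
    [1, -0.001, -0.0021, 0.058, 0, 0, 0]
  ]
}}

```text
time_s: 67.22
tcp_pos: [0.5562, -0.1528, 0.0029]
ee_rot: [[-0.988, 0.157, -0.0], [0.157, 0.988, -0.001], [-0.0, -0.001, -1.0]]
wrist_force: [0.8, 0.1, -1.2]
gripper_width: 0.158
```

Call:
{"fn": "jog_arm", "kwargs": {
  "moves": [
    [1, 0, 0, 0, 0, 0, 0],
    [1, 0, 0, 0, 0, 0, 0],
    [1, 0, 0, 0, 0, 0, 0],
    [1, 0, 0, 0, 0, 0, 0],
    [1, 0, 0, -0.005, 0, 0, 0],
    [1, 0, 0, -0.015, 0, 0, 0],
    [1, 0, 0, -0.03, 0, 0, 0],
    [1, 0, 0, -0.055, 0, 0, 0],
    [1, 0, 0, -0.085, 0, 0, 0],
    [1, 0, 0, -0.115, 0, 0, 0]
  ]
}}

```text
time_s: 68.05
tcp_pos: [0.5553, -0.1528, 0.1185]
ee_rot: [[-0.988, 0.157, -0.003], [0.157, 0.988, -0.001], [0.002, -0.001, -1.0]]
wrist_force: [0.7, -0.0, -1.3]
gripper_width: 0.155
```

Run:
```python
from h import *
s=Cam("scene",2);s.crop("s37.png",180,130,280,240,6)
plan((.4207,.2931,.13,182.5))
```

```text
tcp [ 0.5599 -0.1534  0.1237] yaw 171.03 tilt [ 0.0109 -0.0025] w 13.9 F [ 0.6  0.3 -0.2] t 68.2 J [   1.   21.  -12.    0.  -57. -100.]
  -> [ 0.207   0.4193 -0.0089] [-0.0019  0.0111 -0.2002] deg 11.5
```

View pics/s37.png

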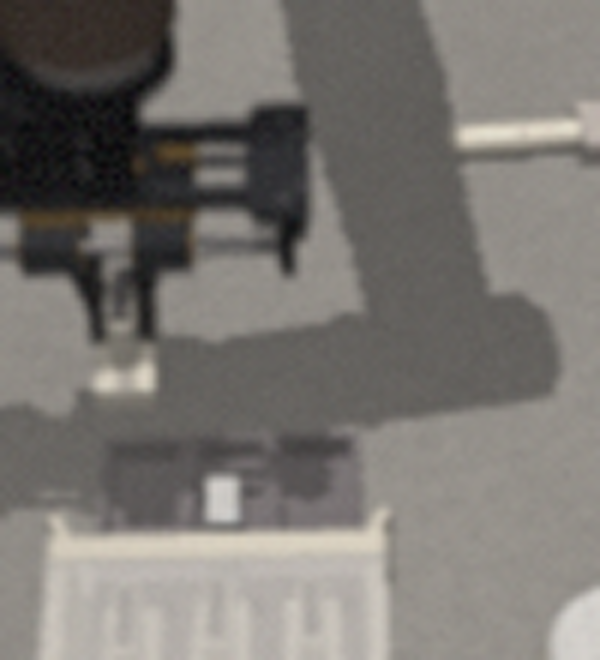

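Call:
{"fn": "jog_arm", "kwargs": {
  "moves": [
    [1, 0.01, 0.02, -0.01, 0, 0, -0.02],
    [1, 0.028, 0.053, -0.02, 0, 0, -0.04],
    [1, 0.046, 0.088, -0.02, 0, 0, -0.06],
    [1, 0.064, 0.123, -0.02, 0, 0, -0.08],
    [1, 0.082, 0.158, -0.02, 0, 0, -0.1],
    [1, 0.1, 0.193, -0.02, 0, 0, -0.12],
    [1, 0.118, 0.228, -0.02, 0, 0, -0.14],
    [1, 0.136, 0.263, -0.02, 0, 0, -0.16],
    [1, 0.154, 0.298, -0.02, 0, 0, -0.18],
    [1, 0.172, 0.333, -0.02, 0, 0, -0.2]
  ]
}}

```text
time_s: 68.98
tcp_pos: [0.437, 0.2045, 0.1371]
ee_rot: [[-0.999, -0.043, -0.002], [-0.043, 0.999, -0.001], [0.002, -0.001, -1.0]]
wrist_force: [0.8, 0.4, -0.1]
gripper_width: 0.164
```

Run:
```python
from h import *
plan((.4207,.2931,.10,182.5))
```

```text
tcp [0.437  0.2045 0.1371] yaw -177.53 tilt [-0.0016 -0.0008] w 14.2 F [ 0.8  0.4 -0.1] t 69.0 J [  44.   11.  -24.   -0.  -55. -132.]
  -> [0.0124 0.0892 0.0371] [-0.0008 -0.0016 -0.0005] deg 0.1
```

Call:
{"fn": "jog_arm", "kwargs": {
  "moves": [
    [1, 0.005, 0.03, 0, 0, 0, 0],
    [1, 0.01, 0.06, 0.005, 0, 0, 0],
    [1, 0.0124, 0.089, 0.015, 0, 0, 0],
    [1, 0.0124, 0.089, 0.035, 0, 0, 0],
    [1, 0.0124, 0.089, 0.045, 0, 0, 0],
    [1, 0.0124, 0.089, 0.045, 0, 0, 0],
    [1, 0.0124, 0.089, 0.045, 0, 0, 0],
    [1, 0.0124, 0.089, 0.045, 0, 0, 0],
    [1, 0.0124, 0.089, 0.045, 0, 0, 0],
    [1, 0.0124, 0.089, 0.045, 0, 0, 0]
  ]
}}

```text
time_s: 69.82
tcp_pos: [0.4228, 0.2913, 0.0931]
ee_rot: [[-0.999, -0.041, 0.0], [-0.041, 0.999, 0.001], [-0.0, 0.001, -1.0]]
wrist_force: [-0.8, -0.1, -1.2]
gripper_width: 0.155
```

Run:
```python
from h import *
s=Cam("scene",3);s.crop("s38.png",290,110,380,220,6)
plan((.4207,.2931,.067,182.5))
```

```text
tcp [0.4225 0.2914 0.0927] yaw -177.61 tilt [-0.0005  0.0001] w 13.9 F [ 0.1 -0.3 -0.7] t 70.0 J [  53.   17.  -23.   -0.  -50. -140.]
  -> [0.0018 0.0018 0.0257] [ 0.0001 -0.0005 -0.002 ] deg 0.1
```

View pics/s38.png

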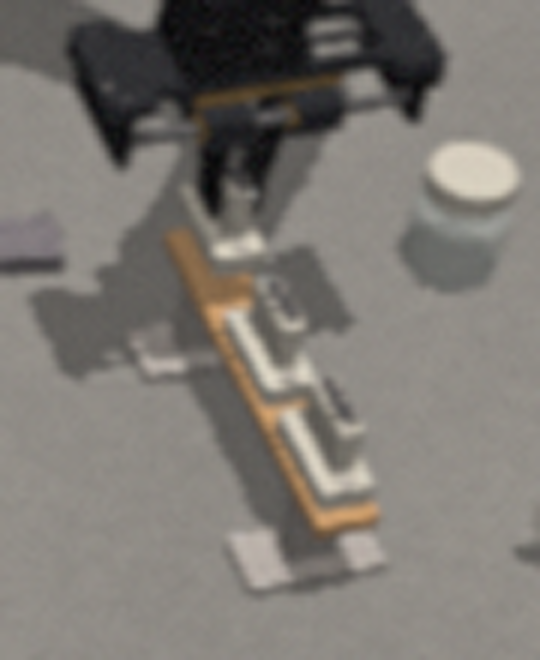

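Call:
{"fn": "jog_arm", "kwargs": {
  "moves": [
    [1, 0.0018, 0.0018, 0.008, 0, 0, 0],
    [1, 0.0018, 0.0018, 0.014, 0, 0, 0],
    [1, 0.0018, 0.0018, 0.019, 0, 0, 0],
    [1, 0.0018, 0.0018, 0.022, 0, 0, 0],
    [1, 0.0018, 0.0018, 0.024, 0, 0, 0],
    [1, 0.0018, 0.0018, 0.025, 0, 0, 0],
    [1, 0.0018, 0.0018, 0.026, 0, 0, 0],
    [1, 0.0018, 0.0018, 0.027, 0, 0, 0],
    [1, 0.0018, 0.0018, 0.027, 0, 0, 0],
    [1, 0.0018, 0.0018, 0.027, 0, 0, 0]
  ]
}}

```text
time_s: 70.8
tcp_pos: [0.4201, 0.2929, 0.0668]
ee_rot: [[-0.999, -0.043, -0.001], [-0.043, 0.999, -0.001], [0.001, -0.001, -1.0]]
wrist_force: [-5.2, -2.2, 10.1]
gripper_width: 0.154
```

Call:
{"fn": "jog_arm", "kwargs": {
  "moves": [
    [1, 0, 0, -0.001, 0, 0, 0],
    [1, 0, 0, -0.001, 0, 0, 0],
    [0.4, 0, 0, -0.001, 0, 0, 0],
    [0.4, 0, 0, -0.001, 0, 0, 0],
    [0.4, 0, 0, -0.001, 0, 0, 0],
    [0.4, 0, 0, -0.001, 0, 0, 0],
    [0.4, 0, 0, -0.001, 0, 0, 0],
    [0.4, 0, 0, -0.015, 0, 0, 0],
    [0.4, 0, 0, -0.035, 0, 0, 0],
    [0.4, 0, 0, -0.06, 0, 0, 0]
  ]
}}

```text
time_s: 71.63
tcp_pos: [0.4196, 0.2923, 0.1243]
ee_rot: [[-0.999, -0.042, -0.004], [-0.042, 0.999, -0.004], [0.004, -0.004, -1.0]]
wrist_force: [-0.2, -0.3, 0.1]
gripper_width: 0.301
```

Call:
{"fn": "jog_arm", "kwargs": {
  "moves": [
    [0.4, 0, 0, -0.03, 0, 0, 0],
    [0.4, 0, 0, -0.06, 0, 0, 0],
    [0.4, 0, -0.03, -0.08, 0, 0, 0],
    [0.4, 0, -0.06, -0.1, 0, 0, 0],
    [0.4, 0, -0.1, -0.1, 0, 0, 0],
    [0.4, 0, -0.14, -0.1, 0, 0, 0],
    [0.4, 0, -0.18, -0.1, 0, 0, 0],
    [0.4, 0, -0.21, -0.1, 0, 0, 0],
    [0.4, 0, -0.21, -0.1, 0, 0, 0],
    [0.4, 0, -0.21, -0.1, 0, 0, 0]
  ]
}}

```text
time_s: 72.47
tcp_pos: [0.4293, 0.0822, 0.2254]
ee_rot: [[-0.999, -0.039, -0.001], [-0.039, 0.999, -0.0], [0.001, -0.0, -1.0]]
wrist_force: [0.2, 0.3, 0.3]
gripper_width: 0.298
```

Run:
```python
from h import *
s=Cam("scene",3);t=Cam("top",3);plan();s.crop("s39.png",180,110,380,250,4);t.crop("t39.png",140,110,340,260,4)
```

```text
tcp [0.4294 0.0844 0.2251] yaw -177.49 tilt [-0.0014 -0.0009] w 26.3 F [ 0.1  0.6 -0.3] t 72.8 J [  33.    2.  -21.   -0.  -67. -120.]
```

View pics/s39.png

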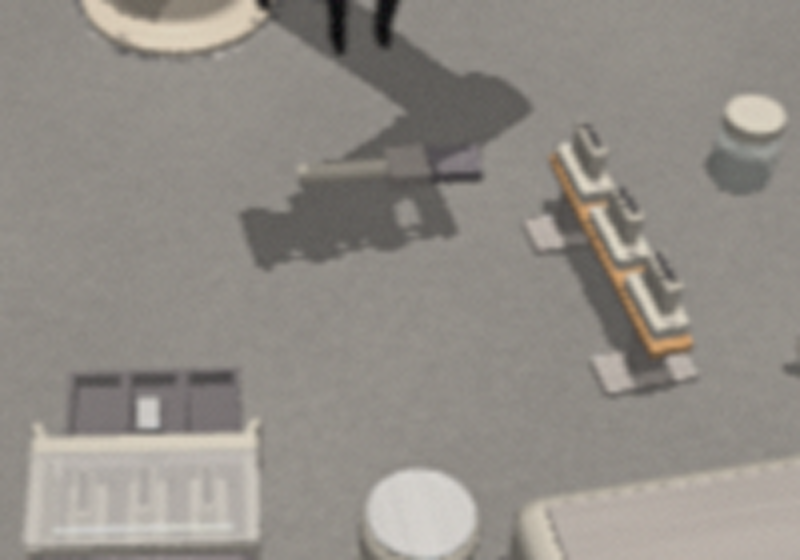

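View pics/t39.png

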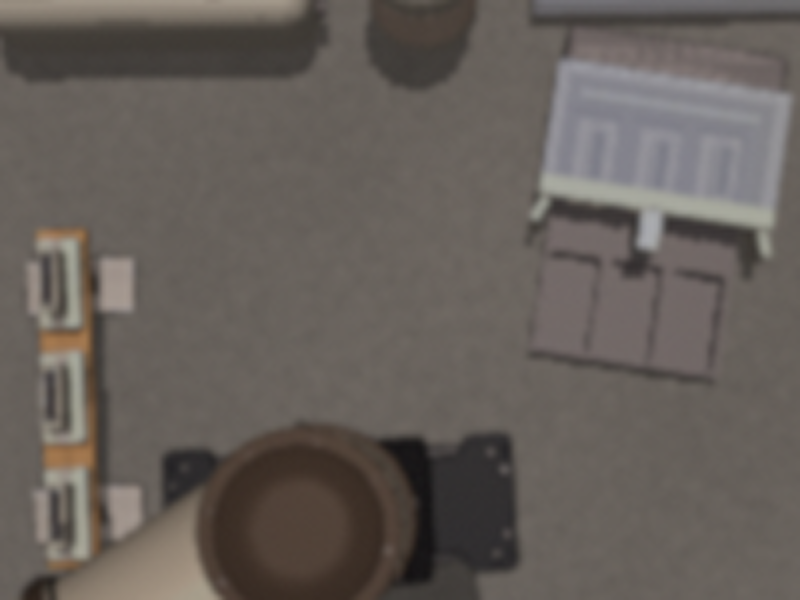

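Run:
```python
from h import *
import pickle
t0,s0=pickle.load(open("c0.pkl","rb"))
t=Cam("top",4);s=Cam("scene",4)
for n,c in(("start",t0),("now",t)):
    print(n);trayfit(c,(.613,-.1165),-9)
print("stand heads");rects(t,((up(t).min(2)>115)*255).astype(np.uint8),.086,40,400,(140,150,185,260))
a=s0.im[195:275,180:260,::-1];b=s.im[195:275,180:260,::-1]
cv2.imwrite("pics/cmp.png",cv2.resize(np.hstack([a,b]),None,fx=5,fy=5,interpolation=cv2.INTER_CUBIC))
```

```text
start
near 15 dir 81.3 tray-xy of mid mm -92.3 -3.9
L 10 dir -9.3 tray-xy of mid mm -57.5 69.0
R 10 dir -9.6 tray-xy of mid mm -54.7 -68.3
now
near 15 dir 81.3 tray-xy of mid mm -89.7 4.7
L 10 dir -9.0 tray-xy of mid mm -57.5 71.6
R 10 dir -11.1 tray-xy of mid mm -59.0 -66.7
stand heads
78.7 ctr [421.3 253.6] size [35.5 21.2] longaxis 3.1
90.4 ctr [420.3 294.2] size [63.9 28.8] longaxis 3.4
98.6 ctr [501.7 297.7] size [63.9 29.1] longaxis 2.7
42.2 ctr [572.4 316.9] size [46.8 13.5] longaxis 14.6
98.1 ctr [579.8 259.7] size [37.6 22.5] longaxis 0.2
80.0 ctr [581.9 300.7] size [63.5 28.3] longaxis 2.8
```

View pics/cmp.png

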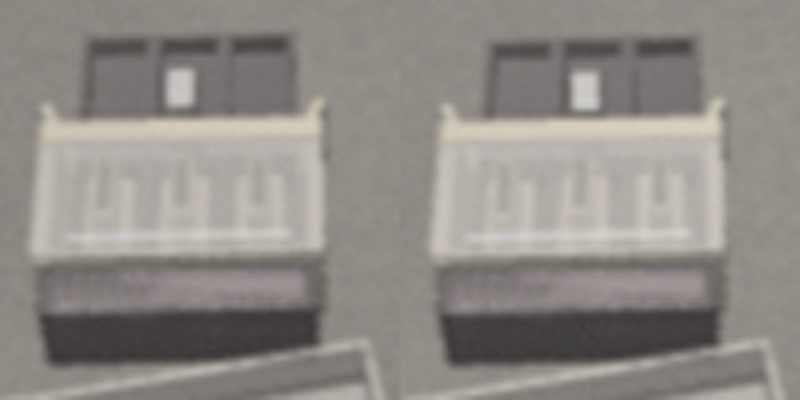

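```bash
python3 -c "
from station import *
print(finish_job())"
```

```text
the job is handed in; nothing more can be done
None
```

I handed the job in at about 73 s. The three used heads are in the sleeve, the tray is reversed and fully home, and the three clean heads stand upright on the drying stand. `finish_job()` gives no verdict, so these are my own last checks:

- **Tray:** It sits 2.6 mm deeper than at the start, about 2 mm to the side, and square to the sleeve. The push home stopped firmly at 13 N.
- **Used heads:** Two settled at the expected depth as I lowered them. The middle one caught on the recess edge first. Pressed on top, the middle and last heads bottomed out at the same height. I did not press-check the first head that way, so its seating rests on the insertion depth alone. All three look level through the clear roof.
- **Clean heads:** The overhead view puts them within about 2 mm of their planned spots on the stand top. All three touched down at the expected height.
- **Surroundings:** The final views show the jar and canister upright; the mug and spray bottle lie outside those crops, and the arm never came near them. The gripper ended clear of everything, with about zero wrist force.

**Disagreements:**
- The visible fingertips sat about 30 mm above the reported tool point. My first two grasps closed on nothing, above the block and without moving the head. I found the offset from the images and confirmed it by touch.
- The two cameras differed by about 2 mm, which matches their stated calibration.

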